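# Weigh a batch of castings on an arrested beam balance

### The arm

A 7-joint arm with a two-finger parallel gripper is mounted at the origin on the work surface. World frame = base frame: x ahead of the robot, y to its left, z up, the work surface at z = 0. Lengths are in m, angles in rad, forces in N, time in s.
With the tool pointing down it reaches from about 0.425 to 0.8 m from the base axis. Payload 8.3 kg.
Tool frame: the origin (TCP) lies at the very end of the fingers, on their centre line; the grasp point (between the pads) lies 19 mm behind it; z points along the fingers, y is the direction in which the jaws open and shut (so a half turn about z gives the same grasp; the last joint's range is limited). The gripper opens to 85 mm and grips with 20 to 120 N. Pads are 22 mm wide; open, the fingers measure 114 mm over their backs; the gripper's body (76 mm by 85 mm) begins 54 mm behind the grasp point. The pads swing forward as they close: fully open they stand 13 mm farther back than shut.
Start: joints at [1.184, 0.383, 0.016, 1.37, -0.006, 1.388, -0.046], TCP at [0.199, -0.592, 0.231] pointing down, gripper open.
Joint ranges: [-2.95, 2.95], [-0.25, 2.06], [-1.52, 1.56], [0.18, 2.33], [-1.44, 4.58], [0.02, 2.06], [-3.01, 3.01]. Speed limits (rad/s): [2.39, 2.39, 3.01, 3.01, 3.14, 3.14, 3.14].

### API

Orientations are given as a 3x3 rotation matrix whose columns are the frame's x, y, z axes.
In Python, from bench import bot, imaging gives the robot as it stands. The module is installed in compiled form; this text tells all that it offers.
- The arm moves only by the tool arm_command, never from a script. Its argument "increments" is a list of rows, each a list of 7 numbers: the closure, from 0 (fully open) to 1 (shut), then the shift along the tool's x, y, z in m, then the turn, a rotation vector about the tool's x, y, z in degrees. In form: [[hand, x, y, z, ax, ay, az], ...]. A call has 1 to 12 rows; each row shifts and turns the pose as measured when the row begins, along the tool's axes as they then stand; what a row does not reach is not made up. A row lasts 1/12 s, in which the tool goes at most 41.7 mm and 7.16 degrees, less where a joint would pass 70% of its speed; a pose out of reach is approached as far as the arm can. A call is refused whole if a number of a shift passes 0.0417 or a number of a turn 7.16, either way. A call with a gripper value outside its range is refused whole. The fingers move at their own pace and stop on an object; "grip_force" is the grip in N (left out, the last holds). Time passes only in rows, so rows that do not move let the fingers close. It gives the time, the measured TCP pose, the force and the opening at its end, in the units of the state.
- bot.sense(): the state, without advancing time (a new reading comes with each control period).
- imaging.get_image(name): name is "scene" or "top"; returns a dict with "image" (420x560x3 uint8, blue, green, red), "intrinsics" (3x3 intrinsics, pixels), "rvec" (rotation vector, rad) and "tvec" (3), from world to camera coordinates, as OpenCV has them. Camera axes: x right, y down, z forward; pixel columns grow to the right and rows downward; lengths in m; the calibration is good to about 2 mm. A picture is of the moment at which its call begins. There is no depth.
- bot.close_job(): hands the job in, once; it reports no verdict.
The state is a dict: "time_s": time; "qpos": joint angles; "dq": joint speeds; "tau": joint torques, N m; "ee_pos": TCP position; "tool_rot": TCP orientation; "wrist_force": force on the tool from outside, world axes, zero at the start; "moment": the same for the moment, N m; "gripper_width": finger opening in m.
Only numpy, scipy, OpenCV 4.12 (cv2) and the standard library are available. Lean on these libraries where they do the work, as an engineer would, in place of code of your own. Each camera call takes 0.05 s, during which the arm holds its last target.

### The job

Weigh the small silver castings together: with the balance beam arrested, set every casting from the bench onto the pan, swing the arrest lever all the way over to free the beam, and with the stylus from its rest press the recorder's recessed button fully home for a moment. Then swing the lever all the way back to arrest the beam, and only after that unload the castings into the wooden tray; hang the stylus back upright in its rest too. Never handle the castings or touch the pan while the beam is free, and leave the jar, hammer and loupe alone.

Things in the scene. Friction and masses are not known exactly. Their poses are not given: they have to be found in the camera images.
- bar: Silver-grey bar casting, a rectangular block 56 x 20 x 16 mm (x, y, z). Origin at the centre of its underside. May be absent.
- billet: Silver-grey round casting, upright cylinder 28 mm diameter, 18 mm high. Origin at the centre of its underside. May be absent.
- sprued: Silver-grey block casting 34 x 24 x 14 mm (x, y, z) with a 10 mm diameter, 12 mm tall stub on its top, 6 mm towards +x (26 mm tall in all). Origin at the centre of its underside. May be absent.
- balance: Low beam balance fixed to the bench: 12 mm dark wooden base, brass beam along its y axis, round steel pan centred at y = +105 mm, brass counterpoise 44 mm diameter at y = -90 mm (its top 52 mm up), arrest lever on a post at x = -60, y = -60 mm. Origin on the bench under the beam's pivot.
- pan_floor (a point): Centre of the pan's floor (about 41 mm above the bench when arrested). The pan is a flat steel dish of 168 mm inner diameter; its rim is 3 mm thick and stands 7 mm above the floor. It stays level while the beam swings.
- beam (a joint): Tilt of the beam, rad: 0 level, positive with the pan down; stops at -0.1 and +0.1. Lever at 0 holds it level.
- arrest (a joint): Arrest lever, a horizontal arm that turns about a vertical axis, rad: 0 arrested (the arm points to the balance's -y), growing clockwise seen from above to 1.4, beam free (the arm points nearly to the balance's -x). Stays where it is left; about 5 N at the knob moves it.
- arrest_knob (a point): A point on the axis of the lever's upright black knob, 82 mm above the bench. The knob is a 16 mm diameter cylinder; the arm's top is 54 mm above the bench, the knob's top 92 mm. It is 60 mm from the turning axis.
- arrest_hinge (a point): Point on the lever's vertical turning axis, 82 mm above the bench (same height as the knob point).
- recorder: Grey recorder box fixed to the bench, 80 x 66 x 46 mm. In the middle of its top is a hole 18 mm in diameter with a black button inside; a green window lies beside it. Origin at the centre of its underside.
- record (a joint): Travel of the recessed spring button, m: 0 up, 0.005 fully down; takes about 4 N.
- record_top (a point): Centre of the button's top (15 mm diameter), 40 mm above the bench, 6 mm below the recorder's top face.
- stylus: Stylus that hangs upright: steel shaft 6 mm diameter from the tip up to 58 mm, brass collar 30 mm diameter from 58 to 63 mm, wooden handle 16 mm diameter from 63 to 108 mm above the tip. Origin at the tip, z along the stylus towards the handle.
- rest: Light wooden stylus rest fixed to the bench: two rails 50 mm long, 16 mm wide, with tops 72 mm above the bench, and an 18 mm wide slot between them along its x axis, open above and at -x, closed by a wall at x = +25 mm. Base 70 x 70 x 12 mm. Origin at the centre of its underside.
- rest_seat (a point): Middle of the slot at the height of the rail tops, where the underside of the stylus's collar sits; the tip then hangs 14 mm above the bench.
- tray: Light wooden tray fixed to the bench, 200 x 130 x 18 mm outside, walls and floor 5 mm. Origin at the centre of its underside.
- tray_in (a point): Centre of the tray's inner floor, 5 mm above the bench.
- jar: Amber glass jar 48 mm diameter, 60 mm tall; leave alone.
- hammer: Hammer lying on the bench; leave alone.
- loupe: Black loupe, cylinder 32 mm diameter, 30 mm tall; leave alone.
- stylus_collar (a point): Centre of the underside of the stylus's collar, 58 mm above its tip.
- pan: The pan itself; origin on the beam's centre line, 15 mm below the pan's floor.
Not all that is in view belongs to the job. There is more than one size of the stylus; the one meant has the size given above. What is shaped like the sprued but turquoise is not meant.

How it is judged:
On the way, in this order (a step that is already met when the one before it is completed fails the run):
1. all castings lie on the pan, let go, with the beam arrested (horizontal distance between each of bar, billet, sprued and pan_floor below 0.082 m and z of bar in the frame of pan_floor between -0.006 and 0.03 m and z of billet in the frame of pan_floor between -0.006 and 0.03 m and z of sprued in the frame of pan_floor between -0.006 and 0.03 m and value of joint arrest below 0.15 rad and value of joint beam between -0.025 and 0.025 rad and contact force between the fingers and bar below 0.1 N and contact force between the fingers and billet below 0.1 N and contact force between the fingers and sprued below 0.1 N), for 0.2 s.
2. the lever is swung over and the loaded beam is free and tips (horizontal distance between each of bar, billet, sprued and pan_floor below 0.082 m and z of bar in the frame of pan_floor between -0.006 and 0.03 m and z of billet in the frame of pan_floor between -0.006 and 0.03 m and z of sprued in the frame of pan_floor between -0.006 and 0.03 m and value of joint arrest above 1.1 rad and value of joint beam above 0.015 rad), for 0.2 s.
3. the recessed button is held down by the stylus tip while the loaded beam is free (all of step 2 and value of joint record above 0.0035 m and distance between stylus and record_top below 0.012 m), for 0.2 s.
4. the beam is arrested again with all castings still on the pan (horizontal distance between each of bar, billet, sprued and pan_floor below 0.082 m and z of bar in the frame of pan_floor between -0.006 and 0.03 m and z of billet in the frame of pan_floor between -0.006 and 0.03 m and z of sprued in the frame of pan_floor between -0.006 and 0.03 m and value of joint arrest below 0.15 rad and value of joint beam between -0.025 and 0.025 rad), for 0.2 s.
At the end, for the whole second after the job is handed in: Every casting lies at rest in the wooden tray (origin inside its walls, within 30 mm of its floor); the lever is within 0.15 rad of arrested and the beam level within 0.025 rad; the stylus hangs upright (0.15 rad) with its collar on the rest's rails (height 6 mm, 20 mm from the middle of the slot) (x of bar in the frame of tray_in between -0.095 and 0.095 m and y of bar in the frame of tray_in between -0.06 and 0.06 m and z of bar in the frame of tray_in between -0.006 and 0.03 m and linear speed of each of bar, billet, sprued below 0.03 m/s and x of billet in the frame of tray_in between -0.095 and 0.095 m and y of billet in the frame of tray_in between -0.06 and 0.06 m and z of billet in the frame of tray_in between -0.006 and 0.03 m and x of sprued in the frame of tray_in between -0.095 and 0.095 m and y of sprued in the frame of tray_in between -0.06 and 0.06 m and z of sprued in the frame of tray_in between -0.006 and 0.03 m and value of joint arrest below 0.15 rad and value of joint beam between -0.025 and 0.025 rad and horizontal distance between stylus_collar and rest_seat below 0.02 m and distance between stylus_collar and rest_seat below 0.022 m and z of stylus_collar in the frame of rest_seat between -0.006 and 0.006 m and angle between stylus's own z axis and vertical below 0.15 rad); the robot touches nothing.
It fails at once if the gripper touches the pan or a casting while the beam is free (lever past 0.6 rad) (value of joint arrest above 0.6 rad and (contact force between the fingers and pan above 0.3 N or contact force between the fingers and bar above 0.3 N or contact force between the fingers and billet above 0.3 N or contact force between the fingers and sprued above 0.3 N)).
It fails at once if the jar, hammer or loupe is shifted more than 30 mm (distance of any of jar, hammer, loupe from where it was at the start of the episode above 0.03 m).
Of bar, billet, sprued only 2 to 3 are there at a start; the rules pass over those that are not, and their reading is None.
At some moment in a run one of bar, billet, sprued may be knocked a few centimetres aside while the robot is not near it.
It also fails if it takes over 210 s, if anything falls off the work surface, if the arm or the gripper's body presses on something with over 40 N, if the wrist force passes 120 N, or if a joint passes its speed limit or range.

## Working session

There is one attempt and no reset: what is moved stays moved. The work goes in short steps, Python scripts to look and compute and a tool call to move; the robot and the scene stay as the last step left them, time stands still between calls to the robot, and variables do not carry over. Pictures are saved under pics/ and viewed, and the job is handed in when it is done.

Besides the shell and the picture viewer there is one more tool, called after "Request:" as a command line: name --pt "numbers of a row" for each row, then --argument value for the rest. arm_command: Moves the arm, as the interface text tells. Its arguments: {"type":"object","properties":{"increments":{"type":"array"},"grip_force":{"type":"number"}},"required":["increments"]}

```bash
mkdir -p pics; python3 - <<'E'
from bench import bot, imaging
import cv2
s=bot.sense()
print(s)
for n in("scene","top"):
    d=imaging.get_image(n); cv2.imwrite(f"pics/{n}0.png",d["image"]); print(n,d["intrinsics"],d["rvec"],d["tvec"])
E
```

```text
{'time_s': 0.0, 'qpos': array([ 1.18411383,  0.38425796,  0.01638705,  1.37115741, -0.00632718,
        1.38819646, -0.04649343]), 'dq': array([-5.65260913e-04,  1.35998791e-03,  6.38631775e-04, -8.81426971e-04,
        8.26550864e-04,  9.56599456e-05,  2.80192810e-03]), 'tau': array([ 6.95257695e-04, -6.27600789e+01,  8.44650809e-01, -3.71813679e+01,
        1.64664251e-02,  1.44089307e-02, -1.61553100e-05]), 'ee_pos': array([ 0.19872227, -0.59203498,  0.23026514]), 'tool_rot': array([[ 9.48021851e-01,  3.18204587e-01, -6.40919072e-04],
       [ 3.18205232e-01, -9.48020020e-01,  1.86335172e-03],
       [-1.46770467e-05, -1.97044195e-03, -9.99998059e-01]]), 'wrist_force': array([1.23998316, 0.04881039, 0.37110878]), 'moment': array([ 0.00413547,  0.04818904, -0.0846562 ]), 'gripper_width': 0.08526082541627036}
scene [[473.39898158   0.         276.06618926]
 [  0.         473.39898158 211.25594255]
 [  0.           0.           1.        ]] [ 0.79362306  2.46895928 -1.25277428] [ 0.48367215 -0.14854864  1.44925834]
top [[385.6933895    0.         279.70331404]
 [  0.         385.6933895  212.44425928]
 [  0.           0.           1.        ]] [ 2.17736182 -2.11970353  0.14875019] [-0.00558798  0.59988049  1.14023094]
```

View pics/scene0.png

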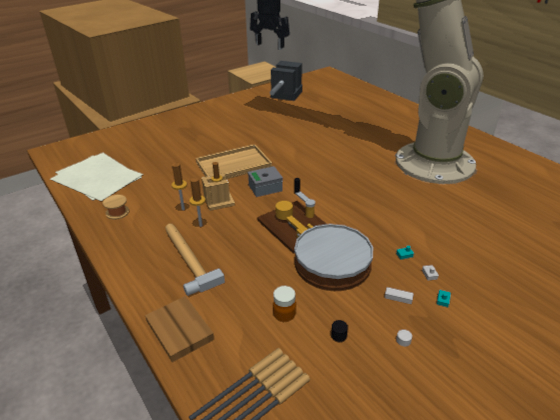

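View pics/top0.png

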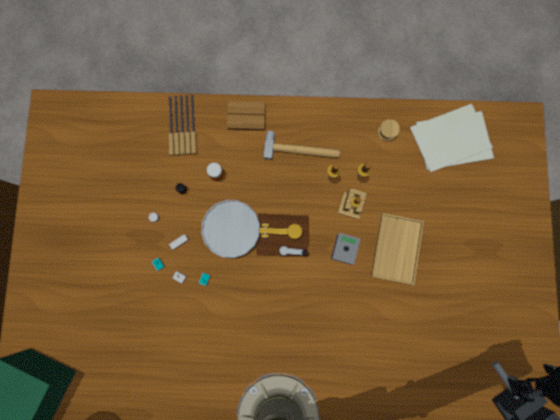

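```bash
cat > h.py <<'E'
from bench import bot, imaging
import cv2, numpy as np
def cam(n):
    d=imaging.get_image(n); R,_=cv2.Rodrigues(np.array(d["rvec"])); return d["image"],np.array(d["intrinsics"]),R,np.array(d["tvec"]).ravel()
def ray(c,uv):
    _,K,R,t=c; dd=R.T@np.linalg.solve(K,np.array([uv[0],uv[1],1.])); return -R.T@t,dd
def onz(c,uv,z):
    o,d=ray(c,uv); return o+d*(z-o[2])/d[2]
def proj(c,p):
    _,K,R,t=c; q=K@(R@np.array(p,float)+t); return q[:2]/q[2]
def tri(c1,u1,c2,u2):
    o1,d1=ray(c1,u1);o2,d2=ray(c2,u2)
    s=np.linalg.lstsq(np.array([d1,-d2]).T,o2-o1,rcond=None)[0]
    a=o1+d1*s[0];b=o2+d2*s[1]; return (a+b)/2,np.linalg.norm(a-b)
def crop(img,x0,y0,x1,y1,f,name):
    cv2.imwrite("pics/"+name,cv2.resize(img[y0:y1,x0:x1],None,fx=f,fy=f,interpolation=cv2.INTER_CUBIC))
E
python3 - <<'E'
from h import *
a=cv2.imread("pics/scene0.png");b=cv2.imread("pics/top0.png")
crop(a,150,140,310,250,5,"s_a.png")
crop(b,320,150,440,290,4,"t_a.png")
crop(b,140,180,320,300,4.4,"t_b.png")
crop(a,250,170,470,350,3.6,"s_b.png")
E
```

```text
(no output)
```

View pics/s_a.png

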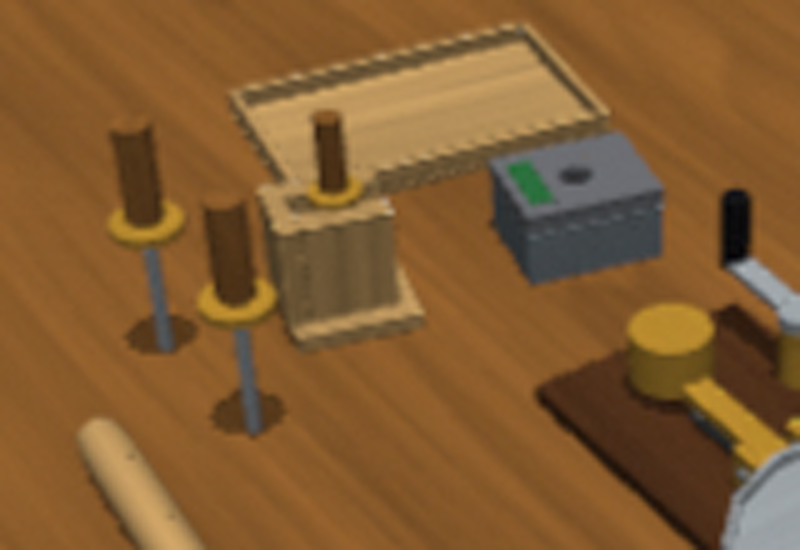

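View pics/t_a.png

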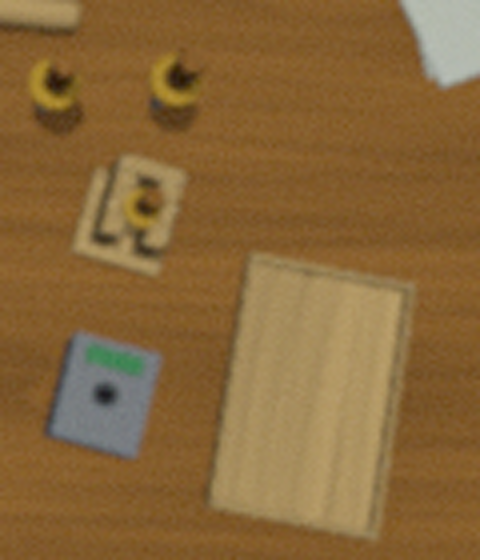

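View pics/t_b.png

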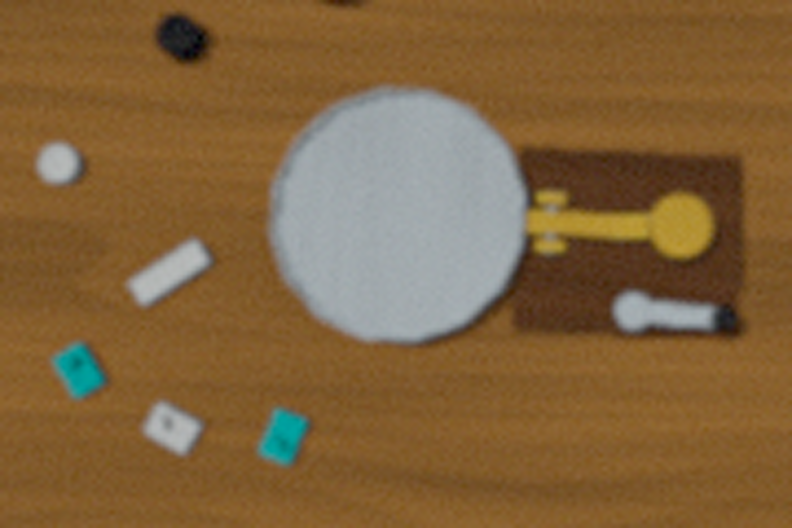

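View pics/s_b.png

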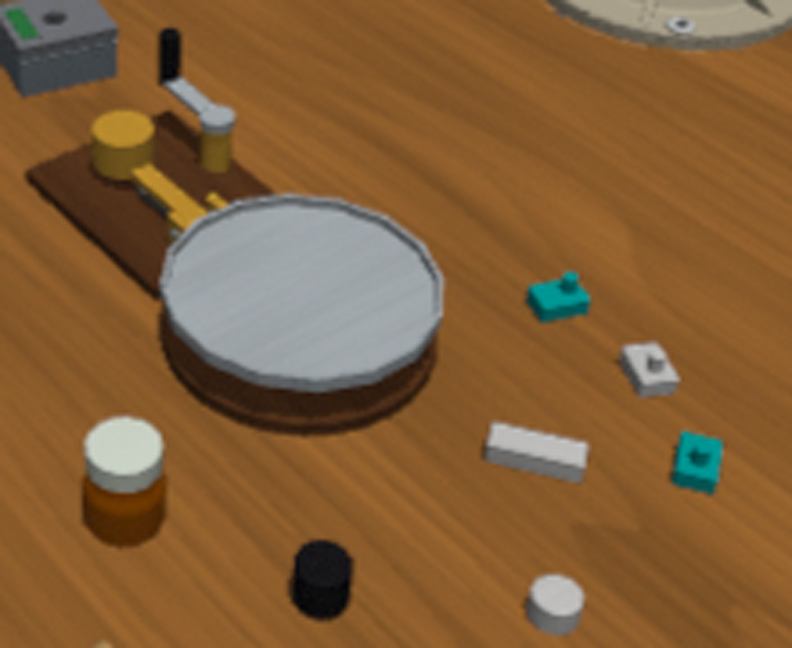

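```bash
cat > m.py <<'E'
from h import *
C={n:cam(n) for n in("scene","top")}
def blobs(n,lo,hi,amin,amax,box=None):
    im=C[n][0]; m=cv2.inRange(cv2.cvtColor(im,cv2.COLOR_BGR2HSV),np.array(lo),np.array(hi))
    if box: k=np.zeros_like(m); x0,y0,x1,y1=box; k[y0:y1,x0:x1]=m[y0:y1,x0:x1]; m=k
    cs,_=cv2.findContours(m,cv2.RETR_EXTERNAL,cv2.CHAIN_APPROX_NONE)
    return [c for c in cs if amin<=cv2.contourArea(c)<=amax]
E
python3 - <<'E'
from m import *
print("cam", -C["top"][2].T@C["top"][3], -C["scene"][2].T@C["scene"][3])
def rep(n,nm,lo,hi,a,b,z,box=None):
    for c in blobs(n,lo,hi,a,b,box):
        M=cv2.moments(c); u=(M['m10']/M['m00'],M['m01']/M['m00'])
        P=np.array([onz(C[n],p[0],z)[:2] for p in c]).astype(np.float32)
        r=cv2.minAreaRect(P)
        print(n,nm,np.round(u,1),"xyz",np.round(onz(C[n],u,z),4),"rect c",np.round(r[0],4),"size",np.round(r[1],4),"ang",round(r[2],1),"A",cv2.contourArea(c))
rep("top","silver",(0,0,130),(179,50,255),20,400,.016,(140,200,225,300))
rep("top","pan",(0,0,110),(179,60,255),1500,5000,.048,(195,190,265,270))
rep("top","yellow",(18,120,120),(32,255,255),30,1000,.052,(255,215,310,245))
rep("top","collar",(18,120,120),(32,255,255),8,300,.077,(320,150,375,215))
rep("top","recorder",(95,20,70),(130,140,220),100,2000,.046,(325,225,370,275))
rep("top","rec hole",(0,0,0),(179,255,75),5,300,.046,(338,240,356,258))
rep("top","rest",(12,40,150),(28,140,255),50,2000,.072,(335,183,372,220))
rep("top","tray",(12,40,130),(28,150,255),1000,8000,.018,(368,205,430,290))
rep("top","knob",(0,0,0),(179,255,45),3,300,.092,(295,240,315,262))
rep("top","lever silver",(0,0,130),(179,60,255),10,300,.054,(270,240,310,262))
rep("scene","knob",(0,0,0),(179,255,45),3,300,.092,(288,172,306,200))
E
```

```text
cam [0.43573114 0.00706438 1.21247799] [1.10998649 0.75130316 0.74821703]
top silver [178.4 276.8] xyz [0.3964 0.3151 0.016 ] rect c [0.3963 0.3152] size [0.0354 0.0259] ang 62.6 A 81.5
top silver [177.9 241.3] xyz [0.5046 0.3237 0.016 ] rect c [0.5044 0.3235] size [0.021  0.0575] ang 35.9 A 108.0
top silver [152.8 216.8] xyz [0.579 0.407 0.016] rect c [0.5784 0.4063] size [0.0252 0.0253] ang 1.5 A 50.5
top pan [230.  228.5] xyz [0.5458 0.1599 0.048 ] rect c [0.5467 0.1597] size [0.1734 0.1757] ang 1.5 A 2586.0
top yellow [281.8 230.5] xyz [0.5436 0.0028 0.052 ] rect c [0.5435 0.0067] size [0.1242 0.0428] ang 89.6 A 347.0
top collar [354.  202.2] xyz [ 0.6318 -0.2104  0.077 ] rect c [ 0.6343 -0.2151] size [0.0341 0.0325] ang 77.3 A 47.0
top collar [331.5 171.2] xyz [ 0.7247 -0.1425  0.077 ] rect c [ 0.7256 -0.1473] size [0.0459 0.0343] ang 66.8 A 61.0
top collar [361.9 170. ] xyz [ 0.7308 -0.2342  0.077 ] rect c [ 0.7289 -0.2382] size [0.0468 0.0373] ang 44.8 A 67.5
top rec hole [345.8 248.3] xyz [ 0.4954 -0.1917  0.046 ] rect c [ 0.4949 -0.1922] size [0.009  0.0121] ang 1.5 A 9.5
top rest [346.6 209.1] xyz [ 0.6111 -0.1893  0.072 ] rect c [ 0.6128 -0.1865] size [0.0856 0.0455] ang 31.4 A 80.5
top rest [355.6 198.3] xyz [ 0.6445 -0.2163  0.072 ] rect c [ 0.6409 -0.2163] size [0.0477 0.0597] ang 76.0 A 126.0
top tray [398.2 248.7] xyz [ 0.4999 -0.3582  0.018 ] rect c [ 0.5024 -0.3593] size [0.1344 0.207 ] ang 80.4 A 2735.0
top knob [304.4 252.2] xyz [ 0.4785 -0.0642  0.092 ] rect c [ 0.4792 -0.0644] size [0.0115 0.0087] ang 1.1 A 7.5
top lever silver [288.9 250.7] xyz [ 0.4834 -0.02    0.054 ] rect c [ 0.4841 -0.0249] size [0.0209 0.0628] ang 1.5 A 92.5
scene knob [296.9 184.5] xyz [ 0.4971 -0.0414  0.092 ] rect c [ 0.4976 -0.04  ] size [0.0643 0.0102] ang 52.9 A 48.0
```

Candidates: silver sprued top px (178,277) vs turquoise (158,264),(204,279). Stylus in the rest (354,202), collar about 30 mm, vs two larger standing ones (332,171),(362,170), collars about 37 mm or more. Chosen: all three silver pieces and the stylus in the rest; the crops agree. Now an arc towards the bar.

Request:
arm_command --pt "0 0.04 -0.0013 0 0 0 -3.67" --pt "0 0.04 -0.0013 0 0 0 -3.67" --pt "0 0.04 -0.0013 0 0 0 -3.67" --pt "0 0.04 -0.0013 0 0 0 -3.67" --pt "0 0.04 -0.0013 0 0 0 -3.67" --pt "0 0.04 -0.0013 0 0 0 -3.67" --pt "0 0.04 -0.0013 0 0 0 -3.67" --pt "0 0.04 -0.0013 0 0 0 -3.67" --pt "0 0.04 -0.0013 0 0 0 -3.67" --pt "0 0.04 -0.0013 0 0 0 -3.67" --pt "0 0.04 -0.0013 0 0 0 -3.67" --pt "0 0.04 -0.0013 0 0 0 -3.67"

```text
time_s: 1.2
ee_pos: [0.5551, -0.2855, 0.2237]
tool_rot: [[0.454, 0.891, -0.01], [0.891, -0.454, 0.0], [-0.005, -0.009, -1.0]]
wrist_force: [0.3, -0.4, 0.3]
gripper_width: 0.0855
```

Request:
arm_command --pt "0 0.04 -0.0013 0 0 0 -3.67" --pt "0 0.04 -0.0013 0 0 0 -3.67" --pt "0 0.04 -0.0013 0 0 0 -3.67" --pt "0 0.04 -0.0013 0 0 0 -3.67" --pt "0 0.04 -0.0013 0 0 0 -3.67" --pt "0 0.04 -0.0013 0 0 0 -3.67" --pt "0 0.04 -0.0013 0 0 0 -3.67" --pt "0 0.04 -0.0013 0 0 0 -3.67" --pt "0 0.04 -0.0013 0 0 0 -3.67" --pt "0 0.04 -0.0013 0 0 0 -3.67" --pt "0 0.04 -0.0013 0 0 0 -3.67" --pt "0 0.04 -0.0013 0 0 0 -3.67"

```text
time_s: 2.2
ee_pos: [0.5892, 0.1999, 0.2194]
tool_rot: [[-0.328, 0.945, -0.014], [0.945, 0.328, 0.001], [0.005, -0.013, -1.0]]
wrist_force: [0.2, -0.4, -0.2]
gripper_width: 0.0853
```

```bash
cat >> h.py <<'E'
from scipy.spatial.transform import Rotation as Ro
def go(x,y,z,jaw=None):
    "print tool-frame shift and turn needed to reach TCP x,y,z with jaw azimuth (deg, mod 180), tool down"
    s=bot.sense(); R=np.array(s["tool_rot"]); p=np.array(s["ee_pos"])
    d=R.T@(np.array([x,y,z])-p)
    cur=np.degrees(np.arctan2(R[1,1],R[0,1]))
    if jaw is None: jaw=cur
    jaw=cur+(jaw-cur+90)%180-90
    a=np.radians(jaw); yy=np.array([np.cos(a),np.sin(a),0]); zz=np.array([0,0,-1.]); T=np.array([np.cross(yy,zz),yy,zz]).T
    rv=np.degrees(Ro.from_matrix(R.T@T).as_rotvec())
    dT=T.T@(np.array([x,y,z])-p)
    print("pos",np.round(p,4),"jaw",round(cur,1),"q7",round(s["qpos"][6],2),"q",np.round(s["qpos"],2),"w",round(s["gripper_width"],4))
    print("shift mm (tool now)",np.round(d*1000,1),"after turn",np.round(dT*1000,1),"turn",np.round(rv,1))
E
python3 -c "
from h import *
go(.5045,.3236,.1,35.9)"
```

```text
pos [0.5892 0.1999 0.2194] jaw 19.1 q7 -0.22 q [ 0.05  0.46 -0.61  1.36  0.25  1.41 -0.22] w 0.0853
shift mm (tool now) [144.  -38.  120.6] after turn [149.9   3.9 119.4] turn [ -0.7  -0.4 -16.8]
```

Request:
arm_command --pt "0.3 0.0295 -0.0034 0.02 -0.1 -0.1 -3.4" --pt "0.3 0.0295 -0.0034 0.02 -0.1 -0.1 -3.4" --pt "0.3 0.0295 -0.0034 0.02 -0.1 -0.1 -3.4" --pt "0.3 0.0295 -0.0034 0.02 -0.1 -0.1 -3.4" --pt "0.3 0.0295 -0.0034 0.02 -0.1 -0.1 -3.4" --pt "0.3 0 0 0.01 0 0 0"

```text
time_s: 2.7
ee_pos: [0.4988, 0.3429, 0.1095]
tool_rot: [[-0.617, 0.787, 0.002], [0.787, 0.617, 0.007], [0.004, 0.006, -1.0]]
wrist_force: [-1.1, 1.0, -0.4]
gripper_width: 0.0601
```

```bash
python3 - <<'E'
from m import *
go(.5045,.3236,.004,35.9)
crop(C["top"][0],130,190,270,300,5,"a1.png")
crop(C["scene"][0],320,220,480,360,5,"a2.png")
E
```

```text
pos [0.503  0.3374 0.1093] jaw 37.5 q7 -0.24 q [-0.14  0.52 -0.69  1.57  0.35  1.18 -0.24] w 0.0594
shift mm (tool now) [-11.9  -7.7 105.2] after turn [-12.1  -6.9 105.3] turn [ 0.2 -0.   1.6]
```

View pics/a2.png

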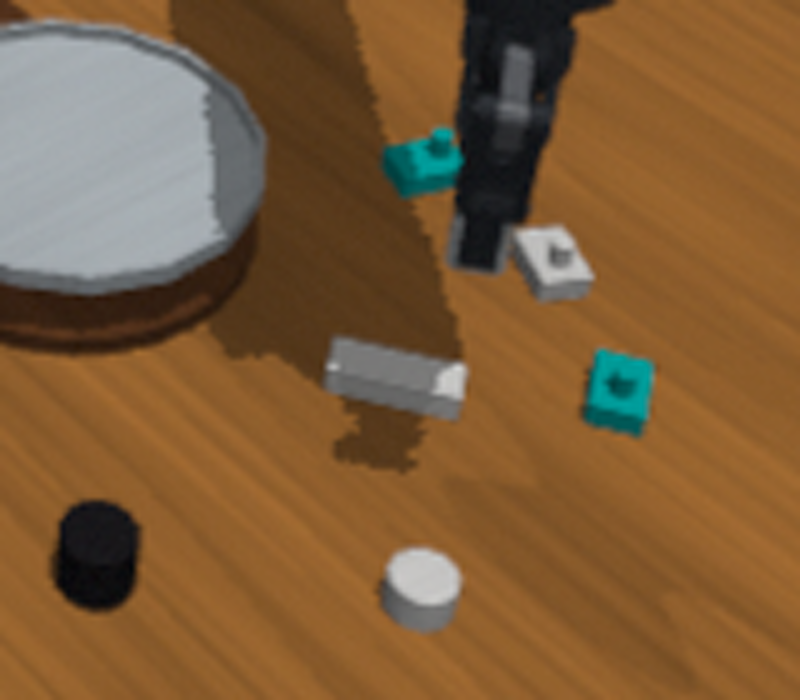

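The bar is unmoved and clear; the gripper sits above it. Descending.

Request:
arm_command --pt "0.35 -0.012 -0.007 0.02 0 0 1.6" --pt "0.35 0 0 0.03 0 0 0" --pt "0.35 0 0 0.025 0 0 0" --pt "0.35 0 0 0.01 0 0 0" --pt "0.35 0 0 0 0 0 0" --pt "0.35 0 0 0 0 0 0"

```text
time_s: 3.3
ee_pos: [0.5151, 0.318, 0.027]
tool_rot: [[-0.573, 0.819, 0.013], [0.819, 0.573, 0.002], [-0.005, 0.012, -1.0]]
wrist_force: [0.5, -0.6, -0.1]
gripper_width: 0.0555
```

```bash
python3 -c "
from h import *
go(.5045,.3236,.004,35.9)"
```

```text
pos [0.5151 0.318  0.027 ] jaw 35.0 q7 -0.29 q [-0.14  0.6  -0.63  1.65  0.41  1.02 -0.29] w 0.0555
shift mm (tool now) [10.7 -5.7 22.9] after turn [10.7 -5.3 23. ] turn [ 0.7  0.3 -0.9]
```

Request:
arm_command --pt "0.35 0.0107 -0.0055 0.003 0.7 0.3 -0.9" --pt "0.35 0 0 0 0 0 0" --pt "0.35 0 0 0 0 0 0"

```text
time_s: 3.55
ee_pos: [0.5064, 0.3245, 0.0278]
tool_rot: [[-0.585, 0.811, 0.003], [0.811, 0.585, 0.001], [-0.0, 0.003, -1.0]]
wrist_force: [0.5, -0.1, 0.1]
gripper_width: 0.0559
```

```bash
python3 -c "
from h import *
go(.5045,.3236,.004,35.9)"
```

```text
pos [0.5064 0.3245 0.0278] jaw 35.8 q7 -0.29 q [-0.15  0.6  -0.64  1.65  0.41  1.03 -0.29] w 0.0559
shift mm (tool now) [ 0.4 -2.2 23.8] after turn [ 0.4 -2.1 23.8] turn [ 0.2  0.  -0.1]
```

Request:
arm_command --pt "0.35 0 -0.002 0.013 0 0 0" --pt "0.35 0 0 0.01 0 0 0" --pt "0.35 0 0 0.003 0 0 0" --pt "0.35 0 0 0 0 0 0" --pt "1 0 0 0 0 0 0" --pt "1 0 0 0 0 0 0" --pt "1 0 0 0 0 0 0" --pt "1 0 0 0 0 0 0" --pt "1 0 0 0 0 0 0" --pt "1 0 0 0 0 0 0" --grip_force 40

```text
time_s: 4.38
ee_pos: [0.5052, 0.3248, 0.0011]
tool_rot: [[-0.586, 0.81, 0.005], [0.81, 0.586, 0.003], [-0.001, 0.006, -1.0]]
wrist_force: [0.3, 0.2, -1.2]
gripper_width: 0.0186
```

Request:
arm_command --pt "1 0 0 -0.03 0 0 0" --pt "1 0 0 -0.03 0 0 0" --pt "1 0 0 -0.03 0 0 0" --pt "1 0 0 -0.01 0 0 0" --pt "1 0 0 0 0 0 0" --pt "1 0 0 0 0 0 0"

```text
time_s: 4.88
ee_pos: [0.5029, 0.3229, 0.1021]
tool_rot: [[-0.586, 0.81, 0.0], [0.81, 0.586, 0.0], [-0.0, 0.0, -1.0]]
wrist_force: [0.3, 0.9, -2.3]
gripper_width: 0.0194
```

```bash
python3 - <<'E'
from m import *
go(.506,.160,.1,0)
crop(C["scene"][0],320,180,480,320,5,"a3.png")
E
```

```text
pos [0.5023 0.3225 0.1009] jaw 35.9 q7 -0.25 q [-0.12  0.51 -0.68  1.6   0.34  1.16 -0.25] w 0.019
shift mm (tool now) [-133.8  -92.3    1.1] after turn [-162.5    3.7    0.9] turn [-0.1  0.  35.9]
```

View pics/a3.png

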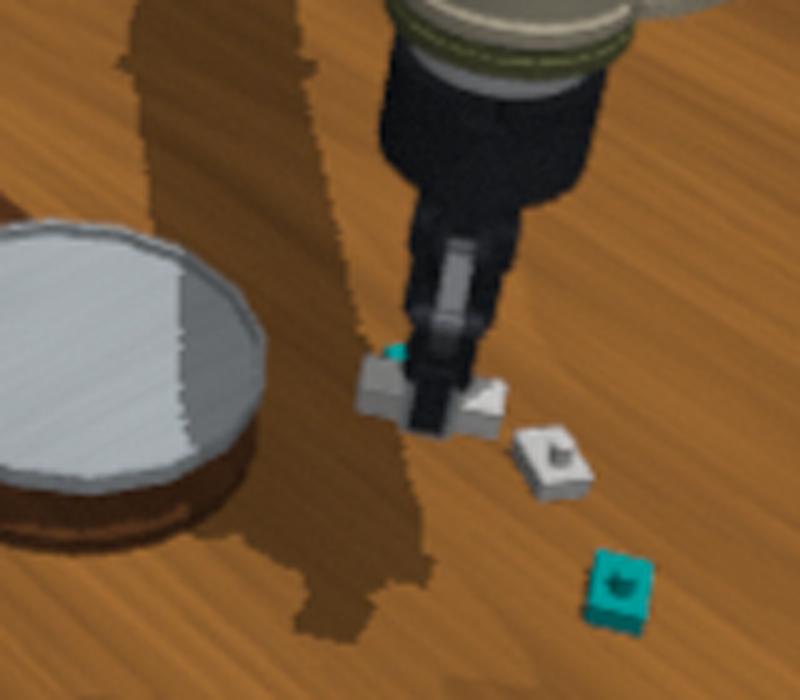

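Request:
arm_command --pt "1 -0.0218 -0.0159 0 0 0 6" --pt "1 -0.0234 -0.0135 0 0 0 6" --pt "1 -0.0247 -0.011 0 0 0 6" --pt "1 -0.0257 -0.0083 0 0 0 6" --pt "1 -0.0264 -0.0056 0 0 0 6" --pt "1 -0.0269 -0.0028 0 0 0 6" --pt "1 0 0 0 0 0 0" --pt "1 0 0 0 0 0 0"

```text
time_s: 5.65
ee_pos: [0.4924, 0.1514, 0.0864]
tool_rot: [[0.03, 0.999, -0.023], [1.0, -0.03, -0.005], [-0.005, -0.023, -1.0]]
wrist_force: [0.1, 1.3, -1.8]
gripper_width: 0.0193
```

```bash
python3 -c "
from h import *
go(.506,.160,.045,0)"
```

```text
pos [0.4924 0.1514 0.0864] jaw -1.7 q7 -0.55 q [ 0.1   0.34 -0.54  1.81  0.19  1.06 -0.55] w 0.0193
shift mm (tool now) [ 9.2 14.3 41.1] after turn [ 8.6 13.6 41.4] turn [-1.3  0.3 -1.7]
```

Request:
arm_command --pt "1 0.009 0.0135 0.015 -1.3 0.3 -1.7" --pt "1 0 0 0.005 0 0 0" --pt "1 0 0 0 0 0 0" --pt "1 0 0 0 0 0 0"

```text
time_s: 5.98
ee_pos: [0.5036, 0.1598, 0.0618]
tool_rot: [[-0.003, 1.0, -0.007], [1.0, 0.003, -0.001], [-0.001, -0.007, -1.0]]
wrist_force: [0.4, -0.2, -1.4]
gripper_width: 0.0191
```

```bash
python3 - <<'E'
from m import *
go(.506,.160,.044,0)
crop(C["scene"][0],260,180,420,320,5,"a4.png")
E
```

```text
pos [0.5039 0.1597 0.0623] jaw 0.2 q7 -0.55 q [ 0.08  0.39 -0.54  1.82  0.23  1.01 -0.55] w 0.0187
shift mm (tool now) [ 0.3  2.2 18.3] after turn [ 0.3  2.1 18.3] turn [-0.3  0.1  0.2]
```

View pics/a4.png

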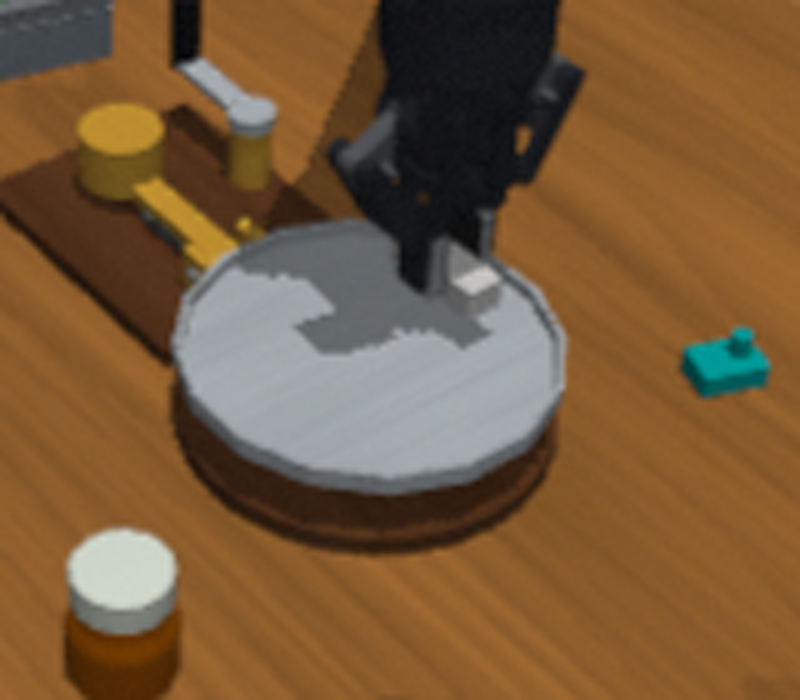

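Request:
arm_command --pt "1 0 0.002 0.01 0 0 0" --pt "1 0 0 0.006 0 0 0" --pt "1 0 0 0.002 0 0 0" --pt "1 0 0 0 0 0 0"

```text
time_s: 6.42
ee_pos: [0.5062, 0.1604, 0.0436]
tool_rot: [[-0.004, 1.0, -0.005], [1.0, 0.004, -0.001], [-0.001, -0.005, -1.0]]
wrist_force: [0.1, 0.7, -2.2]
gripper_width: 0.0189
```

Request:
arm_command --pt "0.5 0 0 0 0 0 0" --pt "0.5 0 0 0 0 0 0" --pt "0.5 0 0 0 0 0 0" --pt "0.5 0 0 -0.02 0 0 0" --pt "0.5 0 0 -0.03 0 0 0" --pt "0.5 0 0 -0.03 0 0 0" --pt "0.5 0 0 0 0 0 0" --pt "0.5 0 0 0 0 0 0"

```text
time_s: 7.08
ee_pos: [0.5065, 0.1607, 0.1277]
tool_rot: [[-0.004, 1.0, -0.004], [1.0, 0.004, -0.001], [-0.001, -0.005, -1.0]]
wrist_force: [-0.0, 0.2, -0.0]
gripper_width: 0.0427
```

```bash
python3 - <<'E'
from m import *
go(.579,.4065,.1,30)
crop(C["scene"][0],260,180,420,320,5,"a5.png")
crop(C["top"][0],130,190,270,300,5,"a5t.png")
E
```

```text
pos [0.5065 0.1609 0.1271] jaw 0.2 q7 -0.51 q [ 0.1   0.32 -0.56  1.75  0.18  1.14 -0.51] w 0.0429
shift mm (tool now) [245.4  73.7  26.6] after turn [176.5 185.7  27.1] turn [ -0.3  -0.  -29.8]
```

View pics/a5.png

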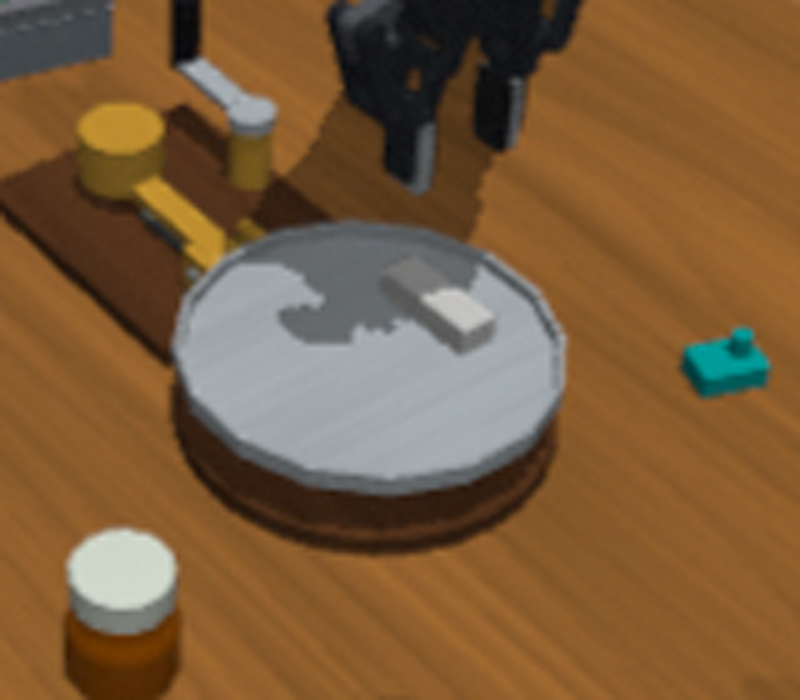

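View pics/a5t.png

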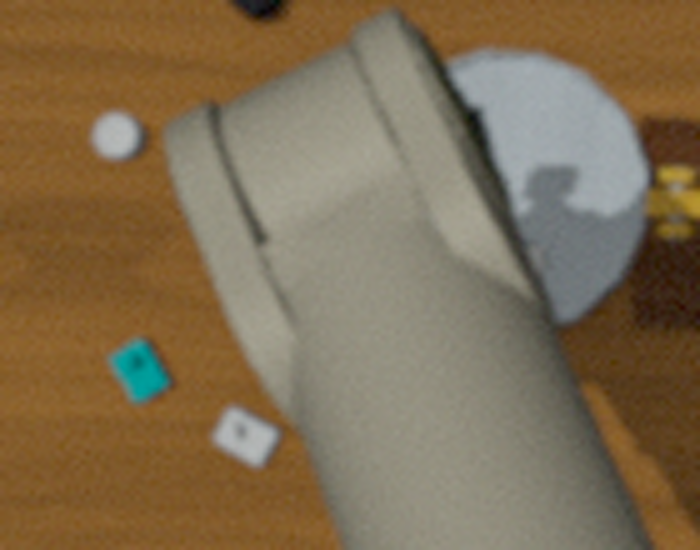

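Request:
arm_command --pt "0.3 0.0351 0.0103 0 0 0 -4.3" --pt "0.3 0.0342 0.0129 0 0 0 -4.3" --pt "0.3 0.0332 0.0154 0 0 0 -4.3" --pt "0.3 0.0319 0.0179 0 0 0 -4.3" --pt "0.3 0.0305 0.0202 0 0 0 -4.3" --pt "0.3 0.0289 0.0225 0 0 0 -4.3" --pt "0.3 0.022 0.02 0 0 0 -4.3" --pt "0.3 0 0 0 0 0 0" --pt "0.3 0 0 0 0 0 0"

```text
time_s: 7.93
ee_pos: [0.575, 0.4031, 0.1104]
tool_rot: [[-0.518, 0.855, -0.019], [0.855, 0.518, -0.013], [-0.001, -0.023, -1.0]]
wrist_force: [0.1, -0.9, 0.4]
gripper_width: 0.0597
```

```bash
python3 -c "
from h import *
go(.579,.4065,.03,30)"
```

```text
pos [0.575  0.4031 0.1104] jaw 31.2 q7 -0.35 q [-0.28  0.73 -0.63  1.23  0.41  1.33 -0.35] w 0.0597
shift mm (tool now) [ 0.9  7.  80.2] after turn [ 1.   5.1 80.4] turn [-1.3  0.1  1.2]
```

Request:
arm_command --pt "0.3 0.001 0.005 0.03 -1.3 0.1 1.2" --pt "0.3 0 0 0.03 0 0 0" --pt "0.3 0 0 0.012 0 0 0" --pt "0.3 0 0 0 0 0 0" --pt "0.3 0 0 0 0 0 0"

```text
time_s: 8.35
ee_pos: [0.577, 0.4037, 0.0331]
tool_rot: [[-0.497, 0.868, -0.003], [0.868, 0.497, -0.002], [-0.0, -0.004, -1.0]]
wrist_force: [0.5, 0.3, -0.1]
gripper_width: 0.0599
```

```bash
python3 -c "
from h import *
go(.579,.4065,.004,30)"
```

```text
pos [0.577  0.4037 0.0331] jaw 29.8 q7 -0.4 q [-0.29  0.78 -0.6   1.32  0.45  1.18 -0.4 ] w 0.0599
shift mm (tool now) [ 1.4  3.2 29.1] after turn [ 1.4  3.1 29.1] turn [-0.2  0.  -0.2]
```

Request:
arm_command --pt "0.3 0.0014 0.003 0.015 0 0 0" --pt "0.3 0 0 0.01 0 0 0" --pt "0.3 0 0 0.002 0 0 0" --pt "0.3 0 0 0 0 0 0" --pt "1 0 0 0 0 0 0" --pt "1 0 0 0 0 0 0" --pt "1 0 0 0 0 0 0" --pt "1 0 0 0 0 0 0" --pt "1 0 0 0 0 0 0" --pt "1 0 0 0 0 0 0"

```text
time_s: 9.18
ee_pos: [0.5827, 0.4068, 0.0102]
tool_rot: [[-0.494, 0.869, 0.004], [0.869, 0.494, 0.002], [-0.001, 0.004, -1.0]]
wrist_force: [-0.3, -0.2, -1.4]
gripper_width: 0.0258
```

Request:
arm_command --pt "1 0 0 -0.03 0 0 0" --pt "1 0 0 -0.03 0 0 0" --pt "1 0 0 -0.03 0 0 0" --pt "1 0 0 -0.01 0 0 0" --pt "1 0 0 0 0 0 0" --pt "1 0 0 0 0 0 0"

```text
time_s: 9.68
ee_pos: [0.5806, 0.4055, 0.1107]
tool_rot: [[-0.495, 0.869, -0.001], [0.869, 0.495, -0.002], [-0.001, -0.002, -1.0]]
wrist_force: [-0.5, 0.0, -1.7]
gripper_width: 0.0256
```

```bash
python3 - <<'E'
from m import *
go(.576,.128,.11,0)
crop(C["scene"][0],340,220,500,360,5,"a6.png")
E
```

```text
pos [0.5801 0.405  0.1093] jaw 29.7 q7 -0.38 q [-0.29  0.72 -0.63  1.24  0.41  1.31 -0.38] w 0.0255
shift mm (tool now) [-2.387e+02 -1.406e+02  2.000e-01] after turn [-277.    -4.1   -0.7] turn [-0.2  0.1 29.7]
```

View pics/a6.png

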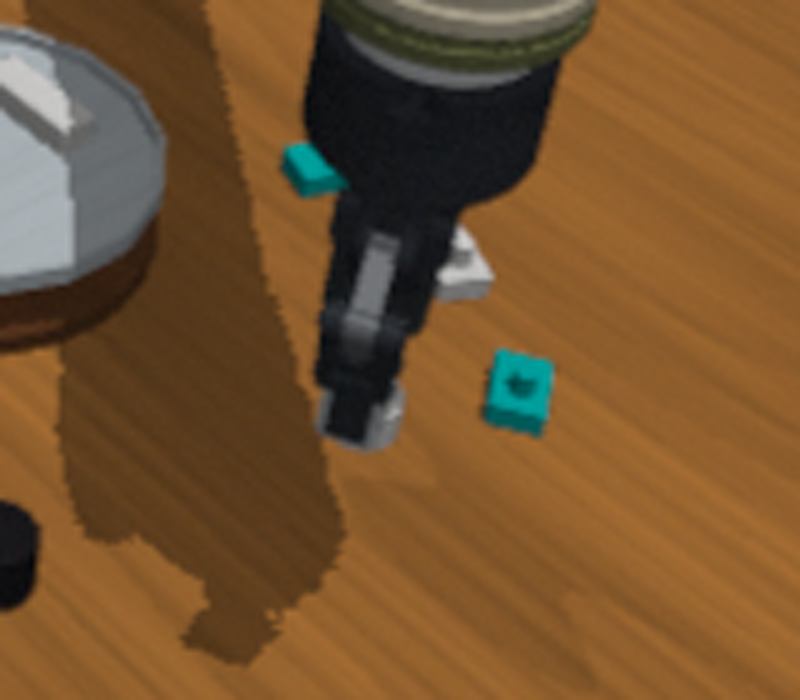

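Request:
arm_command --pt "1 -0.0265 -0.0151 -0.001 0 0 3.3" --pt "1 -0.0273 -0.0136 -0.001 0 0 3.3" --pt "1 -0.0281 -0.012 -0.001 0 0 3.3" --pt "1 -0.0287 -0.0103 -0.001 0 0 3.3" --pt "1 -0.0292 -0.0087 -0.001 0 0 3.3" --pt "1 -0.0297 -0.007 -0.001 0 0 3.3" --pt "1 -0.03 -0.0052 -0.001 0 0 3.3" --pt "1 -0.0303 -0.0035 -0.001 0 0 3.3" --pt "1 -0.02 -0.0015 0 0 0 3.3" --pt "1 0 0 0 0 0 0" --pt "1 0 0 0 0 0 0"

```text
time_s: 10.7
ee_pos: [0.5653, 0.1243, 0.095]
tool_rot: [[0.025, 0.999, -0.036], [1.0, -0.025, -0.012], [-0.013, -0.036, -0.999]]
wrist_force: [-0.1, 1.0, -1.3]
gripper_width: 0.0258
```

```bash
python3 -c "
from h import *
go(.576,.128,.053,0)"
```

```text
pos [0.5653 0.1243 0.095 ] jaw -1.4 q7 -0.49 q [ 0.13  0.47 -0.53  1.62  0.25  1.16 -0.49] w 0.0258
shift mm (tool now) [ 4.5 12.1 41.6] after turn [ 3.7 10.7 42. ] turn [-2.   0.7 -1.4]
```

Request:
arm_command --pt "1 0.004 0.011 0.015 -2 0.7 -1.4" --pt "1 0 0 0.008 0 0 0" --pt "1 0 0 0 0 0 0" --pt "1 0 0 0 0 0 0"

```text
time_s: 11.03
ee_pos: [0.5733, 0.1295, 0.0672]
tool_rot: [[-0.004, 1.0, -0.007], [1.0, 0.004, -0.0], [-0.0, -0.007, -1.0]]
wrist_force: [0.4, -0.3, -0.5]
gripper_width: 0.0257
```

```bash
python3 -c "
from h import *
go(.576,.128,.053,0)"
```

```text
pos [0.5733 0.1295 0.0672] jaw 0.2 q7 -0.48 q [ 0.12  0.5  -0.52  1.65  0.27  1.07 -0.48] w 0.0257
shift mm (tool now) [-1.5  2.8 14.2] after turn [-1.5  2.7 14.2] turn [-0.4  0.   0.2]
```

Request:
arm_command --pt "1 -0.001 0.002 0.007 0 0 0" --pt "1 0 0 0.005 0 0 0" --pt "1 0 0 0.001 0 0 0" --pt "1 0 0 0 0 0 0"

```text
time_s: 11.37
ee_pos: [0.5744, 0.1314, 0.0531]
tool_rot: [[-0.007, 1.0, -0.01], [1.0, 0.007, 0.0], [0.0, -0.01, -1.0]]
wrist_force: [-0.1, -0.3, -2.2]
gripper_width: 0.0261
```

```bash
python3 - <<'E'
from m import *
go(.576,.128,.053,0)
crop(C["scene"][0],260,180,420,320,5,"a7.png")
E
```

```text
pos [0.5746 0.1314 0.0535] jaw 0.4 q7 -0.48 q [ 0.12  0.52 -0.52  1.66  0.28  1.05 -0.48] w 0.0257
shift mm (tool now) [-3.4  1.4  0.5] after turn [-3.4  1.4  0.5] turn [-0.5 -0.   0.4]
```

View pics/a7.png

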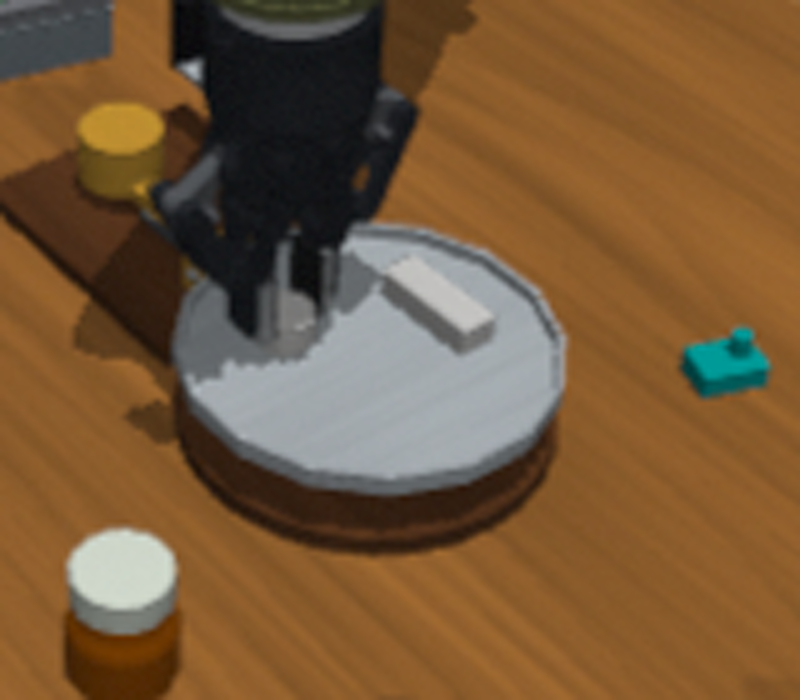

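Request:
arm_command --pt "1 0 0 0.001 0 0 0" --pt "0.5 0 0 0 0 0 0" --pt "0.5 0 0 0 0 0 0" --pt "0.5 0 0 0 0 0 0" --pt "0.5 0 0 -0.02 0 0 0" --pt "0.5 0 0 -0.03 0 0 0" --pt "0.5 0 0 -0.03 0 0 0" --pt "0.5 0 0 0 0 0 0" --pt "0.5 0 0 0 0 0 0"

```text
time_s: 12.22
ee_pos: [0.5756, 0.1311, 0.1371]
tool_rot: [[-0.006, 1.0, -0.008], [1.0, 0.006, 0.001], [0.001, -0.008, -1.0]]
wrist_force: [-0.2, 0.6, -1.5]
gripper_width: 0.0427
```

```bash
python3 - <<'E'
from m import *
go(.396,.315,.12,-27)
crop(C["scene"][0],300,180,460,320,5,"a8.png")
crop(C["top"][0],130,190,270,300,5,"a8t.png")
E
```

```text
pos [0.5757 0.1313 0.1367] jaw 0.4 q7 -0.44 q [ 0.14  0.43 -0.55  1.57  0.23  1.21 -0.44] w 0.0429
shift mm (tool now) [ 184.9 -178.3   18.2] after turn [  82.1 -243.5   16.7] turn [-0.5  0.1 27.4]
```

View pics/a8.png

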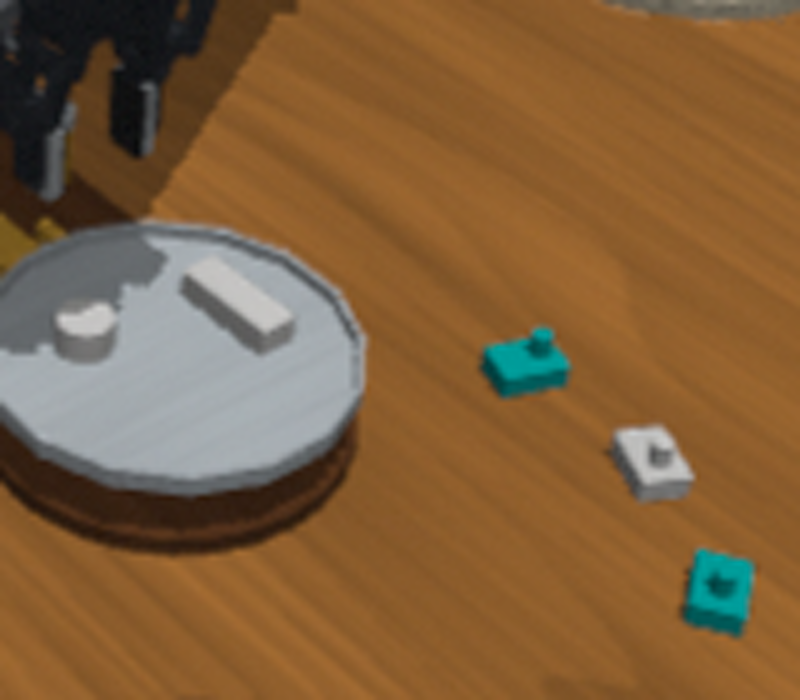

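View pics/a8t.png

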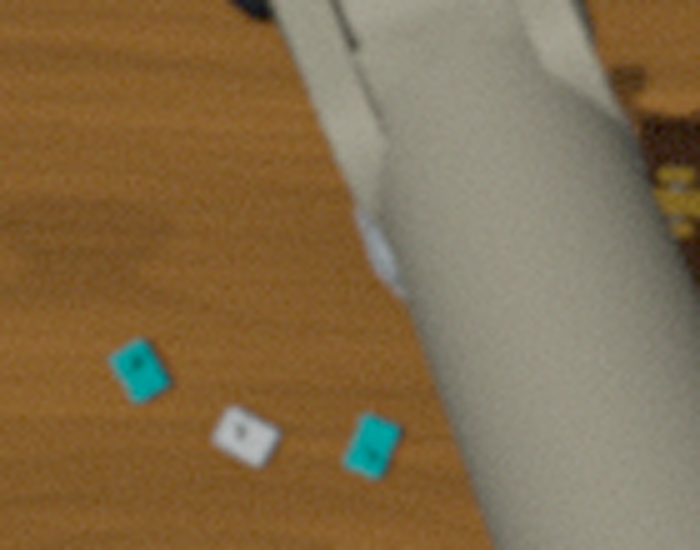

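Request:
arm_command --pt "0.4 0.0262 -0.0257 0 0 0 3.9" --pt "0.4 0.0244 -0.0274 0 0 0 3.9" --pt "0.4 0.0225 -0.029 0 0 0 3.9" --pt "0.4 0.0204 -0.0305 0 0 0 3.9" --pt "0.4 0.0183 -0.0318 0 0 0 3.9" --pt "0.4 0.0161 -0.033 0 0 0 3.9" --pt "0.4 0.01 -0.022 0 0 0 3.9" --pt "0.4 0 0 0 0 0 0" --pt "0.4 0 0 0 0 0 0"

```text
time_s: 13.07
ee_pos: [0.3952, 0.3081, 0.1286]
tool_rot: [[0.478, 0.878, -0.018], [0.878, -0.479, -0.005], [-0.014, -0.014, -1.0]]
wrist_force: [1.0, -0.4, 1.2]
gripper_width: 0.051
```

```bash
python3 -c "
from h import *
go(.3965,.315,.04,-28)"
```

```text
pos [0.3952 0.3081 0.1286] jaw -28.6 q7 -1.35 q [-0.2   0.27 -0.6   1.81  0.16  1.13 -1.35] w 0.051
shift mm (tool now) [ 7.9 -1.  88.5] after turn [ 6.7 -2.1 88.6] turn [-0.8  0.8 -0.6]
```

Request:
arm_command --pt "0.4 0.007 -0.002 0.03 -0.8 0.8 -1" --pt "0.4 0 0 0.035 0 0 0" --pt "0.4 0 0 0.015 0 0 0" --pt "0.4 0 0 0 0 0 0" --pt "0.4 0 0 0 0 0 0"

```text
time_s: 13.48
ee_pos: [0.3987, 0.3125, 0.0442]
tool_rot: [[0.461, 0.887, 0.001], [0.887, -0.461, -0.0], [0.0, 0.001, -1.0]]
wrist_force: [-0.1, 0.5, 0.0]
gripper_width: 0.0513
```

```bash
python3 -c "
from h import *
go(.3965,.315,.005,-27.5)"
```

```text
pos [0.3987 0.3125 0.0442] jaw -27.5 q7 -1.41 q [-0.24  0.37 -0.58  1.89  0.25  0.95 -1.41] w 0.0513
shift mm (tool now) [ 1.2 -3.2 39.2] after turn [ 1.2 -3.1 39.2] turn [ 0.1 -0.   0. ]
```

Request:
arm_command --pt "0.4 0.001 -0.003 0.02 0 0 0" --pt "0.4 0 0 0.015 0 0 0" --pt "0.4 0 0 0.002 0 0 0" --pt "0.4 0 0 0 0 0 0" --pt "1 0 0 0 0 0 0" --pt "1 0 0 0 0 0 0" --pt "1 0 0 0 0 0 0" --pt "1 0 0 0 0 0 0" --pt "1 0 0 0 0 0 0"

```text
time_s: 14.23
ee_pos: [0.4039, 0.3139, 0.0139]
tool_rot: [[0.467, 0.884, 0.009], [0.884, -0.467, 0.003], [0.007, 0.007, -1.0]]
wrist_force: [-0.7, -0.3, -0.9]
gripper_width: 0.0219
```

Request:
arm_command --pt "0.4 0 0 0 0 0 0" --pt "0.4 0 0 0 0 0 0" --pt "0.4 0 0 0 0 0 0" --pt "0.4 0 0 0 0 0 0"

```text
time_s: 14.57
ee_pos: [0.4045, 0.3144, 0.0149]
tool_rot: [[0.467, 0.884, 0.011], [0.884, -0.467, 0.004], [0.009, 0.008, -1.0]]
wrist_force: [0.7, 0.1, 0.4]
gripper_width: 0.051
```

```bash
python3 - <<'E'
from m import *
go(.3965,.315,.004,-27.5)
crop(C["scene"][0],360,190,480,290,6,"a9.png")
E
```

```text
pos [0.4045 0.3144 0.0149] jaw -27.8 q7 -1.45 q [-0.26  0.42 -0.56  1.91  0.29  0.88 -1.45] w 0.0513
shift mm (tool now) [-3.3 -7.4 10.8] after turn [-3.2 -7.4 10.9] turn [ 0.4 -0.5 -0.3]
```

View pics/a9.png

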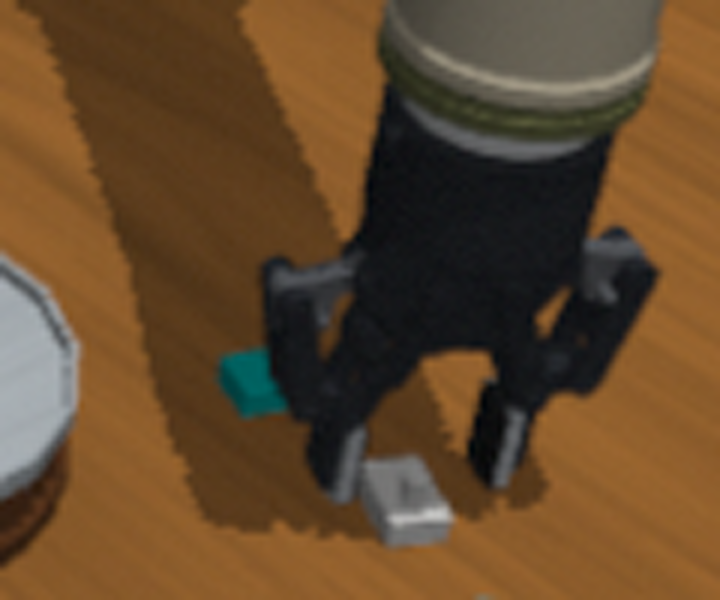

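```bash
python3 - <<'E'
from m import *
# top-face corners in crop px
for q in [(365,462),(418,457),(450,517),(392,526)]:
    print(np.round(onz(C["scene"],(360+q[0]/6,190+q[1]/6),.014),4))
c0=cv2.imread("pics/scene0.png")
crop(c0,360,190,480,290,6,"a9o.png")
crop(C["top"][0],130,230,230,310,7,"a9t.png")
E
```

```text
[0.4049 0.2967 0.014 ]
[0.3869 0.3065 0.014 ]
[0.4025 0.3345 0.014 ]
[0.4231 0.3252 0.014 ]
```

View pics/a9o.png

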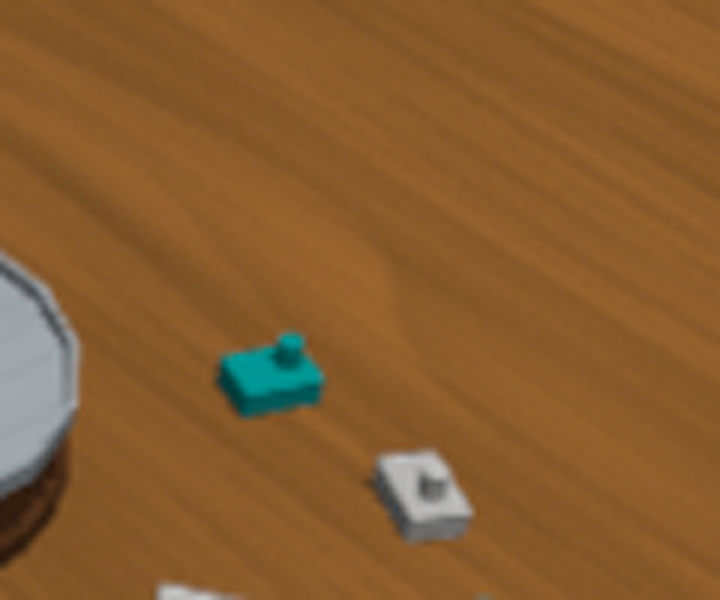

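View pics/a9t.png

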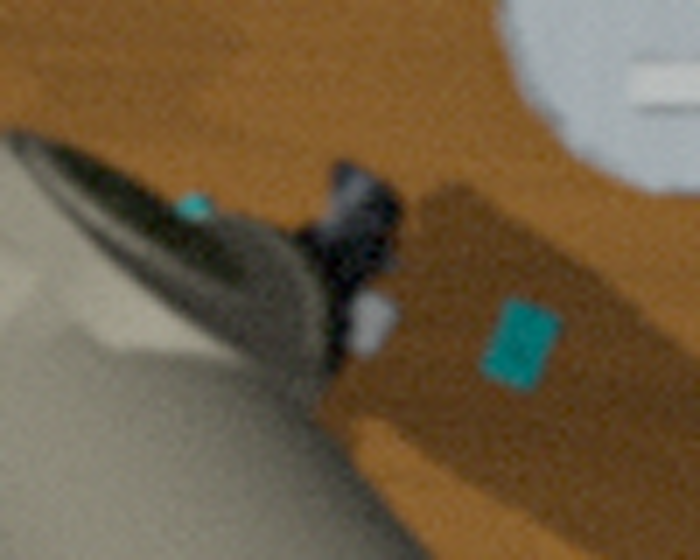

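Request:
arm_command --pt "0.4 0.001 0 0.008 0.4 -0.5 0" --pt "0.4 0 0 0.003 0 0 0" --pt "0.4 0 0 0 0 0 0" --pt "0.4 0 0 0 0 0 0"

```text
time_s: 15.1
ee_pos: [0.405, 0.3152, 0.0022]
tool_rot: [[0.467, 0.884, -0.001], [0.884, -0.467, -0.001], [-0.002, -0.0, -1.0]]
wrist_force: [0.5, -0.3, -0.8]
gripper_width: 0.0515
```

Request:
arm_command --pt "1 0 0 0 0 0 0" --pt "1 0 0 0 0 0 0" --pt "1 0 0 0 0 0 0" --pt "1 0 0 0 0 0 0" --pt "1 0 0 0 0 0 0"

```text
time_s: 15.52
ee_pos: [0.4048, 0.3152, 0.002]
tool_rot: [[0.467, 0.884, -0.002], [0.884, -0.467, -0.002], [-0.002, -0.001, -1.0]]
wrist_force: [0.2, 0.7, -1.0]
gripper_width: 0.0228
```

Request:
arm_command --pt "1 0 0 -0.03 0 0 0" --pt "1 0 0 -0.03 0 0 0" --pt "1 0 0 -0.03 0 0 0" --pt "1 0 0 -0.01 0 0 0" --pt "1 0 0 0 0 0 0" --pt "1 0 0 0 0 0 0"

```text
time_s: 16.02
ee_pos: [0.403, 0.3139, 0.1036]
tool_rot: [[0.466, 0.885, -0.006], [0.885, -0.466, -0.005], [-0.007, -0.003, -1.0]]
wrist_force: [0.5, 0.8, -2.4]
gripper_width: 0.0227
```

```bash
python3 - <<'E'
from m import *
go(.576,.195,.11,0)
crop(C["scene"][0],260,170,480,320,3.6,"b1.png")
E
```

```text
pos [0.4024 0.3134 0.1025] jaw -27.8 q7 -1.37 q [-0.21  0.31 -0.6   1.82  0.2   1.08 -1.37] w 0.023
shift mm (tool now) [-23.9 208.7  -8.2] after turn [-118.4  173.6   -7.5] turn [ -0.4   0.4 -27.8]
```

View pics/b1.png

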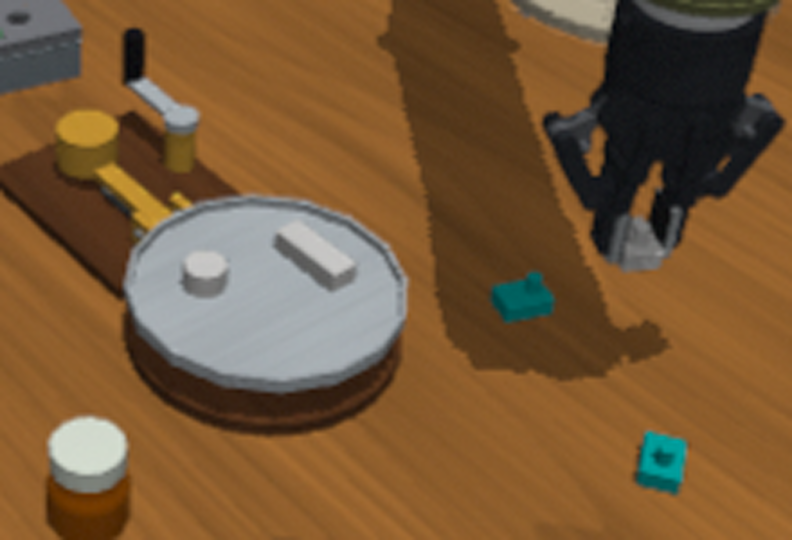

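Request:
arm_command --pt "1 -0.0042 0.0347 -0.001 0 0 -4.6" --pt "1 -0.007 0.0343 -0.001 0 0 -4.6" --pt "1 -0.0097 0.0336 -0.001 0 0 -4.6" --pt "1 -0.0124 0.0327 -0.001 0 0 -4.6" --pt "1 -0.0149 0.0316 -0.001 0 0 -4.6" --pt "1 -0.013 0.022 0 0 0 -4.6" --pt "1 0 0 0 0 0 0" --pt "1 0 0 0 0 0 0"

```text
time_s: 16.78
ee_pos: [0.567, 0.1935, 0.0907]
tool_rot: [[-0.027, 0.999, -0.028], [1.0, 0.027, -0.013], [-0.013, -0.028, -1.0]]
wrist_force: [-0.1, 1.1, -1.1]
gripper_width: 0.0226
```

```bash
python3 -c "
from h import *
go(.574,.194,.065,0)"
```

```text
pos [0.567  0.1935 0.0907] jaw 1.5 q7 -0.57 q [ 0.04  0.52 -0.58  1.57  0.3   1.17 -0.57] w 0.0226
shift mm (tool now) [ 0.6  7.8 25.5] after turn [ 0.5  7.  25.7] turn [-1.6  0.7  1.5]
```

Request:
arm_command --pt "1 0.001 0.007 0.015 -1.6 0.7 1.5" --pt "1 0 0 0.008 0 0 0" --pt "1 0 0 0 0 0 0" --pt "1 0 0 0 0 0 0"

```text
time_s: 17.12
ee_pos: [0.5694, 0.1946, 0.0615]
tool_rot: [[0.0, 1.0, -0.009], [1.0, -0.0, -0.003], [-0.003, -0.009, -1.0]]
wrist_force: [-0.4, -1.1, -1.2]
gripper_width: 0.0229
```

```bash
python3 - <<'E'
from m import *
go(.574,.194,.045,0)
crop(C["scene"][0],260,180,420,320,5,"b2.png")
E
```

```text
pos [0.5698 0.1949 0.0622] jaw 0.0 q7 -0.61 q [ 0.04  0.54 -0.56  1.61  0.31  1.09 -0.61] w 0.0226
shift mm (tool now) [-0.9  4.4 17.2] after turn [-0.9  4.2 17.2] turn [-0.4  0.1  0. ]
```

View pics/b2.png

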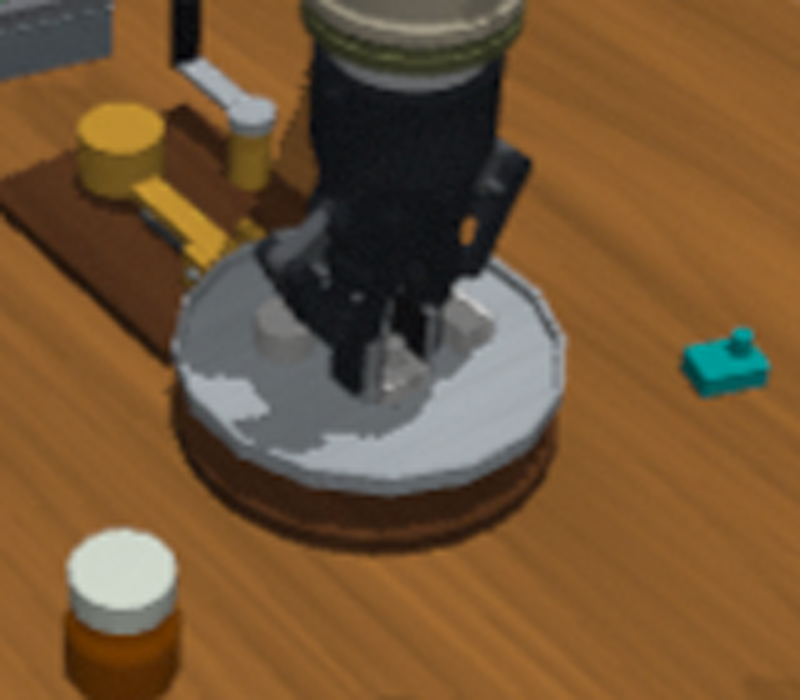

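Request:
arm_command --pt "1 -0.001 0.004 0.009 0 0 0" --pt "1 0 0 0.006 0 0 0" --pt "1 0 0 0.002 0 0 0" --pt "1 0 0 0 0 0 0" --pt "1 0 0 0 0 0 0"

```text
time_s: 17.63
ee_pos: [0.5743, 0.1956, 0.0453]
tool_rot: [[-0.003, 1.0, -0.005], [1.0, 0.003, -0.002], [-0.001, -0.005, -1.0]]
wrist_force: [0.6, 0.2, -0.6]
gripper_width: 0.023
```

Request:
arm_command --pt "1 0 0 0.0015 0 0 0" --pt "0.5 0 0 0 0 0 0" --pt "0.5 0 0 0 0 0 0" --pt "0.5 0 0 0 0 0 0" --pt "0.5 0 0 -0.02 0 0 0" --pt "0.5 0 0 -0.03 0 0 0" --pt "0.5 0 0 -0.04 0 0 0" --pt "0.5 0 0 -0.04 0 0 0" --pt "0.5 0 0 0 0 0 0" --pt "0.5 0 0 0 0 0 0"

```text
time_s: 18.47
ee_pos: [0.5743, 0.1957, 0.1797]
tool_rot: [[-0.003, 1.0, -0.007], [1.0, 0.003, -0.001], [-0.001, -0.007, -1.0]]
wrist_force: [-0.3, -0.2, -0.8]
gripper_width: 0.0425
```

```bash
python3 - <<'E'
from m import *
go(.515,-.064,.17,0)
crop(C["scene"][0],240,160,420,320,4,"b3.png")
crop(C["top"][0],190,180,330,280,5,"b3t.png")
E
```

```text
pos [0.5743 0.1959 0.1791] jaw 0.2 q7 -0.56 q [ 0.06  0.44 -0.6   1.47  0.25  1.31 -0.56] w 0.0427
shift mm (tool now) [-259.7  -60.1    9.8] after turn [-259.9  -59.3    9.1] turn [-0.4  0.1  0.2]
```

View pics/b3.png

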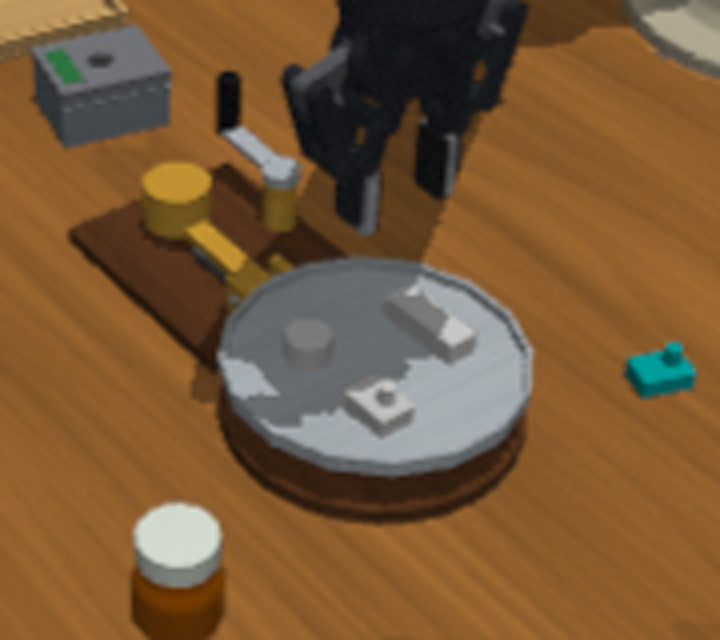

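```bash
python3 - <<'E'
from m import *
crop(C["top"][0],260,220,320,265,13,"b4t.png")
crop(C["scene"][0],265,165,325,225,10,"b4.png")
E
```

```text
(no output)
```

View pics/b4t.png

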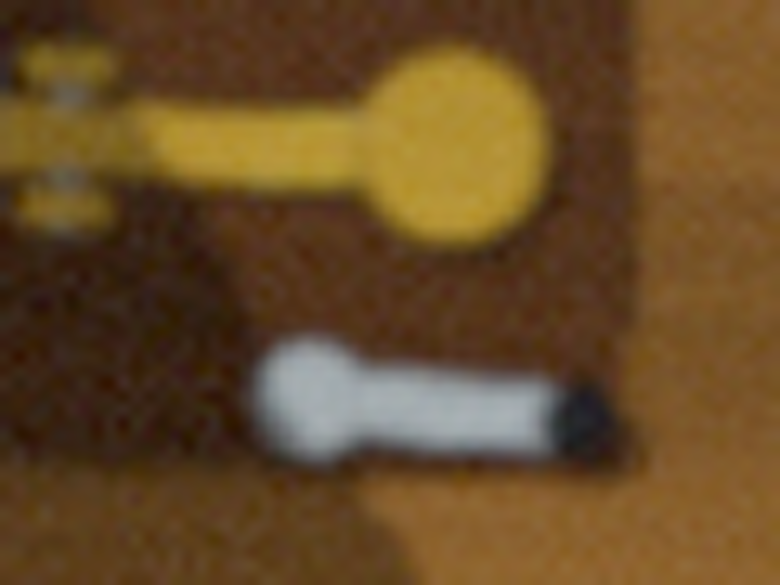

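View pics/b4.png

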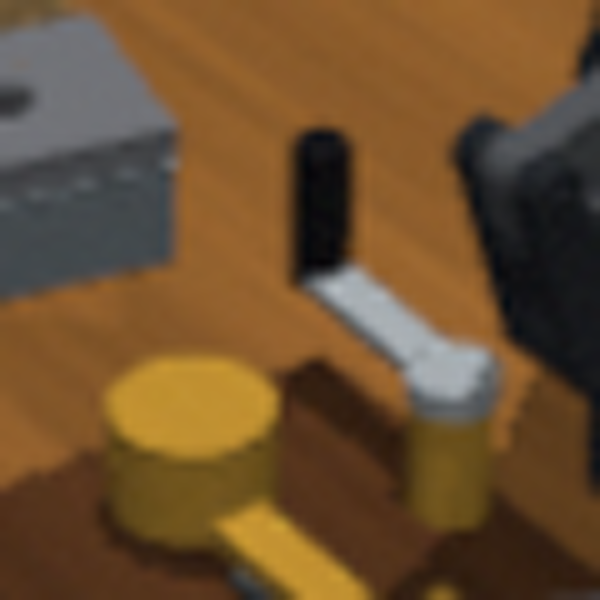

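```bash
python3 - <<'E'
from m import *
T=C["top"];S=C["scene"]
# knob top centre: top crop (585,420)/13 ; scene top (322,140)/10
ut=(260+582/13-.5,220+421/13-.5); us=(265+323/10-.5,165+142/10-.5)
print("knob top tri",tri(T,ut,S,us), onz(T,ut,.092),onz(S,us,.092))
ut=(260+308/13-.5,220+400/13-.5); us=(265+452/10-.5,165+365/10-.5)
print("hinge top tri",tri(T,ut,S,us), onz(T,ut,.056),onz(S,us,.056))
ut=(260+453/13-.5,220+145/13-.5); us=(265+192/10-.5,165+405/10-.5)
print("cpoise tri",tri(T,ut,S,us), onz(T,ut,.052),onz(S,us,.052))
go(.4785,-.066,.17,0)
E
```

```text
knob top tri (array([ 0.47979432, -0.06397354,  0.09128965]), np.float64(0.0005628866343033174)) [ 0.47955156 -0.06374592  0.092     ] [ 0.48067073 -0.06329785  0.092     ]
hinge top tri (array([ 0.48434278, -0.00327814,  0.05746791]), np.float64(0.0008744151079645808)) [ 0.48407443 -0.00300333  0.056     ] [ 0.48332821 -0.00518755  0.056     ]
cpoise tri (array([ 0.54371372, -0.03487481,  0.05213677]), np.float64(0.000962518910519643)) [ 0.54409931 -0.03518755  0.052     ] [ 0.54327092 -0.03467168  0.052     ]
pos [0.573  0.1951 0.1764] jaw 0.2 q7 -0.56 q [ 0.06  0.45 -0.6   1.48  0.25  1.31 -0.56] w 0.0429
shift mm (tool now) [-260.8  -95.3    8.2] after turn [-261.1  -94.5    6.4] turn [-0.7  0.2  0.2]
```

Request:
arm_command --pt "0.5 -0.033 -0.012 -0.001 0 0 0" --pt "0.5 -0.033 -0.012 -0.001 0 0 0" --pt "0.5 -0.033 -0.012 -0.001 0 0 0" --pt "0.5 -0.033 -0.012 -0.001 0 0 0" --pt "0.5 -0.033 -0.012 -0.001 0 0 0" --pt "0.5 -0.033 -0.012 -0.001 0 0 0" --pt "0.5 -0.033 -0.012 -0.001 0 0 0" --pt "0.5 -0.02 -0.006 0 0 0 0" --pt "0.5 0 0 0 0 0 0" --pt "0.5 0 0 0 0 0 0"

```text
time_s: 19.6
ee_pos: [0.4728, -0.0659, 0.1729]
tool_rot: [[-0.006, 0.999, -0.033], [1.0, 0.006, 0.002], [0.002, -0.033, -0.999]]
wrist_force: [-0.3, 0.7, 0.5]
gripper_width: 0.0428
```

```bash
python3 -c "
from h import *
go(.48,-.064,.12,0)"
```

```text
pos [ 0.4728 -0.0659  0.1729] jaw 0.3 q7 0.01 q [ 0.53  0.17 -0.5   1.8   0.08  1.23  0.01] w 0.0428
shift mm (tool now) [ 1.7  8.9 52.6] after turn [ 1.9  7.2 52.9] turn [-1.9 -0.1  0.3]
```

Request:
arm_command --pt "0.5 0.002 0.007 0.02 -1.9 0 0.3" --pt "0.5 0 0 0.02 0 0 0" --pt "0.5 0 0 0.01 0 0 0" --pt "0.5 0 0 0 0 0 0" --pt "0.5 0 0 0 0 0 0"

```text
time_s: 20.02
ee_pos: [0.4797, -0.0594, 0.1191]
tool_rot: [[-0.004, 1.0, -0.001], [1.0, 0.004, 0.005], [0.005, -0.001, -1.0]]
wrist_force: [-0.4, -0.6, 0.4]
gripper_width: 0.043
```

```bash
python3 - <<'E'
from m import *
go(.48,-.064,.063,0)
crop(C["scene"][0],240,120,360,220,6,"b5.png")
E
```

```text
pos [ 0.48   -0.0597  0.1198] jaw 0.2 q7 -0.03 q [ 0.51  0.21 -0.51  1.88  0.11  1.08 -0.03] w 0.0426
shift mm (tool now) [-4.6 -0.1 56.7] after turn [-4.3 -0.  56.8] turn [ 0.  -0.3  0.2]
```

View pics/b5.png

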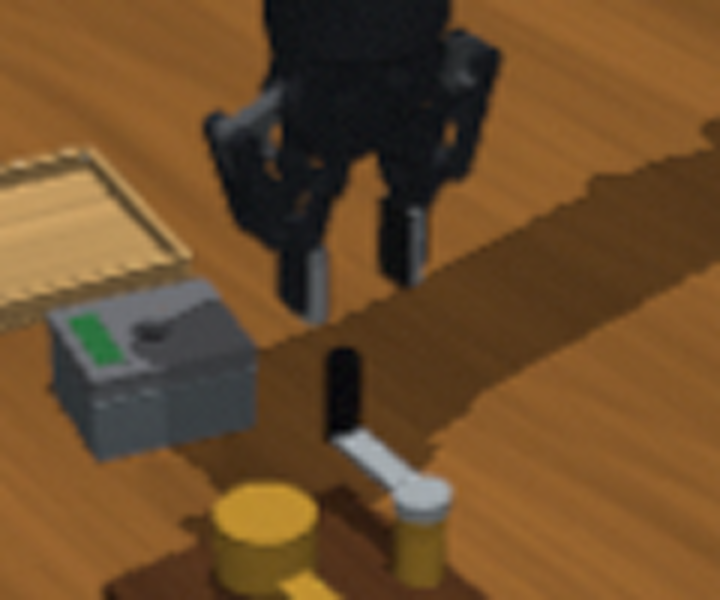

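Request:
arm_command --pt "0.5 -0.0045 0 0.02 0 0 0" --pt "0.5 0 0 0.02 0 0 0" --pt "0.5 0 0 0.012 0 0 0" --pt "0.7 0 0 0.002 0 0 0" --pt "0.7 0 0 0 0 0 0" --pt "0.7 0 0 0 0 0 0"

```text
time_s: 20.62
ee_pos: [0.4854, -0.0625, 0.0697]
tool_rot: [[-0.007, 1.0, 0.01], [1.0, 0.007, 0.003], [0.003, 0.01, -1.0]]
wrist_force: [0.1, -0.4, 1.5]
gripper_width: 0.0256
```

```bash
python3 - <<'E'
from m import *
go(.48,-.064,.063,0)
crop(C["scene"][0],240,120,360,220,6,"b6.png")
E
```

```text
pos [ 0.4857 -0.0625  0.0701] jaw 0.4 q7 -0.06 q [ 0.5   0.28 -0.49  1.93  0.15  0.96 -0.06] w 0.0258
shift mm (tool now) [-1.4 -5.8  7. ] after turn [-1.5 -5.7  7.1] turn [ 0.6 -0.2  0.4]
```

View pics/b6.png

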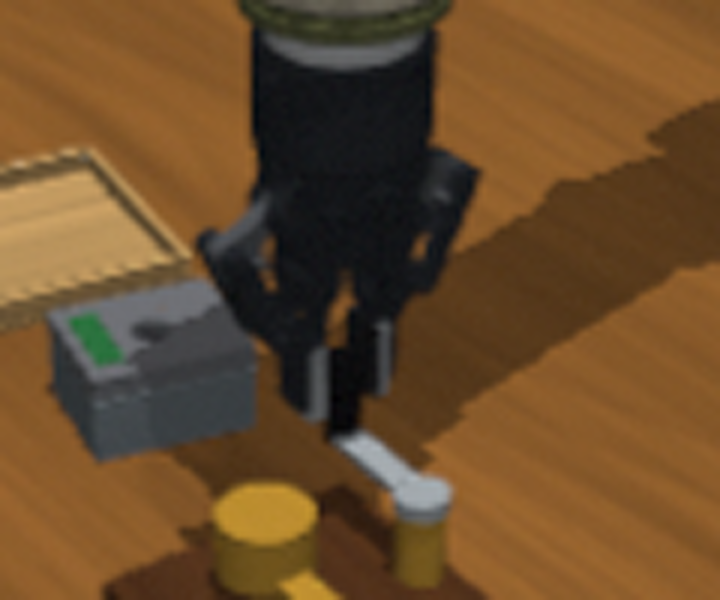

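Request:
arm_command --pt "0.7 0 -0.006 0.004 0.6 0 0.4" --pt "0.7 0.0004 -0.007 0 0 0 6" --pt "0.7 0.0004 -0.007 0 0 0 6" --pt "0.7 0.0004 -0.007 0 0 0 6" --pt "0.7 0 0 0 0 0 0"

```text
time_s: 21.13
ee_pos: [0.4624, -0.0592, 0.069]
tool_rot: [[0.324, 0.946, 0.01], [0.946, -0.324, 0.003], [0.006, 0.009, -1.0]]
wrist_force: [-0.1, -0.2, 0.1]
gripper_width: 0.0258
```

```bash
cat > arc.py <<'E'
from h import *
import sys
H=np.array([.4842,-.0035])
p=bot.sense()["ee_pos"]; d=np.array(p)[:2]-H
phi=np.arctan2(-d[0],-d[1])
print("TCP arc angle",round(phi,3),"radius",round(np.linalg.norm(d),4),"F",np.round(bot.sense()["wrist_force"],1))
if len(sys.argv)>1:
    a=float(sys.argv[1]); q=H+.0605*np.array([-np.sin(a),-np.cos(a)]); go(q[0],q[1],.066,-np.degrees(a))
E
python3 arc.py 0.6
```

```text
TCP arc angle 0.372 radius 0.0598 F [-0.1 -0.2  0.1]
pos [ 0.4624 -0.0592  0.069 ] jaw -18.9 q7 -0.37 q [ 0.47  0.23 -0.45  1.99  0.12  0.95 -0.37] w 0.0258
shift mm (tool now) [  1.5 -13.6   2.9] after turn [ -2.2 -13.5   3. ] turn [ 0.4 -0.4 15.5]
```

Request:
arm_command --pt "0.7 0 -0.008 0.001 0 0 7" --pt "0.7 0.0004 -0.008 0 0 0 7" --pt "0.7 0.0004 -0.007 0 0 0 7" --pt "0.7 0 0 0 0 0 0"

```text
time_s: 21.47
ee_pos: [0.4465, -0.0499, 0.0707]
tool_rot: [[0.642, 0.766, 0.02], [0.766, -0.643, 0.0], [0.013, 0.015, -1.0]]
wrist_force: [0.0, 0.4, -0.0]
gripper_width: 0.0256
```

```bash
python3 arc.py 1.1
```

```text
TCP arc angle 0.682 radius 0.0598 F [ 0.   0.4 -0. ]
pos [ 0.4465 -0.0499  0.0707] jaw -40.0 q7 -0.73 q [ 0.43  0.18 -0.42  2.03  0.09  0.93 -0.73] w 0.0256
shift mm (tool now) [  4.  -24.7   4.4] after turn [ -5.9 -24.3   4.7] turn [ 0.7 -0.9 23. ]
```

Request:
arm_command --pt "0.7 0 -0.008 0.002 0.7 -0.9 7" --pt "0.7 0.0003 -0.008 0.001 0 0 7" --pt "0.7 0.0003 -0.007 0.001 0 0 7" --pt "0.7 0 0 0 0 0 0"

```text
time_s: 21.8
ee_pos: [0.4359, -0.0374, 0.07]
tool_rot: [[0.87, 0.493, 0.009], [0.493, -0.87, -0.008], [0.004, 0.012, -1.0]]
wrist_force: [-0.3, -0.0, 0.3]
gripper_width: 0.0259
```

```bash
python3 arc.py 1.4; python3 - <<'E'
from m import *
crop(C["scene"][0],240,120,400,260,5,"b7.png")
E
```

```text
TCP arc angle 0.959 radius 0.059 F [-0.3 -0.   0.3]
pos [ 0.4359 -0.0374  0.07  ] jaw -60.5 q7 -1.12 q [ 0.37  0.16 -0.39  2.06  0.09  0.93 -1.12] w 0.0259
shift mm (tool now) [  1.8 -26.2   3.7] after turn [ -7.1 -25.2   4. ] turn [ 0.6 -0.3 19.7]
```

View pics/b7.png

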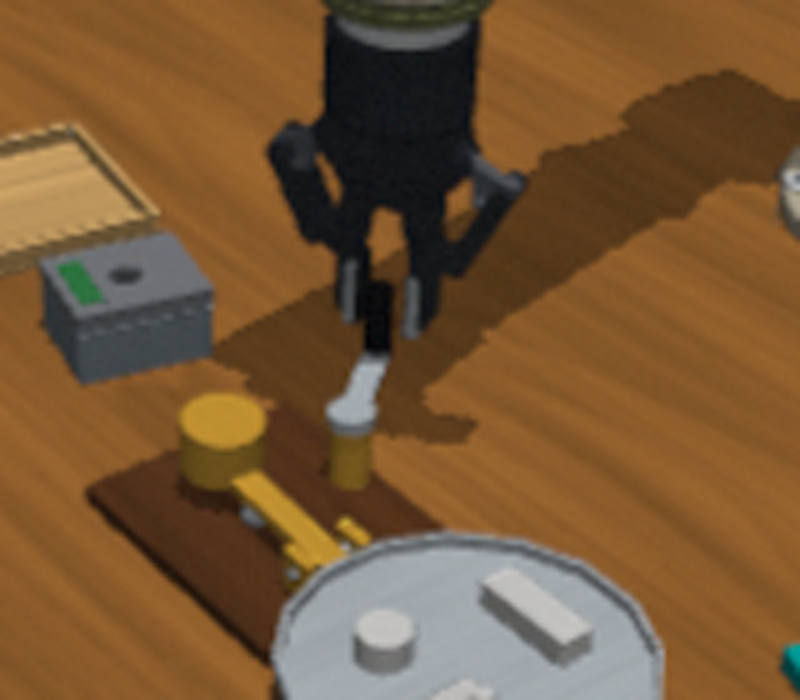

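Working well; the lever is following at about 0.9 rad. Continue to the end.

Request:
arm_command --pt "0.7 -0.001 -0.008 0.002 0 0 6" --pt "0.7 0 -0.008 0.001 0 0 6" --pt "0.7 0 -0.008 0.001 0 0 6" --pt "0.7 0 0 0 0 0 0"

```text
time_s: 22.23
ee_pos: [0.4283, -0.0211, 0.0673]
tool_rot: [[0.976, 0.219, 0.013], [0.219, -0.976, -0.012], [0.01, 0.015, -1.0]]
wrist_force: [0.3, 0.1, -0.2]
gripper_width: 0.0256
```

```bash
python3 arc.py 1.45
```

```text
TCP arc angle 1.266 radius 0.0586 F [ 0.3  0.1 -0.2]
pos [ 0.4283 -0.0211  0.0673] jaw -77.4 q7 -1.45 q [ 0.32  0.14 -0.38  2.08  0.08  0.92 -1.45] w 0.0256
shift mm (tool now) [ -1.8 -11.    1.1] after turn [ -2.9 -10.7   1.3] turn [ 0.8 -0.6  5.7]
```

Request:
arm_command --pt "0.7 -0.001 -0.007 0.001 0.8 -0.6 3" --pt "0.7 0 -0.006 0 0 0 2" --pt "0.7 0 0 0 0 0 0"

```text
time_s: 22.48
ee_pos: [0.425, -0.0119, 0.0665]
tool_rot: [[0.988, 0.152, -0.001], [0.152, -0.988, -0.003], [-0.002, 0.003, -1.0]]
wrist_force: [-0.3, -0.0, -0.1]
gripper_width: 0.0257
```

```bash
python3 arc.py 1.45; python3 - <<'E'
from m import *
crop(C["scene"][0],240,120,400,260,5,"b8.png")
E
```

```text
TCP arc angle 1.43 radius 0.0598 F [-0.3 -0.  -0.1]
pos [ 0.425  -0.0119  0.0665] jaw -81.2 q7 -1.53 q [ 0.31  0.15 -0.38  2.08  0.07  0.93 -1.53] w 0.0257
shift mm (tool now) [-0.7 -1.2  0.5] after turn [-0.7 -1.2  0.5] turn [0.1 0.1 1.8]
```

View pics/b8.png

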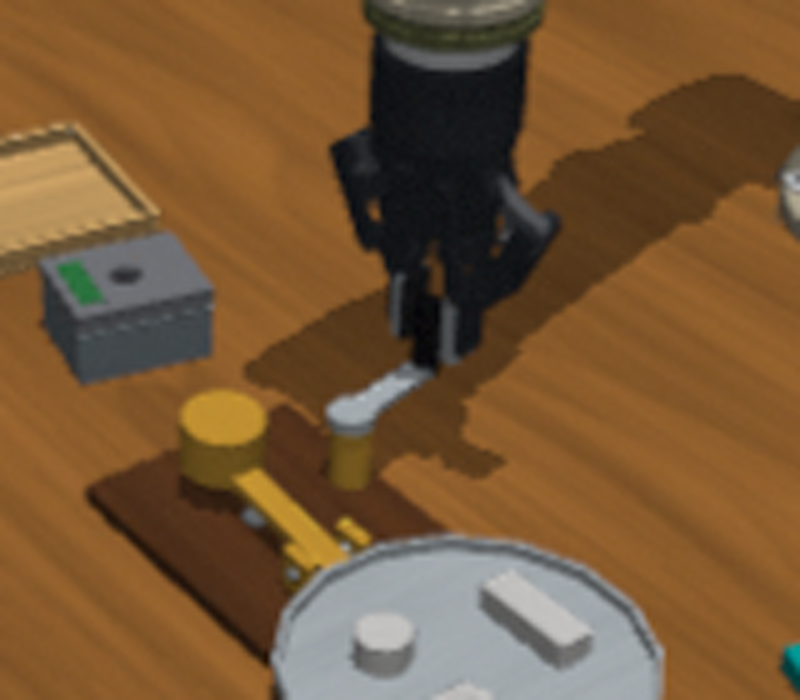

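Request:
arm_command --pt "0.7 0 -0.004 0 0 0 0" --pt "0.7 0 -0.003 0 0 0 0"

```text
time_s: 22.75
ee_pos: [0.4241, -0.0078, 0.0663]
tool_rot: [[0.987, 0.158, -0.002], [0.158, -0.987, -0.005], [-0.003, 0.004, -1.0]]
wrist_force: [0.6, -14.3, 1.8]
gripper_width: 0.0257
```

```bash
python3 arc.py 1.45; python3 - <<'E'
from m import *
crop(C["scene"][0],240,150,420,310,4,"b9.png")
E
```

```text
TCP arc angle 1.5 radius 0.0602 F [  0.6 -14.3   1.8]
pos [ 0.4241 -0.0078  0.0663] jaw -80.9 q7 -1.54 q [ 0.3   0.14 -0.39  2.08  0.07  0.93 -1.54] w 0.0257
shift mm (tool now) [-0.5  3.   0.3] after turn [-0.4  3.   0.3] turn [0.3 0.1 2.2]
```

View pics/b9.png

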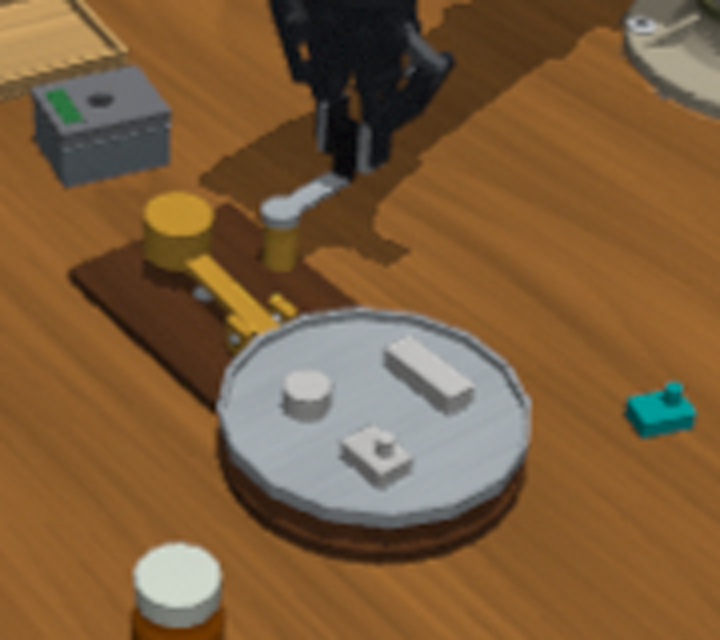

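Request:
arm_command --pt "0.6 0 0.003 0 0 0 0" --pt "0.6 0 0 -0.02 0 0 0" --pt "0.6 0 0 -0.035 0 0 0" --pt "0.6 0 0 -0.035 0 0 0" --pt "0.6 0 0 -0.03 0 0 0" --pt "0.6 0 0 0 0 0 0" --pt "0.6 0 0 0 0 0 0"

```text
time_s: 23.43
ee_pos: [0.4234, -0.0094, 0.1899]
tool_rot: [[0.984, 0.18, -0.007], [0.18, -0.984, -0.001], [-0.007, -0.0, -1.0]]
wrist_force: [0.3, -1.3, -0.6]
gripper_width: 0.0344
```

```bash
python3 - <<'E'
from m import *
s=bot.sense();print(s["ee_pos"])
crop(C["top"][0],325,180,385,225,13,"c1t.png")
crop(C["top"][0],320,225,380,270,13,"c2t.png")
crop(C["scene"][0],200,155,260,215,10,"c1.png")
crop(C["scene"][0],245,165,290,200,16,"c2.png")
E
```

```text
[ 0.42315687 -0.0094045   0.18900424]
```

View pics/c1t.png

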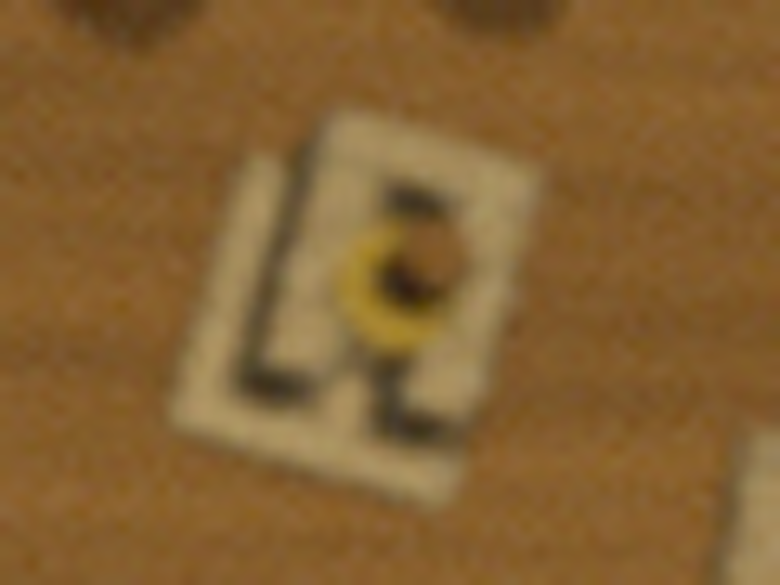

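View pics/c1.png

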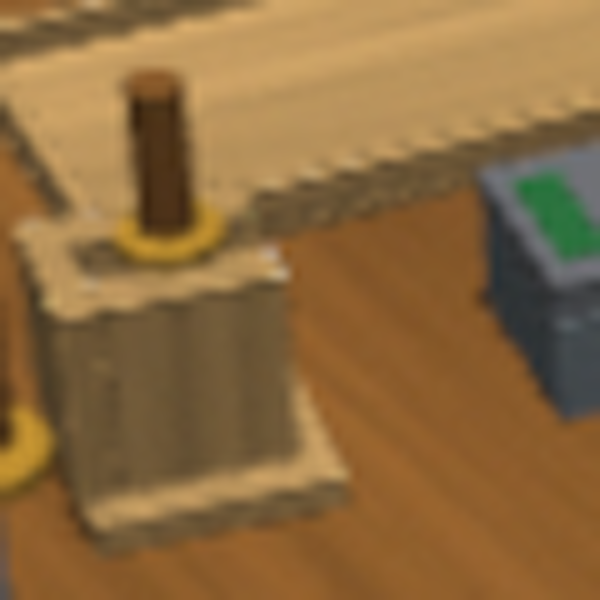

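View pics/c2t.png

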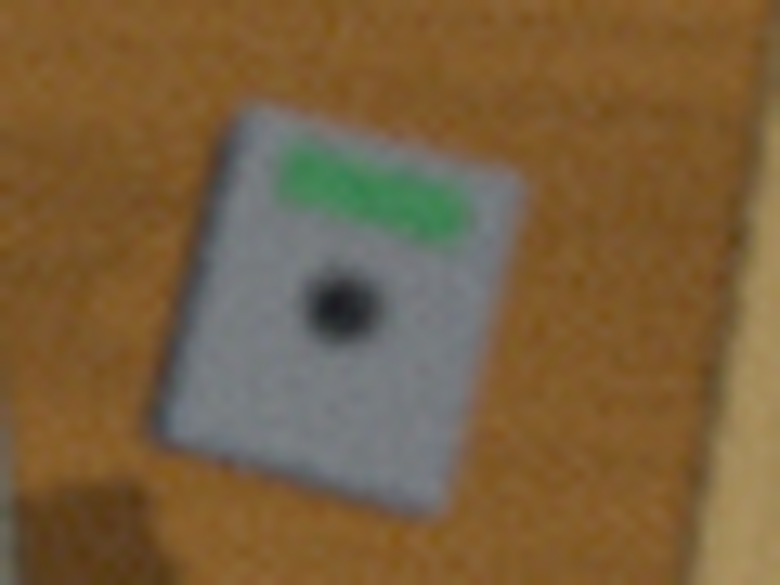

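View pics/c2.png

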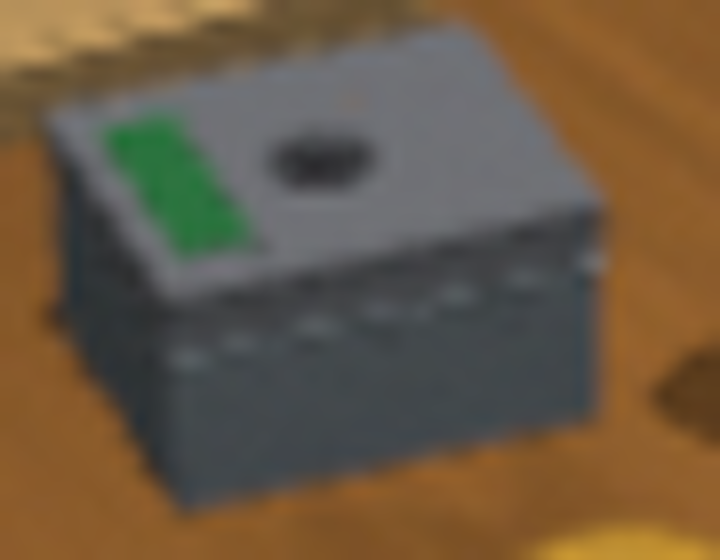

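```bash
python3 - <<'E'
from m import *
T=C["top"];S=C["scene"]
def t(x,y,ox,oy,f=13): return (ox+x/f-.5,oy+y/f-.5)
def rp(n,a,b,z):
    p,e=tri(T,a,S,b); print(n,np.round(p,4),round(e,4),np.round(onz(T,a,z),4),np.round(onz(S,b,z),4))
rp("handle top",t(438,255,325,180),t(153,83,200,155,10),.122)
rp("collar",t(402,284,325,180),t(170,236,200,155,10),.0755)
rp("hole",t(343,305,320,225),t(322,160,245,165,16),.046)
rec=[onz(T,t(x,y,320,225),.046)[:2] for x,y in [(250,105),(525,170),(440,515),(170,438)]]
print("rec c",np.mean(rec,0),[np.linalg.norm(rec[i]-rec[i-1]) for i in range(4)])
# rest rails
a=onz(T,t(330,107,325,180),.072);b=onz(T,t(540,165,325,180),.072);print("wall corners",a,b,np.linalg.norm(a-b))
r=[onz(S,t(x,y,200,155,10),.072)[:2] for x,y in [(18,225),(55,318),(288,272)]];print("rest scene corners",np.round(r,4))
E
```

```text
handle top [ 0.6335 -0.214   0.1215] 0.0004 [ 0.6332 -0.2138  0.122 ] [ 0.634  -0.2134  0.122 ]
collar [ 0.6341 -0.2146  0.0747] 0.0018 [ 0.6347 -0.215   0.0755] [ 0.6341 -0.2127  0.0755]
hole [ 0.496  -0.1915  0.0461] 0.0012 [ 0.4965 -0.1919  0.046 ] [ 0.4955 -0.1911  0.046 ]
rec c [ 0.49623932 -0.19266083] [np.float64(0.07972935961361485), np.float64(0.0654944672862526), np.float64(0.08257542264440684), np.float64(0.06440161426305467)]
wall corners [ 0.67644735 -0.19897307  0.072     ] [ 0.66407552 -0.24758352  0.072     ] 0.05016011548080655
rest scene corners [[ 0.6617 -0.2468]
 [ 0.6754 -0.2007]
 [ 0.6153 -0.1837]]
```

Request:
arm_command --pt "0.5 0.021 0.03 -0.001 0 0 0" --pt "0.5 0.021 0.03 -0.001 0 0 0" --pt "0.5 0.021 0.03 -0.001 0 0 0" --pt "0.5 0.021 0.03 -0.001 0 0 0" --pt "0.5 0.021 0.03 -0.001 0 0 0" --pt "0.5 0.021 0.03 -0.001 0 0 0" --pt "0.5 0.021 0.03 -0.001 0 0 0" --pt "0.5 0.015 0.022 0 0 0 0" --pt "0.5 0 0 0 0 0 0" --pt "0.5 0 0 0 0 0 0"

```text
time_s: 24.47
ee_pos: [0.6253, -0.214, 0.1717]
tool_rot: [[0.981, 0.19, -0.038], [0.191, -0.982, 0.003], [-0.036, -0.01, -0.999]]
wrist_force: [-0.5, 1.7, 0.2]
gripper_width: 0.0428
```

```bash
python3 -c "
from h import *
go(.6337,-.2142,.15,-80)"
```

```text
pos [ 0.6253 -0.214   0.1717] jaw -79.0 q7 -1.18 q [ 0.43  0.53 -0.24  1.29  0.13  1.36 -1.18] w 0.0428
shift mm (tool now) [ 9.   2.  21.4] after turn [ 8.2  1.6 21.7] turn [-0.6  2.1  1. ]
```

Request:
arm_command --pt "0.5 0.008 0.002 0.015 -0.6 2.1 1" --pt "0.5 0 0 0 0 0 0" --pt "0.5 0 0 0 0 0 0"

```text
time_s: 24.72
ee_pos: [0.6309, -0.2127, 0.152]
tool_rot: [[0.985, 0.175, -0.006], [0.175, -0.985, 0.002], [-0.005, -0.003, -1.0]]
wrist_force: [-0.5, -0.1, -0.2]
gripper_width: 0.0426
```

```bash
python3 - <<'E'
from m import *
go(.6337,-.2142,.086,-80)
crop(C["scene"][0],170,110,290,210,6,"d1.png")
E
```

```text
pos [ 0.631  -0.2126  0.1523] jaw -79.9 q7 -1.2 q [ 0.44  0.53 -0.24  1.34  0.12  1.29 -1.2 ] w 0.0427
shift mm (tool now) [ 2.7  2.3 66.3] after turn [ 2.3  2.1 66.3] turn [-0.2  0.3  0.1]
```

View pics/d1.png

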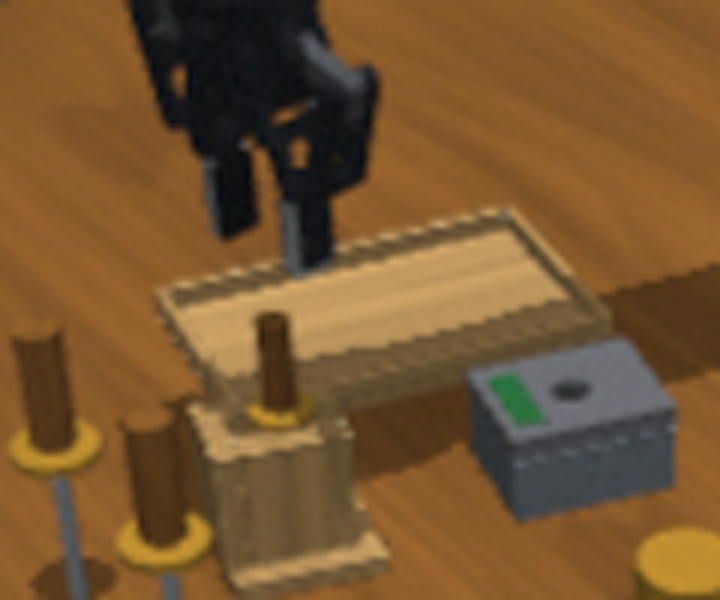

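Gripper is above the handle; rest stylus (handle at crop (275,360)) is the small one. Descend.

Request:
arm_command --pt "0.5 0.0025 0.002 0.015 0 0.3 0" --pt "0.5 0 0 0.015 0 0 0" --pt "0.5 0 0 0.01 0 0 0" --pt "0.5 0 0 0 0 0 0" --pt "0.5 0 0 0 0 0 0"

```text
time_s: 25.23
ee_pos: [0.6348, -0.2119, 0.1167]
tool_rot: [[0.984, 0.18, 0.004], [0.18, -0.984, 0.002], [0.004, -0.001, -1.0]]
wrist_force: [-0.2, -0.0, 0.3]
gripper_width: 0.0427
```

```bash
python3 -c "
from h import *
go(.6337,-.2142,.087,-80)"
```

```text
pos [ 0.6348 -0.2119  0.1167] jaw -79.6 q7 -1.2 q [ 0.44  0.56 -0.24  1.38  0.13  1.21 -1.2 ] w 0.0427
shift mm (tool now) [-1.7  2.1 29.7] after turn [-1.5  2.1 29.7] turn [-0.1 -0.2  0.4]
```

Request:
arm_command --pt "0.5 -0.0015 0.002 0.013 0 -0.2 0" --pt "0.5 0 0 0.01 0 0 0" --pt "0.5 0 0 0.002 0 0 0" --pt "0.5 0 0 0 0 0 0" --pt "0.5 0 0 0 0 0 0"

```text
time_s: 25.65
ee_pos: [0.6344, -0.2141, 0.0915]
tool_rot: [[0.984, 0.181, 0.002], [0.181, -0.984, 0.0], [0.002, 0.0, -1.0]]
wrist_force: [-0.4, -0.5, -0.0]
gripper_width: 0.0428
```

```bash
python3 - <<'E'
from m import *
go(.6337,-.2142,.087,-80)
crop(C["scene"][0],170,110,290,210,6,"d2.png")
E
```

```text
pos [ 0.6346 -0.2143  0.0919] jaw -79.6 q7 -1.2 q [ 0.44  0.58 -0.23  1.4   0.14  1.17 -1.2 ] w 0.0429
shift mm (tool now) [-0.9 -0.2  4.9] after turn [-0.9 -0.2  4.9] turn [ 0.  -0.1  0.4]
```

View pics/d2.png

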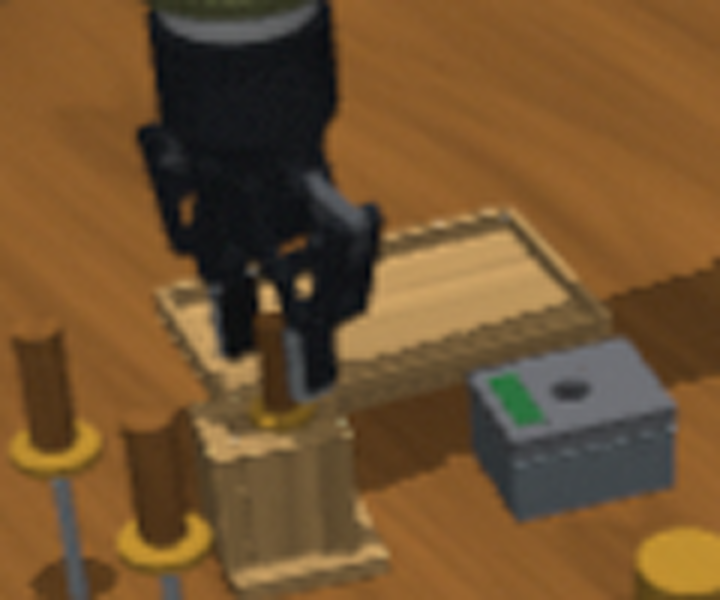

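Request:
arm_command --pt "0.5 -0.0008 0 0.003 0 0 0" --pt "0.5 0 0 0 0 0 0" --pt "1 0 0 0 0 0 0" --pt "1 0 0 0 0 0 0" --pt "1 0 0 0 0 0 0" --pt "1 0 0 0 0 0 0" --pt "1 0 0 0 0 0 0" --pt "1 0 0 0 0 0 0" --grip_force 60

```text
time_s: 26.42
ee_pos: [0.6344, -0.2146, 0.09]
tool_rot: [[0.984, 0.181, 0.005], [0.181, -0.984, -0.001], [0.004, 0.001, -1.0]]
wrist_force: [-0.1, 1.2, -1.6]
gripper_width: 0.0144
```

Request:
arm_command --pt "1 0 0 -0.015 0 0 0" --pt "1 0 0 -0.02 0 0 0" --pt "1 0 0 -0.025 0 0 0" --pt "1 0 0 -0.025 0 0 0" --pt "1 0 0 -0.015 0 0 0" --pt "1 0 0 0 0 0 0" --pt "1 0 0 0 0 0 0"

```text
time_s: 27.0
ee_pos: [0.6323, -0.214, 0.191]
tool_rot: [[0.984, 0.181, -0.001], [0.181, -0.984, 0.001], [-0.001, -0.002, -1.0]]
wrist_force: [-0.0, -0.0, -0.9]
gripper_width: 0.0146
```

```bash
python3 - <<'E'
from m import *
go(.496,-.192,.18,-80)
crop(C["scene"][0],170,90,310,220,5,"d3.png")
E
```

```text
pos [ 0.632  -0.2139  0.1901] jaw -79.6 q7 -1.19 q [ 0.44  0.51 -0.24  1.29  0.12  1.36 -1.19] w 0.0143
shift mm (tool now) [-129.7  -46.1   10.5] after turn [-130.1  -45.2   10.1] turn [-0.1  0.1  0.4]
```

View pics/d3.png

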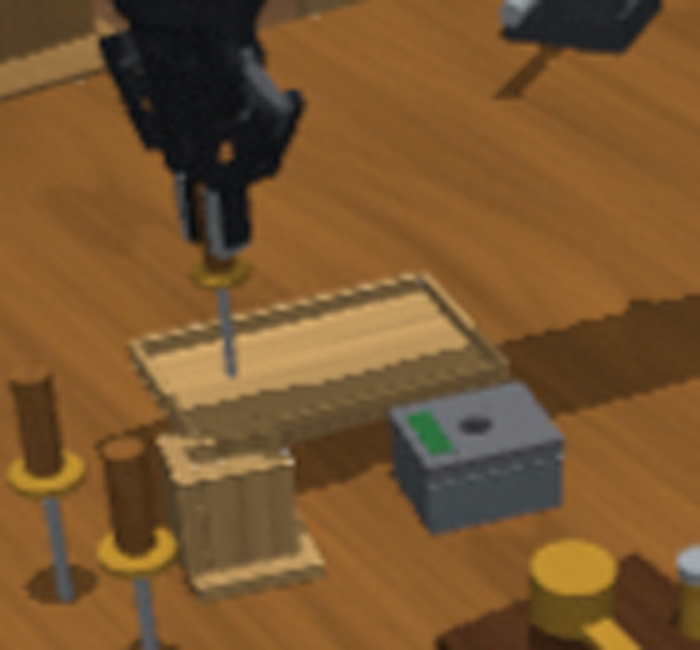

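Request:
arm_command --pt "1 -0.028 -0.01 0 0 0 0" --pt "1 -0.03 -0.011 0 0 0 0" --pt "1 -0.03 -0.011 0 0 0 0" --pt "1 -0.025 -0.008 0 0 0 0" --pt "1 0 0 0 0 0 0" --pt "1 0 0 0 0 0 0"

```text
time_s: 27.6
ee_pos: [0.5033, -0.1921, 0.1767]
tool_rot: [[0.983, 0.181, -0.021], [0.181, -0.983, 0.009], [-0.019, -0.013, -1.0]]
wrist_force: [-0.7, 0.2, 0.3]
gripper_width: 0.0142
```

```bash
python3 - <<'E'
from m import *
go(.496,-.192,.14,-80)
p=np.array([.632,-.214,.114]);print(proj(C["scene"],p))
E
```

```text
pos [ 0.5044 -0.1922  0.1769] jaw -79.6 q7 -1.14 q [ 0.52  0.26 -0.26  1.66  0.07  1.25 -1.14] w 0.0144
shift mm (tool now) [-7.5 -1.3 37.1] after turn [-8.2 -1.7 36.9] turn [-0.7  1.1  0.5]
[215.63589016 165.1292894 ]
```

Request:
arm_command --pt "1 -0.008 -0.0015 0.013 -0.7 1.1 0.4" --pt "1 0 0 0.012 0 0 0" --pt "1 0 0 0 0 0 0" --pt "1 0 0 0 0 0 0"

```text
time_s: 28.03
ee_pos: [0.4997, -0.1919, 0.1505]
tool_rot: [[0.984, 0.176, 0.003], [0.176, -0.984, 0.002], [0.003, -0.001, -1.0]]
wrist_force: [-0.3, 0.0, 0.1]
gripper_width: 0.0142
```

```bash
python3 - <<'E'
from m import *
go(.496,-.192,.125,-80)
crop(C["scene"][0],210,110,310,210,6,"d4.png")
E
```

```text
pos [ 0.4997 -0.1919  0.1508] jaw -79.9 q7 -1.14 q [ 0.53  0.26 -0.26  1.73  0.07  1.16 -1.14] w 0.0143
shift mm (tool now) [-3.8 -0.5 25.8] after turn [-3.7 -0.5 25.8] turn [-0.1 -0.2  0.1]
```

View pics/d4.png

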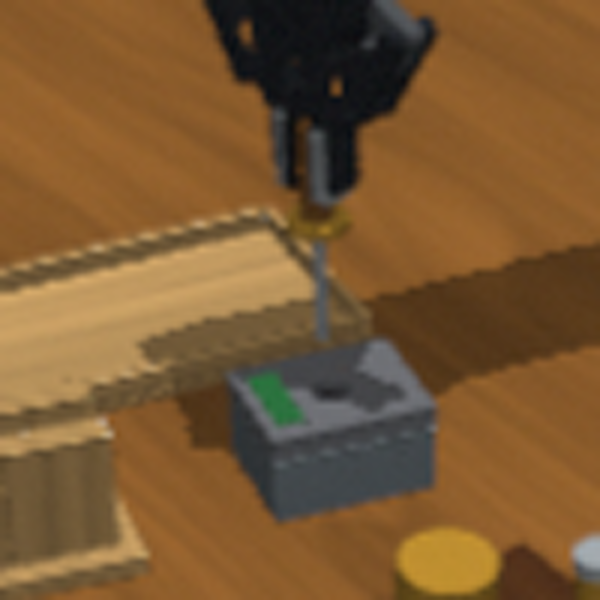

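Request:
arm_command --pt "1 -0.0045 -0.0005 0.01 0 0 0" --pt "1 0 0 0.008 0 0 0" --pt "1 0 0 0 0 0 0" --pt "1 0 0 0 0 0 0"

```text
time_s: 28.47
ee_pos: [0.4967, -0.1923, 0.1321]
tool_rot: [[0.984, 0.177, 0.005], [0.177, -0.984, 0.001], [0.006, -0.0, -1.0]]
wrist_force: [0.3, -0.2, -0.5]
gripper_width: 0.0143
```

```bash
python3 - <<'E'
from m import *
go(.496,-.192,.112,-80)
crop(C["scene"][0],210,110,310,210,6,"d5.png")
E
```

```text
pos [ 0.4968 -0.1923  0.1323] jaw -79.8 q7 -1.14 q [ 0.53  0.27 -0.26  1.76  0.07  1.12 -1.14] w 0.0142
shift mm (tool now) [-0.8 -0.4 20.3] after turn [-0.7 -0.4 20.3] turn [-0.  -0.3  0.2]
```

View pics/d5.png

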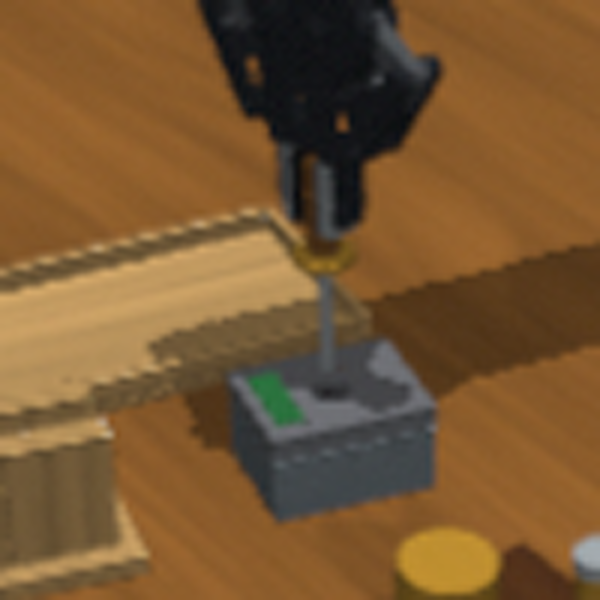

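Request:
arm_command --pt "1 -0.0007 0 0.008 0 0 0" --pt "1 0 0 0.006 0 0 0" --pt "1 0 0 0.002 0 0 0" --pt "1 0 0 0 0 0 0"

```text
time_s: 28.9
ee_pos: [0.4968, -0.1927, 0.1155]
tool_rot: [[0.984, 0.177, 0.007], [0.177, -0.984, 0.001], [0.007, 0.001, -1.0]]
wrist_force: [0.6, -0.2, 0.6]
gripper_width: 0.0146
```

Request:
arm_command --pt "1 0 0 0.003 0 0 0" --pt "1 0 0 0.003 0 0 0" --pt "1 0 0 0.001 0 0 0"

```text
time_s: 29.15
ee_pos: [0.4982, -0.1929, 0.1102]
tool_rot: [[0.984, 0.177, 0.01], [0.177, -0.984, -0.0], [0.01, 0.002, -1.0]]
wrist_force: [-4.2, 1.2, 14.2]
gripper_width: 0.0142
```

Request:
arm_command --pt "1 -0.0005 0 0.001 0 0 0" --pt "1 0 0 0.001 0 0 0" --pt "1 0 0 0.001 0 0 0" --pt "1 0 0 0.001 0 0 0" --pt "1 0 0 0.001 0 0 0" --pt "1 0 0 0.001 0 0 0"

```text
time_s: 29.65
ee_pos: [0.4983, -0.1927, 0.1104]
tool_rot: [[0.984, 0.177, 0.013], [0.177, -0.984, -0.003], [0.012, 0.005, -1.0]]
wrist_force: [-4.9, 1.3, 11.2]
gripper_width: 0.0143
```

```bash
python3 - <<'E'
from m import *
print(bot.sense()["wrist_force"])
crop(C["scene"][0],210,110,310,210,6,"d6.png")
crop(C["scene"][0],240,160,420,310,4,"d6b.png")
E
```

```text
[-4.85121103  1.77513845 10.39433168]
```

View pics/d6.png

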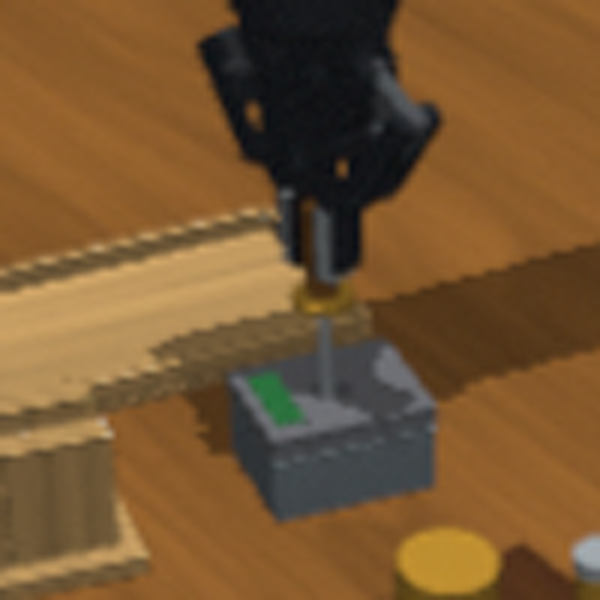

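View pics/d6b.png

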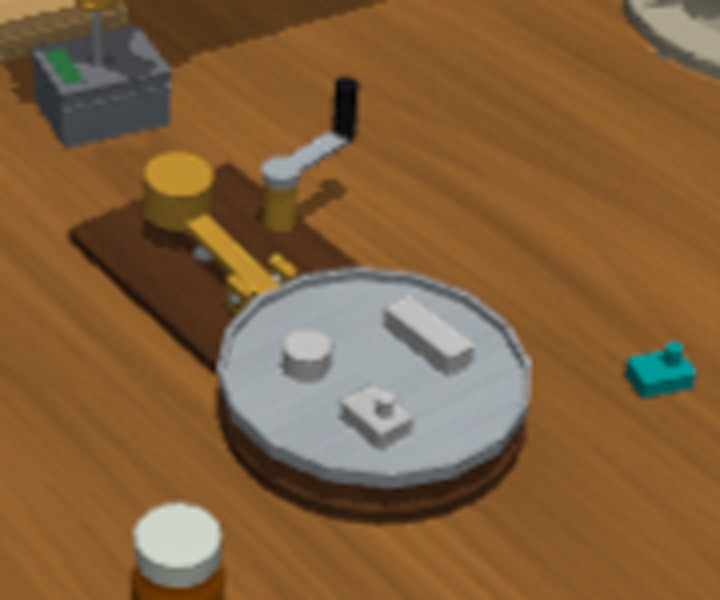

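Request:
arm_command --pt "1 0 0 -0.01 0 0 0" --pt "1 0 0 -0.02 0 0 0" --pt "1 0 0 -0.025 0 0 0" --pt "1 0 0 -0.025 0 0 0" --pt "1 0 0 -0.01 0 0 0" --pt "1 0 0 0 0 0 0" --pt "1 0 0 0 0 0 0"

```text
time_s: 30.33
ee_pos: [0.4966, -0.1922, 0.2045]
tool_rot: [[0.984, 0.177, 0.012], [0.177, -0.984, -0.002], [0.012, 0.004, -1.0]]
wrist_force: [-0.1, -0.4, -1.7]
gripper_width: 0.0143
```

```bash
python3 - <<'E'
from m import *
go(.634,-.2142,.19,-79.6)
T=np.array(bot.sense()["tool_rot"]);p=np.array(bot.sense()["ee_pos"])
print(proj(C["scene"],p+T[:,2]*.076),proj(C["scene"],p+T[:,2]*.018))
crop(C["scene"][0],210,90,310,190,6,"d7.png")
E
```

```text
pos [ 0.4961 -0.192   0.2035] jaw -79.8 q7 -1.13 q [ 0.53  0.2  -0.26  1.67  0.05  1.26 -1.13] w 0.0144
shift mm (tool now) [131.7  46.3  14.9] after turn [131.7  46.7  13.5] turn [ 0.2 -0.6 -0.2]
[263.16119821 148.7428478 ] [262.69846172 129.13272183]
```

View pics/d7.png

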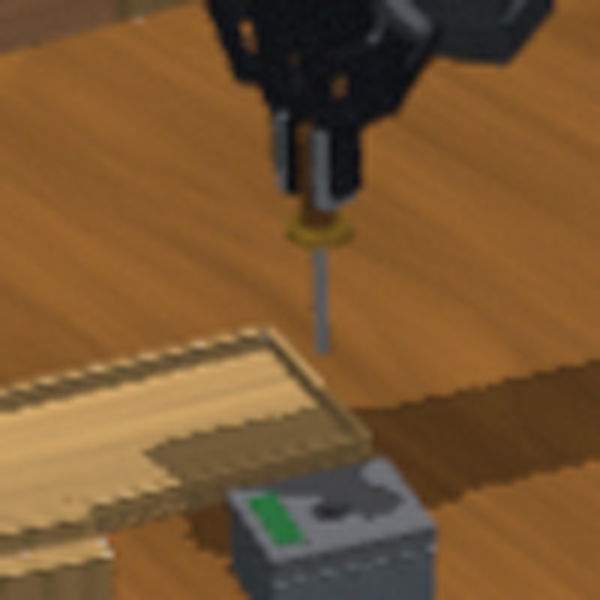

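Request:
arm_command --pt "1 0.028 0.01 0 0.2 -0.6 0" --pt "1 0.03 0.011 0 0 0 0" --pt "1 0.03 0.011 0 0 0 0" --pt "1 0.028 0.009 0 0 0 0" --pt "1 0.007 0 0 0 0 0" --pt "1 0 0 0 0 0 0" --pt "1 0 0 0 0 0 0"

```text
time_s: 31.02
ee_pos: [0.6213, -0.21, 0.187]
tool_rot: [[0.984, 0.176, -0.024], [0.176, -0.984, 0.006], [-0.023, -0.01, -1.0]]
wrist_force: [-0.7, -0.1, -0.4]
gripper_width: 0.0143
```

```bash
python3 -c "
from h import *
go(.634,-.2144,.17,-79.6)"
```

```text
pos [ 0.6213 -0.21    0.187 ] jaw -79.9 q7 -1.2 q [ 0.44  0.51 -0.25  1.3   0.12  1.37 -1.2 ] w 0.0143
shift mm (tool now) [12.1  6.7 16.7] after turn [11.7  6.6 17. ] turn [-0.6  1.3 -0.3]
```

Request:
arm_command --pt "1 0.012 0.0065 0 -0.6 1.3 -0.3" --pt "1 0 0 0 0 0 0" --pt "1 0 0 0 0 0 0"

```text
time_s: 31.27
ee_pos: [0.6326, -0.2146, 0.1849]
tool_rot: [[0.983, 0.181, -0.001], [0.181, -0.983, -0.001], [-0.001, 0.0, -1.0]]
wrist_force: [0.4, 0.8, -0.6]
gripper_width: 0.0147
```

```bash
python3 -c "
from h import *
go(.634,-.2144,.17,-79.6)"
```

```text
pos [ 0.6326 -0.2146  0.1849] jaw -79.5 q7 -1.19 q [ 0.44  0.52 -0.25  1.29  0.13  1.35 -1.19] w 0.0147
shift mm (tool now) [ 1.4  0.1 14.9] after turn [ 1.4  0.1 14.9] turn [0.  0.1 0.1]
```

Request:
arm_command --pt "1 0 0 0.01 0 0 0" --pt "1 -0.0005 0 0.012 0 0 0" --pt "1 -0.0005 0 0.008 0 0 0" --pt "1 0 0 0 0 0 0" --pt "1 0 0 0 0 0 0"

```text
time_s: 31.68
ee_pos: [0.6295, -0.2158, 0.1529]
tool_rot: [[0.984, 0.18, -0.0], [0.18, -0.984, -0.002], [-0.001, 0.002, -1.0]]
wrist_force: [-0.8, 0.4, -0.2]
gripper_width: 0.0143
```

```bash
python3 - <<'E'
from m import *
go(.634,-.2144,.094,-79.6)
crop(C["scene"][0],170,100,290,200,6,"d8.png")
E
```

```text
pos [ 0.6297 -0.2158  0.1533] jaw -79.6 q7 -1.19 q [ 0.45  0.53 -0.25  1.35  0.13  1.28 -1.19] w 0.0144
shift mm (tool now) [ 4.5 -0.7 59.3] after turn [ 4.5 -0.6 59.3] turn [ 0.1  0.  -0. ]
```

View pics/d8.png

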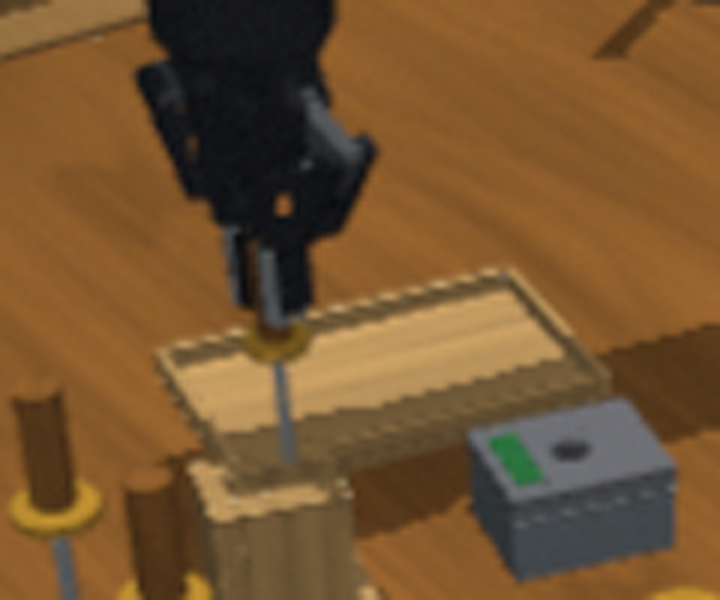

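Request:
arm_command --pt "1 0.004 -0.0006 0.003 0 0 0" --pt "1 0 0 0.008 0 0 0" --pt "1 0 0 0.006 0 0 0" --pt "1 0 0 0 0 0 0"

```text
time_s: 32.12
ee_pos: [0.6351, -0.2144, 0.1362]
tool_rot: [[0.984, 0.18, 0.003], [0.18, -0.984, -0.003], [0.002, 0.003, -1.0]]
wrist_force: [0.2, 0.1, -0.4]
gripper_width: 0.0145
```

```bash
python3 -c "
from h import *
go(.634,-.2144,.094,-79.6)"
```

```text
pos [ 0.6351 -0.2144  0.1362] jaw -79.6 q7 -1.2 q [ 0.44  0.55 -0.25  1.36  0.14  1.25 -1.2 ] w 0.0145
shift mm (tool now) [-1.2 -0.3 42.2] after turn [-1.1 -0.2 42.2] turn [ 0.2 -0.1 -0. ]
```

Request:
arm_command --pt "1 -0.001 0 0.01 0 0 0" --pt "1 0 0 0.01 0 0 0" --pt "1 0 0 0.008 0 0 0" --pt "1 0 0 0 0 0 0"

```text
time_s: 32.45
ee_pos: [0.6338, -0.2144, 0.1045]
tool_rot: [[0.984, 0.18, 0.002], [0.18, -0.984, -0.002], [0.001, 0.003, -1.0]]
wrist_force: [-0.3, 0.3, -0.7]
gripper_width: 0.0143
```

```bash
python3 - <<'E'
from m import *
print(bot.sense()["wrist_force"])
go(.634,-.2144,.0905,-79.6)
crop(C["scene"][0],170,100,290,200,6,"d9.png")
E
```

```text
[-0.18063246  0.19541959 -0.39985761]
pos [ 0.6346 -0.2146  0.1063] jaw -79.6 q7 -1.21 q [ 0.44  0.57 -0.24  1.39  0.14  1.19 -1.21] w 0.0143
shift mm (tool now) [-0.6 -0.4 15.8] after turn [-0.5 -0.3 15.8] turn [ 0.2 -0.2 -0. ]
```

View pics/d9.png

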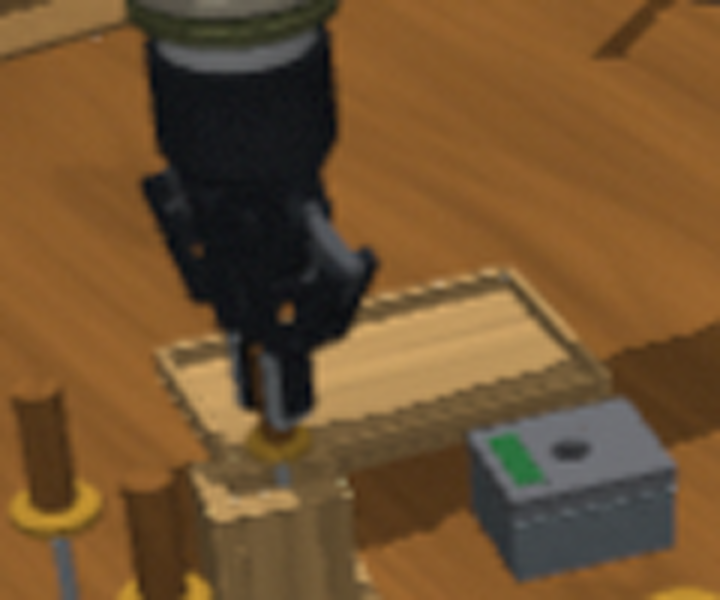

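The shaft is entering the slot. Down the last 15 mm gently.

Request:
arm_command --pt "1 -0.0005 0 0.006 0 0 0" --pt "1 0 0 0.006 0 0 0" --pt "1 0 0 0.002 0 0 0" --pt "1 0 0 0 0 0 0"

```text
time_s: 32.88
ee_pos: [0.635, -0.2151, 0.0923]
tool_rot: [[0.984, 0.18, 0.006], [0.18, -0.984, -0.004], [0.005, 0.005, -1.0]]
wrist_force: [-0.2, 0.1, -0.9]
gripper_width: 0.0145
```

Request:
arm_command --pt "1 0 0 0.002 0.2 -0.3 0" --pt "1 0 0 0.001 0 0 0"

```text
time_s: 33.05
ee_pos: [0.6352, -0.2151, 0.0899]
tool_rot: [[0.984, 0.18, 0.001], [0.18, -0.984, -0.001], [0.001, 0.001, -1.0]]
wrist_force: [-2.5, 0.6, 3.4]
gripper_width: 0.0144
```

Contact; release and lift away.

Request:
arm_command --pt "0.5 0 0 0 0 0 0" --pt "0.5 0 0 0 0 0 0" --pt "0.5 0 0 0 0 0 0" --pt "0.5 0 0 -0.01 0 0 0" --pt "0.5 0 0 -0.02 0 0 0" --pt "0.5 0 0 -0.03 0 0 0" --pt "0.5 0 0 -0.03 0 0 0" --pt "0.5 0 0 -0.01 0 0 0" --pt "0.5 0 0 0 0 0 0" --pt "0.5 0 0 0 0 0 0"

```text
time_s: 33.88
ee_pos: [0.6352, -0.2149, 0.1975]
tool_rot: [[0.984, 0.18, 0.002], [0.18, -0.984, -0.001], [0.002, 0.002, -1.0]]
wrist_force: [0.3, -0.5, -0.1]
gripper_width: 0.043
```

```bash
python3 - <<'E'
from m import *
go(.425,-.0135,.19,-80)
crop(C["scene"][0],170,100,290,200,6,"e1.png")
crop(C["scene"][0],240,160,420,310,4,"e1b.png")
E
```

```text
pos [ 0.6346 -0.2147  0.1961] jaw -79.6 q7 -1.19 q [ 0.44  0.51 -0.25  1.27  0.12  1.37 -1.19] w 0.0423
shift mm (tool now) [-169.9 -235.8    5.9] after turn [-171.5 -234.6    6.1] turn [0.  0.  0.4]
```

View pics/e1.png

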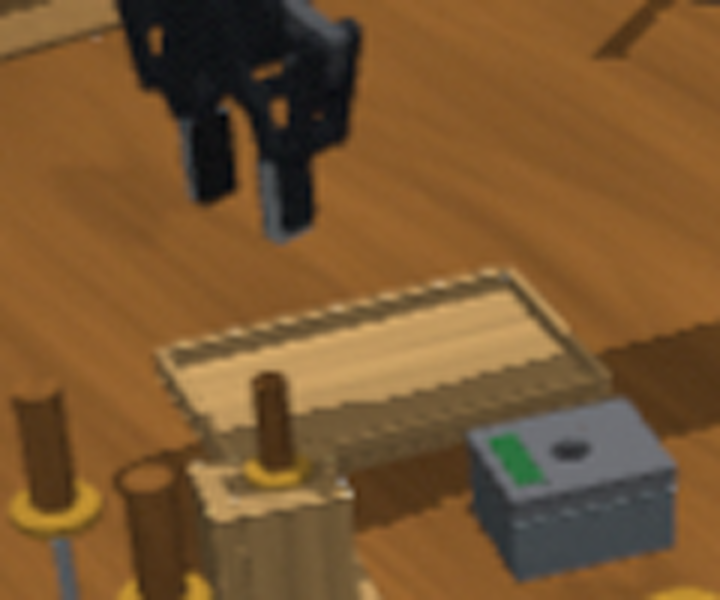

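View pics/e1b.png

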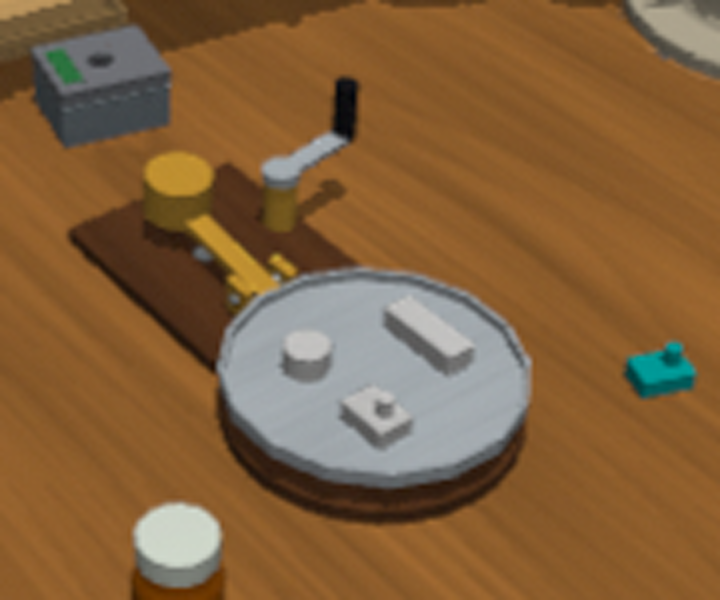

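Request:
arm_command --pt "0.5 -0.021 -0.029 0 0 0 0" --pt "0.5 -0.021 -0.029 0 0 0 0" --pt "0.5 -0.021 -0.029 0 0 0 0" --pt "0.5 -0.021 -0.029 0 0 0 0" --pt "0.5 -0.021 -0.029 0 0 0 0" --pt "0.5 -0.021 -0.029 0 0 0 0" --pt "0.5 -0.021 -0.029 0 0 0 0" --pt "0.5 -0.012 -0.018 0 0 0 0" --pt "0.5 0 0 0 0 0 0" --pt "0.5 0 0 0 0 0 0"

```text
time_s: 34.82
ee_pos: [0.4193, -0.0193, 0.1768]
tool_rot: [[0.984, 0.177, -0.031], [0.177, -0.984, 0.002], [-0.03, -0.008, -1.0]]
wrist_force: [0.3, -1.0, 0.2]
gripper_width: 0.0428
```

```bash
python3 -c "
from h import *
go(.425,-.0135,.13,-80)"
```

```text
pos [ 0.4193 -0.0193  0.1768] jaw -79.8 q7 -1.42 q [ 0.35  0.02 -0.38  1.93  0.    1.22 -1.42] w 0.0428
shift mm (tool now) [ 8.  -4.3 46.6] after turn [ 6.6 -4.7 46.8] turn [-0.4  1.7  0.2]
```

Request:
arm_command --pt "0.5 0.0066 -0.0047 0.02 -0.4 1.7 0.2" --pt "0.5 0 0 0.02 0 0 0" --pt "0.5 0 0 0 0 0 0" --pt "0.5 0 0 0 0 0 0"

```text
time_s: 35.15
ee_pos: [0.4253, -0.0155, 0.1339]
tool_rot: [[0.985, 0.171, -0.001], [0.171, -0.985, 0.001], [-0.001, -0.001, -1.0]]
wrist_force: [0.3, -1.1, -0.3]
gripper_width: 0.0426
```

```bash
python3 - <<'E'
from m import *
go(.425,-.0125,.068,-80)
crop(C["scene"][0],250,110,370,210,6,"e2.png")
E
```

```text
pos [ 0.4255 -0.0156  0.1345] jaw -80.2 q7 -1.45 q [ 0.34  0.05 -0.39  2.    0.02  1.09 -1.45] w 0.043
shift mm (tool now) [ 0.1 -3.1 66.5] after turn [ 0.  -3.2 66.5] turn [-0.1  0.  -0.2]
```

View pics/e2.png

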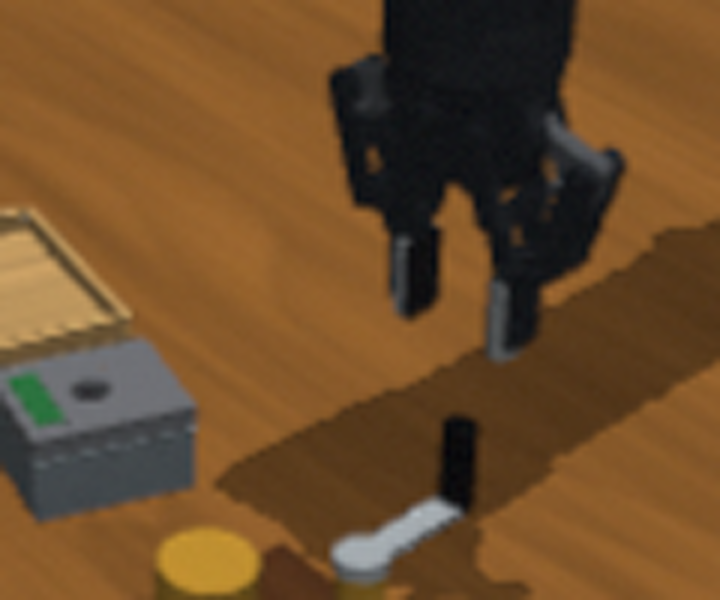

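Request:
arm_command --pt "0.5 0 -0.003 0.02 0 0 0" --pt "0.5 0 0 0.02 0 0 0" --pt "0.5 0 0 0.015 0 0 0" --pt "0.5 0 0 0.002 0 0 0" --pt "0.7 0 0 0 0 0 0" --pt "0.7 0 0 0 0 0 0"

```text
time_s: 35.75
ee_pos: [0.431, -0.0148, 0.0814]
tool_rot: [[0.986, 0.167, 0.007], [0.167, -0.986, 0.001], [0.008, 0.0, -1.0]]
wrist_force: [-0.3, -0.1, -0.4]
gripper_width: 0.0255
```

```bash
python3 - <<'E'
from m import *
go(.425,-.0125,.068,-80)
crop(C["scene"][0],250,110,370,210,6,"e3.png")
E
```

```text
pos [ 0.4313 -0.0148  0.0817] jaw -80.4 q7 -1.5 q [ 0.33  0.13 -0.39  2.06  0.06  0.96 -1.5 ] w 0.0258
shift mm (tool now) [-6.  -3.3 13.6] after turn [-5.8 -3.4 13.7] turn [ 0.1 -0.5 -0.4]
```

View pics/e3.png

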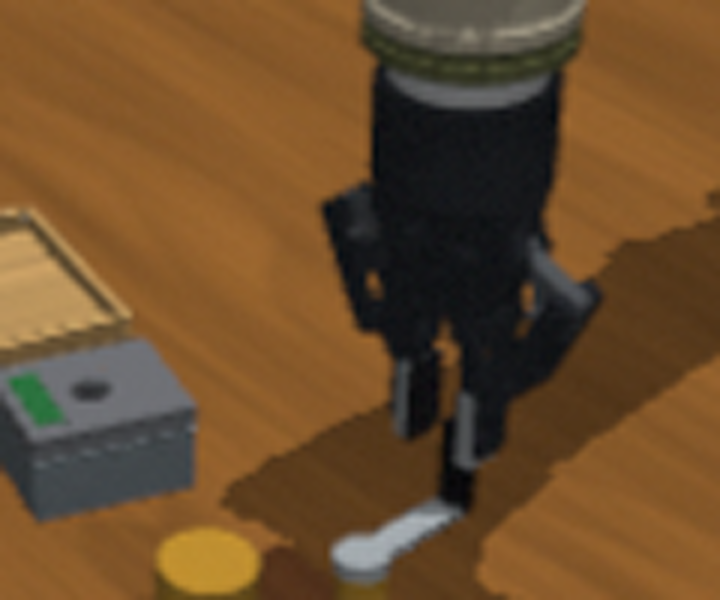

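Request:
arm_command --pt "0.7 -0.006 -0.002 0.008 0 -0.5 0" --pt "0.7 0 0 0.005 0 0 0" --pt "0.7 0 0 0 0 0 0"

```text
time_s: 36.1
ee_pos: [0.4262, -0.014, 0.0697]
tool_rot: [[0.986, 0.166, 0.003], [0.166, -0.986, -0.002], [0.003, 0.002, -1.0]]
wrist_force: [-0.6, 0.4, -0.3]
gripper_width: 0.0255
```

```bash
python3 arc.py 1.0
```

```text
TCP arc angle 1.392 radius 0.0589 F [-0.6  0.4 -0.3]
pos [ 0.4262 -0.014   0.0697] jaw -80.4 q7 -1.51 q [ 0.33  0.14 -0.39  2.08  0.07  0.93 -1.51] w 0.0255
shift mm (tool now) [ 3.3 23.1  3.8] after turn [-6.1 22.5  3.7] turn [  0.2  -0.2 -23.1]
```

Request:
arm_command --pt "0.7 0 0.007 0.001 0 0 -6" --pt "0.7 0.0003 0.008 0 0 0 -6" --pt "0.7 0.0003 0.008 0 0 0 -7" --pt "0.7 0 0 0 0 0 0"

```text
time_s: 36.43
ee_pos: [0.4324, -0.0321, 0.0687]
tool_rot: [[0.871, 0.492, 0.002], [0.492, -0.871, 0.002], [0.003, -0.001, -1.0]]
wrist_force: [0.0, -0.6, 0.1]
gripper_width: 0.0256
```

```bash
python3 arc.py 0.7
```

```text
TCP arc angle 1.067 radius 0.0591 F [ 0.  -0.6  0.1]
pos [ 0.4324 -0.0321  0.0687] jaw -60.5 q7 -1.12 q [ 0.38  0.16 -0.4   2.06  0.07  0.94 -1.12] w 0.0256
shift mm (tool now) [ 2.4 21.7  2.7] after turn [-5.3 21.2  2.7] turn [ -0.   -0.2 -20.4]
```

Request:
arm_command --pt "0.7 0 0.008 0.001 0 0 -7" --pt "0.7 0.0003 0.008 0.001 0 0 -7" --pt "0.7 0.0003 0.008 0 0 0 -7" --pt "0.7 0 0 0 0 0 0"

```text
time_s: 36.77
ee_pos: [0.4446, -0.047, 0.0662]
tool_rot: [[0.636, 0.772, -0.003], [0.772, -0.636, 0.005], [0.002, -0.006, -1.0]]
wrist_force: [-0.1, -0.6, 0.2]
gripper_width: 0.0256
```

```bash
python3 arc.py 0.4
```

```text
TCP arc angle 0.739 radius 0.0588 F [-0.1 -0.6  0.2]
pos [ 0.4446 -0.047   0.0662] jaw -39.5 q7 -0.73 q [ 0.43  0.2  -0.43  2.02  0.09  0.94 -0.73] w 0.0256
shift mm (tool now) [ 0.8 20.2  0.1] after turn [-5.  19.6  0.2] turn [ -0.3  -0.2 -16.5]
```

Request:
arm_command --pt "0.7 0 0.008 -0.001 0 0 -7" --pt "0.7 0 0.008 0 0 0 -7" --pt "0.7 0 0.008 0 0 0 -7" --pt "0.7 0 0 0 0 0 0"

```text
time_s: 37.1
ee_pos: [0.4598, -0.0566, 0.0652]
tool_rot: [[0.326, 0.945, -0.013], [0.945, -0.326, 0.008], [0.003, -0.015, -1.0]]
wrist_force: [0.2, -0.2, -0.5]
gripper_width: 0.0254
```

```bash
python3 arc.py 0.1
```

```text
TCP arc angle 0.431 radius 0.0584 F [ 0.2 -0.2 -0.5]
pos [ 0.4598 -0.0566  0.0652] jaw -19.0 q7 -0.38 q [ 0.47  0.24 -0.46  1.98  0.12  0.96 -0.38] w 0.0254
shift mm (tool now) [-0.8 19.7 -1.1] after turn [-5.3 19.  -0.8] turn [ -0.8  -0.3 -13.3]
```

Request:
arm_command --pt "0.7 -0.001 0.008 0 -0.8 -0.3 -6" --pt "0.7 0 0.008 -0.001 0 0 -6" --pt "0.7 0 0.008 0 0 0 -5" --pt "0.7 0 0 0 0 0 0"

```text
time_s: 37.43
ee_pos: [0.4764, -0.0618, 0.0638]
tool_rot: [[0.059, 0.998, -0.013], [0.998, -0.059, -0.002], [-0.003, -0.013, -1.0]]
wrist_force: [-0.8, -0.4, 0.2]
gripper_width: 0.0258
```

```bash
python3 arc.py 0; python3 - <<'E'
from m import *
crop(C["scene"][0],250,110,370,230,5,"e4.png")
E
```

```text
TCP arc angle 0.133 radius 0.0588 F [-0.8 -0.4  0.2]
pos [ 0.4764 -0.0618  0.0638] jaw -3.4 q7 -0.14 q [ 0.49  0.28 -0.49  1.93  0.16  0.97 -0.14] w 0.0258
shift mm (tool now) [-1.7  7.9 -2.3] after turn [-2.2  7.8 -2.2] turn [-0.7  0.1 -3.4]
```

View pics/e4.png

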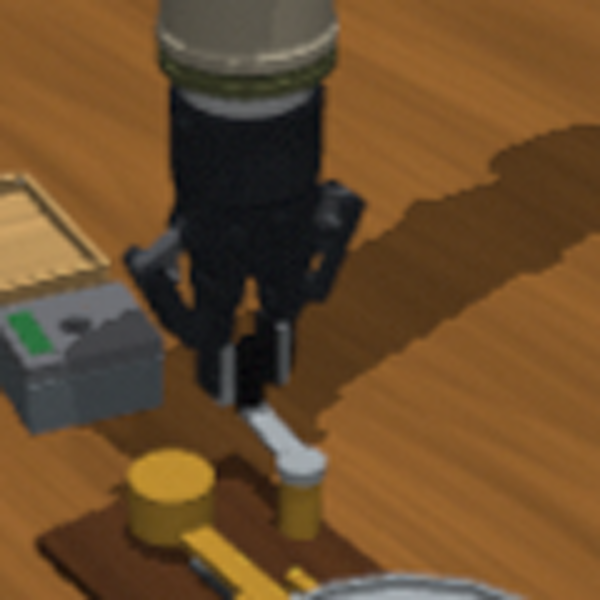

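Request:
arm_command --pt "0.7 -0.001 0.006 -0.001 -0.7 0 -3" --pt "0.7 0 0.004 0 0 0 0" --pt "0.7 0 0.003 0 0 0 0"

```text
time_s: 37.78
ee_pos: [0.484, -0.0628, 0.0635]
tool_rot: [[0.029, 1.0, -0.008], [1.0, -0.029, -0.003], [-0.003, -0.007, -1.0]]
wrist_force: [-6.5, -0.8, 4.6]
gripper_width: 0.0259
```

```bash
python3 arc.py 0
```

```text
TCP arc angle 0.004 radius 0.0593 F [-6.5 -0.8  4.6]
pos [ 0.484  -0.0628  0.0635] jaw -1.7 q7 -0.11 q [ 0.49  0.3  -0.49  1.92  0.17  0.97 -0.11] w 0.0259
shift mm (tool now) [-1.2  0.2 -2.5] after turn [-1.2  0.2 -2.5] turn [-0.4  0.2 -1.7]
```

Request:
arm_command --pt "0.7 0 0.003 0 0 0 0" --pt "0.7 0 0.003 0 0 0 0"

```text
time_s: 37.95
ee_pos: [0.4867, -0.0634, 0.063]
tool_rot: [[0.044, 0.999, -0.013], [0.999, -0.044, -0.005], [-0.005, -0.012, -1.0]]
wrist_force: [-6.0, -1.3, 3.2]
gripper_width: 0.0257
```

Request:
arm_command --pt "0.7 0 0.003 0 0 0 0" --pt "0.7 0 0.003 0 0 0 0"

```text
time_s: 38.12
ee_pos: [0.4885, -0.0639, 0.0625]
tool_rot: [[0.059, 0.998, -0.02], [0.998, -0.059, -0.006], [-0.007, -0.019, -1.0]]
wrist_force: [-14.5, 0.8, 11.5]
gripper_width: 0.0256
```

Request:
arm_command --pt "0.6 0 -0.005 0 -1 0 -3" --pt "0.5 0 0 -0.02 0 0 0" --pt "0.5 0 0 -0.035 0 0 0" --pt "0.5 0 0 -0.035 0 0 0" --pt "0.5 0 0 -0.02 0 0 0" --pt "0.5 0 0 0 0 0 0" --pt "0.5 0 0 0 0 0 0"

```text
time_s: 38.7
ee_pos: [0.4802, -0.0606, 0.1765]
tool_rot: [[0.051, 0.999, -0.002], [0.999, -0.051, -0.007], [-0.007, -0.002, -1.0]]
wrist_force: [0.1, 0.1, -0.5]
gripper_width: 0.0427
```

```bash
python3 - <<'E'
from m import *
go(.575,.194,.16,0)
crop(C["scene"][0],240,150,420,310,4,"e5.png")
crop(C["top"][0],190,190,325,270,5.5,"e5t.png")
E
```

```text
pos [ 0.4797 -0.0606  0.1755] jaw -2.8 q7 -0.06 q [ 0.52  0.15 -0.51  1.81  0.09  1.21 -0.06] w 0.0424
shift mm (tool now) [259.   82.9  13.6] after turn [254.6  95.3  15.5] turn [-0.2  0.4 -2.8]
```

View pics/e5.png

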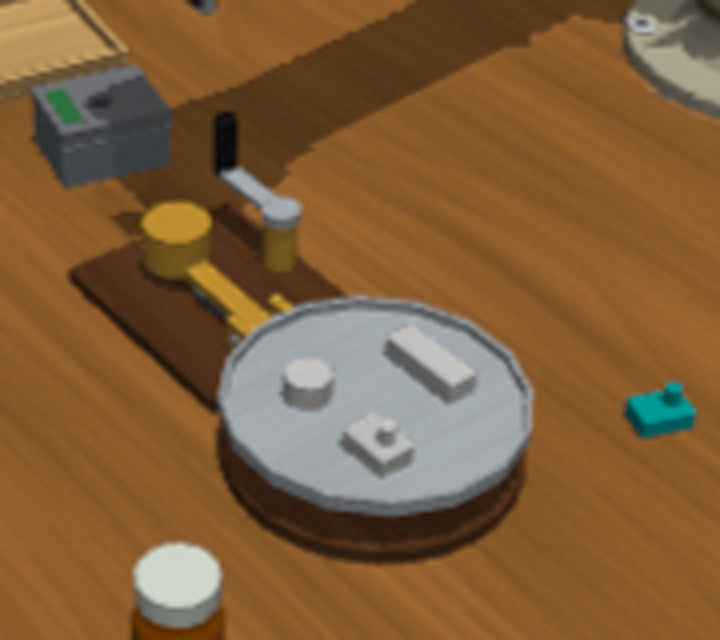

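View pics/e5t.png

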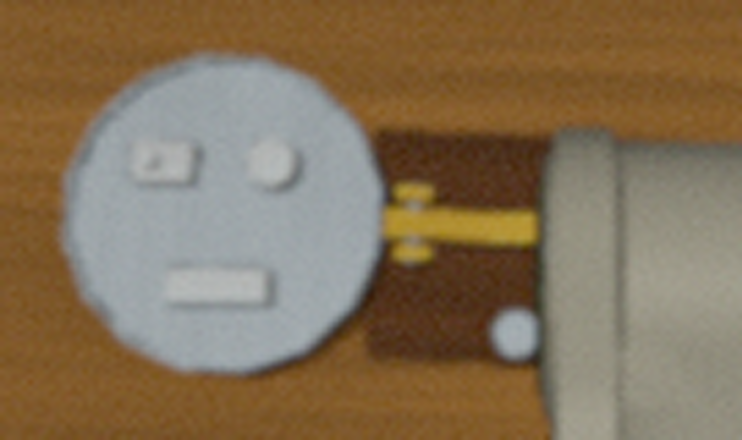

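```bash
python3 - <<'E'
from m import *
T=C["top"];S=C["scene"]
f=lambda x,y:(190+x/5.5-.5,190+y/5.5-.5)
g=lambda x,y:(240+x/4-.5,150+y/4-.5)
for n,a,b,z in [("bar",(218,287),(432,359),.057),("billet",(273,164),(308,370),.059),("sprued",(164,163),(376,440),.055)]:
    print(n,np.round(onz(T,f(*a),z),4),np.round(onz(S,g(*b),z),4),np.round(tri(T,f(*a),S,g(*b))[0],4))
E
```

```text
bar [0.5053 0.1594 0.057 ] [0.509  0.1645 0.057 ] [0.5053 0.1603 0.0524]
billet [0.5732 0.132  0.059 ] [0.5733 0.1323 0.059 ] [0.5732 0.1321 0.0588]
sprued [0.5726 0.1924 0.055 ] [0.5776 0.1958 0.055 ] [0.5737 0.1926 0.0505]
```

Request:
arm_command --pt "0.5 0.03 0.015 0 0 0 -0.5" --pt "0.5 0.03 0.015 0 0 0 -0.5" --pt "0.5 0.03 0.015 0 0 0 -0.5" --pt "0.5 0.03 0.015 0 0 0 -0.5" --pt "0.5 0.03 0.015 0 0 0 -0.5" --pt "0.5 0.025 0.012 0 0 0 -0.3" --pt "0.5 0 0 0 0 0 0" --pt "0.5 0 0 0 0 0 0"

```text
time_s: 39.57
ee_pos: [0.5694, 0.1153, 0.1591]
tool_rot: [[0.013, 1.0, -0.026], [1.0, -0.013, -0.006], [-0.006, -0.026, -1.0]]
wrist_force: [-0.7, -0.9, -0.7]
gripper_width: 0.0427
```

```bash
python3 -c "
from h import *
go(.5732,.1321,.1,0)"
```

```text
pos [0.5694 0.1153 0.1591] jaw -0.8 q7 -0.44 q [ 0.2   0.42 -0.59  1.55  0.23  1.27 -0.44] w 0.0427
shift mm (tool now) [17.2  5.  58.9] after turn [16.8  3.8 59.1] turn [-1.5  0.3 -0.7]
```

Request:
arm_command --pt "0.5 0.016 0.004 0.02 -1.5 0.3 -0.7" --pt "0.5 0 0 0.025 0 0 0" --pt "0.5 0 0 0.01 0 0 0" --pt "0.5 0 0 0 0 0 0" --pt "0.5 0 0 0 0 0 0"

```text
time_s: 39.98
ee_pos: [0.571, 0.1286, 0.0983]
tool_rot: [[0.005, 1.0, -0.005], [1.0, -0.005, -0.002], [-0.002, -0.005, -1.0]]
wrist_force: [0.2, 0.3, 0.4]
gripper_width: 0.0427
```

```bash
python3 -c "
from h import *
go(.5732,.1321,.047,0)"
```

```text
pos [0.571  0.1286 0.0983] jaw -0.3 q7 -0.49 q [ 0.17  0.47 -0.58  1.63  0.28  1.13 -0.49] w 0.0427
shift mm (tool now) [ 3.6  2.4 51.3] after turn [ 3.5  2.2 51.3] turn [-0.3  0.1 -0.3]
```

Request:
arm_command --pt "0.5 0.0035 0.001 0.015 0 0 0" --pt "0.5 0 0 0.02 0 0 0" --pt "0.5 0 0 0.008 0 0 0" --pt "0.5 0 0 0 0 0 0" --pt "0.5 0 0 0 0 0 0"

```text
time_s: 40.4
ee_pos: [0.5748, 0.1279, 0.0591]
tool_rot: [[0.013, 1.0, -0.0], [1.0, -0.013, -0.003], [-0.003, -0.0, -1.0]]
wrist_force: [0.1, -0.0, 0.4]
gripper_width: 0.0427
```

```bash
python3 - <<'E'
from m import *
go(.5732,.1321,.046,0)
crop(C["scene"][0],260,180,420,320,5,"f1.png")
E
```

```text
pos [0.5752 0.1282 0.0595] jaw -0.7 q7 -0.52 q [ 0.15  0.51 -0.56  1.66  0.31  1.06 -0.52] w 0.0428
shift mm (tool now) [ 3.9 -2.1 13.5] after turn [ 3.9 -2.  13.5] turn [ 0.1  0.2 -0.7]
```

View pics/f1.png

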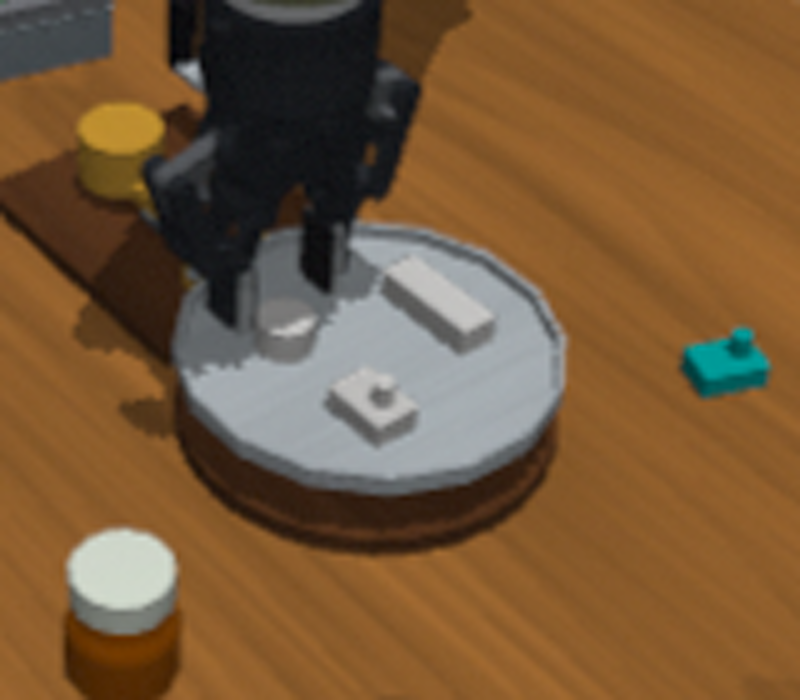

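Request:
arm_command --pt "0.5 0.004 -0.002 0.006 0 0 -0.5" --pt "0.5 0 0 0.004 0 0 0" --pt "0.5 0 0 0.001 0 0 0" --pt "0.5 0 0 0 0 0 0"

```text
time_s: 40.83
ee_pos: [0.5747, 0.1331, 0.0505]
tool_rot: [[0.003, 1.0, 0.005], [1.0, -0.003, -0.002], [-0.002, 0.005, -1.0]]
wrist_force: [0.1, 0.6, -0.4]
gripper_width: 0.0427
```

Request:
arm_command --pt "1 0 0 0 0 0 0" --pt "1 0 0 0 0 0 0" --pt "1 0 0 0 0 0 0" --pt "1 0 0 0 0 0 0" --pt "1 0 0 0 0 0 0" --grip_force 40

```text
time_s: 41.25
ee_pos: [0.5747, 0.1333, 0.0509]
tool_rot: [[0.003, 1.0, 0.005], [1.0, -0.003, -0.002], [-0.002, 0.005, -1.0]]
wrist_force: [-0.8, -0.4, -0.3]
gripper_width: 0.0259
```

Request:
arm_command --pt "1 0 0 -0.02 0 0 0" --pt "1 0 0 -0.035 0 0 0" --pt "1 0 0 -0.035 0 0 0" --pt "1 0 0 -0.03 0 0 0" --pt "1 0 0 -0.015 0 0 0" --pt "1 0 0 0 0 0 0" --pt "1 0 0 0 0 0 0"

```text
time_s: 41.83
ee_pos: [0.5716, 0.1327, 0.188]
tool_rot: [[0.003, 1.0, -0.002], [1.0, -0.003, -0.003], [-0.003, -0.002, -1.0]]
wrist_force: [-0.1, -0.5, -1.6]
gripper_width: 0.0257
```

```bash
python3 - <<'E'
from m import *
go(.555,-.368,.19,0)
crop(C["scene"][0],260,120,420,260,5,"f2.png")
E
```

```text
pos [0.571  0.1326 0.1868] jaw -0.1 q7 -0.46 q [ 0.18  0.39 -0.61  1.52  0.23  1.3  -0.46] w 0.0256
shift mm (tool now) [-500.6  -14.8   -1.3] after turn [-500.6  -16.    -3.2] turn [-0.2  0.2 -0.1]
```

View pics/f2.png

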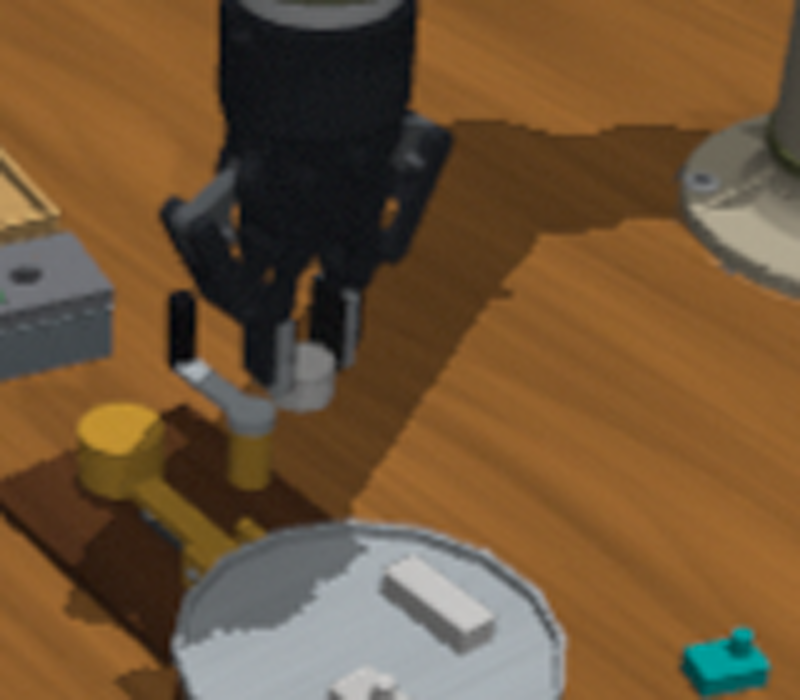

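Request:
arm_command --pt "1 -0.038 -0.001 -0.001 0 0 0" --pt "1 -0.038 -0.001 -0.001 0 0 0" --pt "1 -0.038 -0.001 -0.001 0 0 0" --pt "1 -0.038 -0.001 -0.001 0 0 0" --pt "1 -0.038 -0.001 -0.001 0 0 0" --pt "1 -0.038 -0.001 -0.001 0 0 0" --pt "1 -0.038 -0.001 -0.001 0 0 0" --pt "1 -0.038 -0.001 -0.001 0 0 0" --pt "1 -0.038 -0.001 -0.001 0 0 0" --pt "1 -0.038 -0.001 -0.001 0 0 0" --pt "1 -0.038 -0.001 -0.001 0 0 0" --pt "1 -0.025 -0.001 -0.001 0 0 0"

```text
time_s: 42.93
ee_pos: [0.5491, -0.3182, 0.1719]
tool_rot: [[-0.018, 0.999, -0.04], [1.0, 0.018, 0.009], [0.01, -0.04, -0.999]]
wrist_force: [0.2, -0.3, -1.3]
gripper_width: 0.0254
```

```bash
python3 -c "
from h import *
go(.555,-.368,.1,0)"
```

```text
pos [ 0.5491 -0.3182  0.1719] jaw 1.0 q7 0.35 q [ 0.75  0.5  -0.41  1.37  0.21  1.35  0.35] w 0.0254
shift mm (tool now) [-50.6   7.9  71.2] after turn [-49.8   5.9  71.9] turn [-2.3 -0.5  1. ]
```

Request:
arm_command --pt "1 -0.016 0.003 0 -1.2 -0.3 0.5" --pt "1 -0.017 0.002 0.01 -1.1 -0.2 0.5" --pt "1 -0.005 0 0.02 0 0 0" --pt "1 0 0 0.015 0 0 0" --pt "1 0 0 0 0 0 0" --pt "1 0 0 0 0 0 0"

```text
time_s: 43.43
ee_pos: [0.5485, -0.3646, 0.1132]
tool_rot: [[0.014, 1.0, -0.007], [1.0, -0.014, 0.005], [0.004, -0.007, -1.0]]
wrist_force: [0.4, -0.1, -0.7]
gripper_width: 0.0252
```

```bash
python3 - <<'E'
from m import *
go(.555,-.368,.06,0)
crop(C["scene"][0],170,60,330,200,5,"f3.png")
crop(C["top"][0],340,190,440,300,5,"f3t.png")
E
```

```text
pos [ 0.5489 -0.3642  0.1141] jaw -0.7 q7 0.38 q [ 0.8   0.57 -0.39  1.4   0.22  1.22  0.38] w 0.0258
shift mm (tool now) [-3.9  6.5 54.1] after turn [-3.8  6.1 54.1] turn [-0.4 -0.2 -0.7]
```

View pics/f3.png

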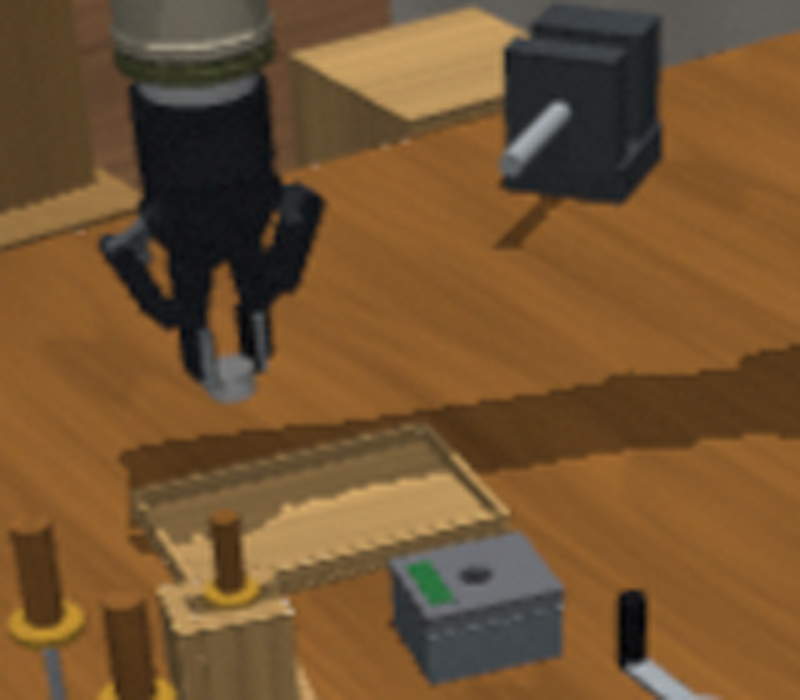

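View pics/f3t.png

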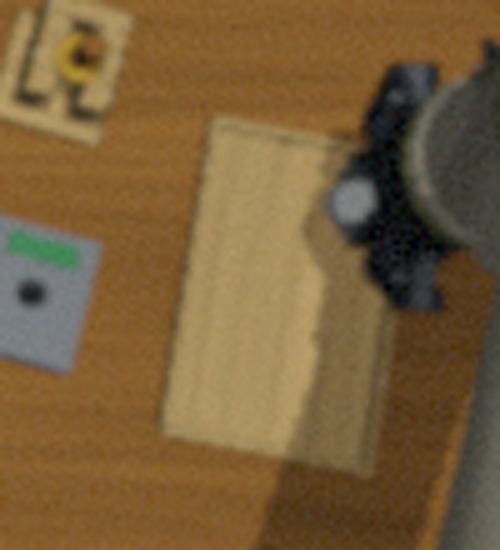

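Request:
arm_command --pt "1 -0.004 0.004 0.02 0 0 -0.6" --pt "1 0 0 0.025 0 0 0" --pt "1 0 0 0.02 0 0 0" --pt "1 0 0 0.008 0 0 0" --pt "1 0 0 0 0 0 0" --pt "1 0 0 0 0 0 0"

```text
time_s: 44.03
ee_pos: [0.5599, -0.3654, 0.0475]
tool_rot: [[-0.004, 1.0, 0.006], [1.0, 0.004, -0.001], [-0.001, 0.006, -1.0]]
wrist_force: [1.2, -0.7, -2.2]
gripper_width: 0.0258
```

```bash
python3 -c "
from h import *
go(.555,-.368,.018,0)"
```

```text
pos [ 0.5599 -0.3654  0.0475] jaw 0.2 q7 0.37 q [ 0.79  0.64 -0.38  1.44  0.25  1.1   0.37] w 0.0258
shift mm (tool now) [-2.6 -5.1 29.5] after turn [-2.6 -4.9 29.5] turn [0.4 0.1 0.2]
```

Request:
arm_command --pt "1 -0.003 -0.006 0.012 0.4 0 0" --pt "1 0 -0.001 0.012 0 0 0" --pt "1 0 0 0.003 0 0 0" --pt "1 0 0 0 0 0 0" --pt "1 0 0 0 0 0 0"

```text
time_s: 44.45
ee_pos: [0.5547, -0.3697, 0.0227]
tool_rot: [[-0.005, 1.0, 0.004], [1.0, 0.005, -0.005], [-0.005, 0.004, -1.0]]
wrist_force: [0.2, -0.1, -2.5]
gripper_width: 0.0256
```

```bash
python3 -c "
from h import *
go(.555,-.368,.017,0)"
```

```text
pos [ 0.5547 -0.3697  0.0227] jaw 0.3 q7 0.37 q [ 0.79  0.66 -0.37  1.47  0.26  1.05  0.37] w 0.0256
shift mm (tool now) [1.7 0.2 5.7] after turn [1.7 0.3 5.7] turn [0.2 0.3 0.3]
```

Request:
arm_command --pt "1 0 0 0.004 0 0 0" --pt "1 0 0 0.001 0 0 0" --pt "0.6 0 0 0 0 0 0" --pt "0.6 0 0 0 0 0 0" --pt "0.6 0 0 0 0 0 0" --pt "0.6 0 0 -0.015 0 0 0" --pt "0.6 0 0 -0.035 0 0 0" --pt "0.6 0 0 -0.04 0 0 0" --pt "0.6 0 0 -0.04 0 0 0" --pt "0.6 0 0 -0.03 0 0 0" --pt "0.5 0 0 0 0 0 0"

```text
time_s: 45.37
ee_pos: [0.5535, -0.3681, 0.1839]
tool_rot: [[-0.005, 1.0, 0.003], [1.0, 0.005, -0.003], [-0.003, 0.003, -1.0]]
wrist_force: [1.0, -0.4, 0.7]
gripper_width: 0.0422
```

```bash
python3 - <<'E'
from m import *
go(.573,.1926,.19,0)
crop(C["scene"][0],170,100,330,240,5,"f4.png")
E
```

```text
pos [ 0.5519 -0.3673  0.1784] jaw 0.3 q7 0.41 q [ 0.8   0.53 -0.4   1.31  0.2   1.34  0.41] w 0.0426
shift mm (tool now) [559.8  24.1 -11.3] after turn [559.9  21.1 -11.6] turn [-0.1 -0.   0.3]
```

View pics/f4.png

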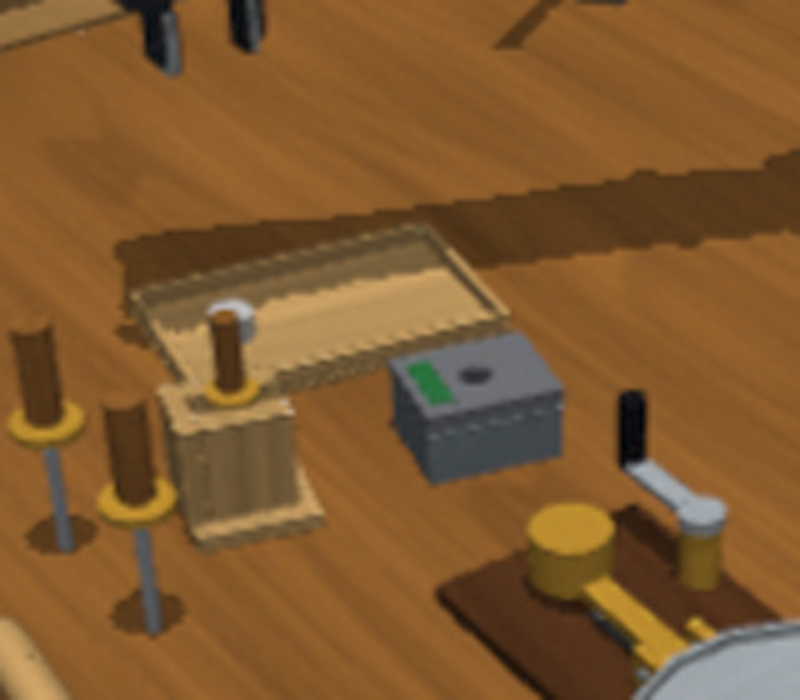

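Request:
arm_command --pt "0.5 0.04 0.0015 -0.001 0 0 0" --pt "0.5 0.04 0.0015 -0.001 0 0 0" --pt "0.5 0.04 0.0015 -0.001 0 0 0" --pt "0.5 0.04 0.0015 -0.001 0 0 0" --pt "0.5 0.04 0.0015 -0.001 0 0 0" --pt "0.5 0.04 0.0015 -0.001 0 0 0" --pt "0.5 0.04 0.0015 -0.001 0 0 0" --pt "0.5 0.04 0.0015 -0.001 0 0 0" --pt "0.5 0.04 0.0015 -0.001 0 0 0" --pt "0.5 0.04 0.0015 -0.001 0 0 0" --pt "0.5 0.04 0.0015 -0.001 0 0 0" --pt "0.5 0.04 0.0015 -0.001 0 0 0"

```text
time_s: 46.47
ee_pos: [0.5586, 0.1173, 0.1675]
tool_rot: [[0.019, 0.999, -0.034], [1.0, -0.019, -0.001], [-0.002, -0.034, -0.999]]
wrist_force: [1.3, 0.3, 0.8]
gripper_width: 0.0428
```

```bash
python3 -c "
from h import *
go(.573,.1926,.15,0)"
```

```text
pos [0.5586 0.1173 0.1675] jaw -1.1 q7 -0.45 q [ 0.21  0.39 -0.6   1.56  0.22  1.29 -0.45] w 0.0428
shift mm (tool now) [75.6 13.5 16.9] after turn [75.3 14.4 17.5] turn [-1.9  0.1 -1.1]
```

Request:
arm_command --pt "0.5 0.025 0.005 0.005 -1 0 -0.5" --pt "0.5 0.025 0.005 0.01 -0.9 0 -0.5" --pt "0.5 0.017 0.003 0.02 0 0 0" --pt "0.5 0 0 0.015 0 0 0" --pt "0.5 0 0 0 0 0 0" --pt "0.5 0 0 0 0 0 0"

```text
time_s: 46.97
ee_pos: [0.563, 0.2023, 0.1066]
tool_rot: [[-0.02, 1.0, -0.013], [1.0, 0.02, 0.003], [0.004, -0.013, -1.0]]
wrist_force: [-0.1, -0.3, 1.0]
gripper_width: 0.0425
```

```bash
python3 -c "
from h import *
go(.573,.1926,.065,0)"
```

```text
pos [0.563  0.2023 0.1066] jaw 1.2 q7 -0.59 q [ 0.06  0.5  -0.61  1.58  0.29  1.17 -0.59] w 0.0425
shift mm (tool now) [-10.   10.3  41.4] after turn [-9.7 10.  41.6] turn [-0.7 -0.2  1.2]
```

Request:
arm_command --pt "0.5 -0.01 0.009 0.01 -0.7 0 1.2" --pt "0.5 0 0 0.012 0 0 0" --pt "0.5 0 0 0.008 0 0 0" --pt "0.5 0 0 0 0 0 0" --pt "0.5 0 0 0 0 0 0"

```text
time_s: 47.38
ee_pos: [0.5714, 0.1893, 0.0744]
tool_rot: [[0.004, 1.0, -0.004], [1.0, -0.004, 0.002], [0.002, -0.004, -1.0]]
wrist_force: [-0.2, -0.3, 0.6]
gripper_width: 0.0428
```

```bash
python3 - <<'E'
from m import *
go(.573,.1926,.046,0)
crop(C["scene"][0],260,180,420,320,5,"f5.png")
E
```

```text
pos [0.5716 0.1894 0.0747] jaw -0.2 q7 -0.61 q [ 0.07  0.53 -0.59  1.61  0.32  1.11 -0.61] w 0.0427
shift mm (tool now) [ 3.1  1.5 28.7] after turn [ 3.2  1.4 28.7] turn [-0.2 -0.1 -0.2]
```

View pics/f5.png

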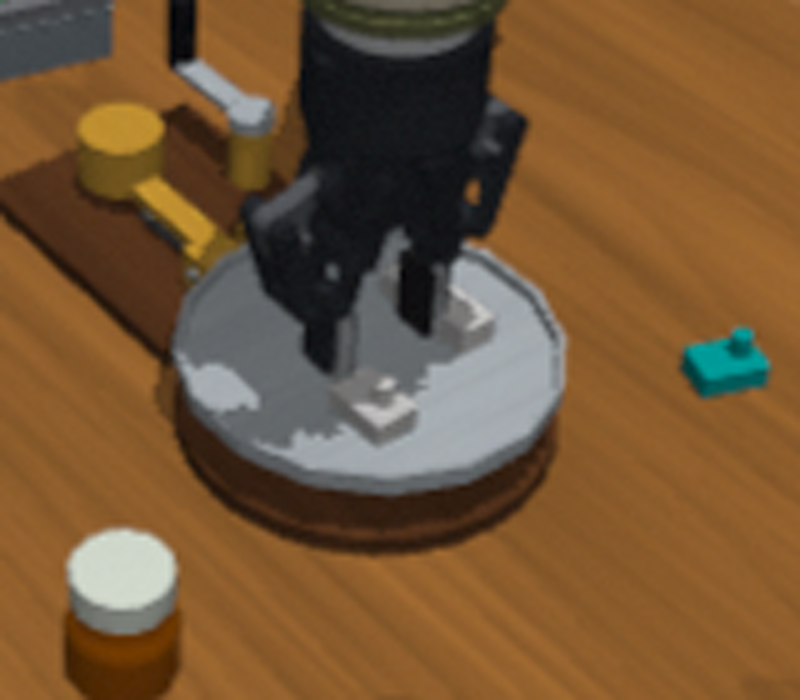

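Request:
arm_command --pt "0.5 0.003 0.001 0.01 0 0 0" --pt "0.5 0 0 0.012 0 0 0" --pt "0.5 0 0 0.003 0 0 0" --pt "0.5 0 0 0 0 0 0" --pt "0.5 0 0 0 0 0 0"

```text
time_s: 47.9
ee_pos: [0.5731, 0.1939, 0.0485]
tool_rot: [[0.003, 1.0, -0.001], [1.0, -0.003, 0.003], [0.003, -0.001, -1.0]]
wrist_force: [0.3, -0.1, 0.0]
gripper_width: 0.0425
```

```bash
python3 -c "
from h import *
go(.573,.1926,.046,0)"
```

```text
pos [0.5731 0.1939 0.0485] jaw -0.2 q7 -0.63 q [ 0.05  0.56 -0.58  1.62  0.34  1.06 -0.63] w 0.0425
shift mm (tool now) [-1.3 -0.1  2.5] after turn [-1.3 -0.1  2.5] turn [-0.1 -0.2 -0.2]
```

Request:
arm_command --pt "0.5 -0.001 0 0.0025 0 0 0" --pt "1 0 0 0 0 0 0" --pt "1 0 0 0 0 0 0" --pt "1 0 0 0 0 0 0" --pt "1 0 0 0 0 0 0" --pt "1 0 0 0 0 0 0" --pt "1 0 0 0 0 0 0"

```text
time_s: 48.48
ee_pos: [0.5732, 0.193, 0.0464]
tool_rot: [[0.003, 1.0, -0.001], [1.0, -0.003, 0.003], [0.003, -0.001, -1.0]]
wrist_force: [-0.5, 0.3, -1.0]
gripper_width: 0.0225
```

Request:
arm_command --pt "1 0 0 -0.02 0 0 0" --pt "1 0 0 -0.035 0 0 0" --pt "1 0 0 -0.035 0 0 0" --pt "1 0 0 -0.03 0 0 0" --pt "1 0 0 -0.018 0 0 0" --pt "1 0 0 0 0 0 0" --pt "1 0 0 0 0 0 0"

```text
time_s: 49.07
ee_pos: [0.5714, 0.1916, 0.1875]
tool_rot: [[0.003, 1.0, -0.006], [1.0, -0.003, 0.001], [0.001, -0.006, -1.0]]
wrist_force: [0.3, -0.0, -1.5]
gripper_width: 0.0225
```

```bash
python3 - <<'E'
from m import *
go(.447,-.350,.19,0)
crop(C["scene"][0],260,120,420,260,5,"f6.png")
E
```

```text
pos [0.5709 0.1914 0.1864] jaw -0.1 q7 -0.56 q [ 0.08  0.43 -0.62  1.47  0.25  1.32 -0.56] w 0.0226
shift mm (tool now) [-541.7 -122.7   -3.1] after turn [-541.4 -123.9   -3.6] turn [-0.5 -0.1 -0.1]
```

View pics/f6.png

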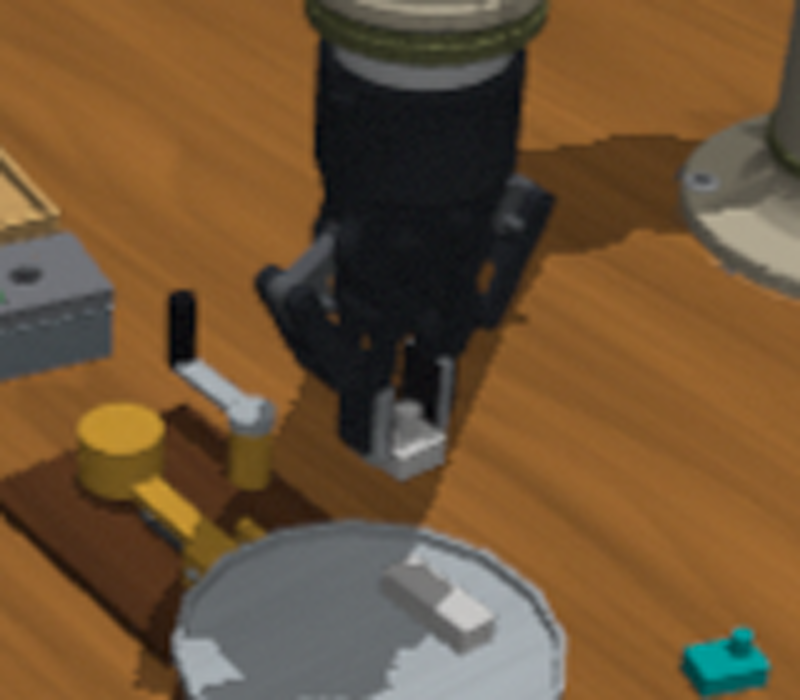

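Request:
arm_command --pt "1 -0.039 -0.0085 -0.001 0 0 0" --pt "1 -0.039 -0.0085 -0.001 0 0 0" --pt "1 -0.039 -0.0085 -0.001 0 0 0" --pt "1 -0.039 -0.0085 -0.001 0 0 0" --pt "1 -0.039 -0.0085 -0.001 0 0 0" --pt "1 -0.039 -0.0085 -0.001 0 0 0" --pt "1 -0.039 -0.0085 -0.001 0 0 0" --pt "1 -0.039 -0.0085 -0.001 0 0 0" --pt "1 -0.039 -0.0085 -0.001 0 0 0" --pt "1 -0.039 -0.0085 -0.001 0 0 0" --pt "1 -0.039 -0.0085 -0.001 0 0 0" --pt "1 -0.03 -0.006 -0.001 0 0 0"

```text
time_s: 50.17
ee_pos: [0.4572, -0.2745, 0.1744]
tool_rot: [[-0.016, 0.999, -0.042], [1.0, 0.016, 0.014], [0.014, -0.042, -0.999]]
wrist_force: [0.1, -0.5, -0.9]
gripper_width: 0.0222
```

```bash
python3 -c "
from h import *
go(.447,-.35,.1,0)"
```

```text
pos [ 0.4572 -0.2745  0.1744] jaw 0.9 q7 0.4 q [ 0.81  0.28 -0.4   1.65  0.12  1.27  0.4 ] w 0.0222
shift mm (tool now) [-76.4  -8.3  73.7] after turn [-75.5 -10.2  74.4] turn [-2.4 -0.8  0.9]
```

Request:
arm_command --pt "1 -0.025 -0.003 0 -1.2 -0.4 0.5" --pt "1 -0.025 -0.003 0.01 -1.2 -0.4 0.4" --pt "1 -0.017 -0.002 0.02 0 0 0" --pt "1 -0.003 0 0.02 0 0 0" --pt "1 0 0 0 0 0 0" --pt "1 0 0 0 0 0 0"

```text
time_s: 50.67
ee_pos: [0.4372, -0.3572, 0.1113]
tool_rot: [[0.018, 1.0, -0.013], [1.0, -0.018, 0.005], [0.004, -0.013, -1.0]]
wrist_force: [-0.2, 0.1, -1.0]
gripper_width: 0.0226
```

```bash
python3 -c "
from h import *
go(.447,-.35,.05,0)"
```

```text
pos [ 0.4372 -0.3572  0.1113] jaw -1.0 q7 0.5 q [ 0.9   0.38 -0.34  1.68  0.14  1.13  0.5 ] w 0.0226
shift mm (tool now) [ 7.1 10.5 61.2] after turn [ 7.2  9.8 61.3] turn [-0.8 -0.3 -1. ]
```

Request:
arm_command --pt "1 0.007 0.009 0.015 -0.8 -0.3 -1" --pt "1 0 0 0.02 0 0 0" --pt "1 0 0 0.02 0 0 0" --pt "1 0 0 0 0 0 0" --pt "1 0 0 0 0 0 0"

```text
time_s: 51.08
ee_pos: [0.4483, -0.3456, 0.0562]
tool_rot: [[-0.005, 1.0, 0.001], [1.0, 0.005, 0.002], [0.002, 0.001, -1.0]]
wrist_force: [0.1, -1.2, -0.7]
gripper_width: 0.0226
```

```bash
python3 - <<'E'
from m import *
go(.447,-.35,.012,0)
crop(C["scene"][0],200,90,330,200,6,"f7.png")
E
```

```text
pos [ 0.4485 -0.346   0.0567] jaw 0.3 q7 0.48 q [ 0.87  0.43 -0.34  1.73  0.17  1.    0.48] w 0.0224
shift mm (tool now) [-4.1 -1.6 44.7] after turn [-4.  -1.5 44.7] turn [ 0.1 -0.1  0.3]
```

View pics/f7.png

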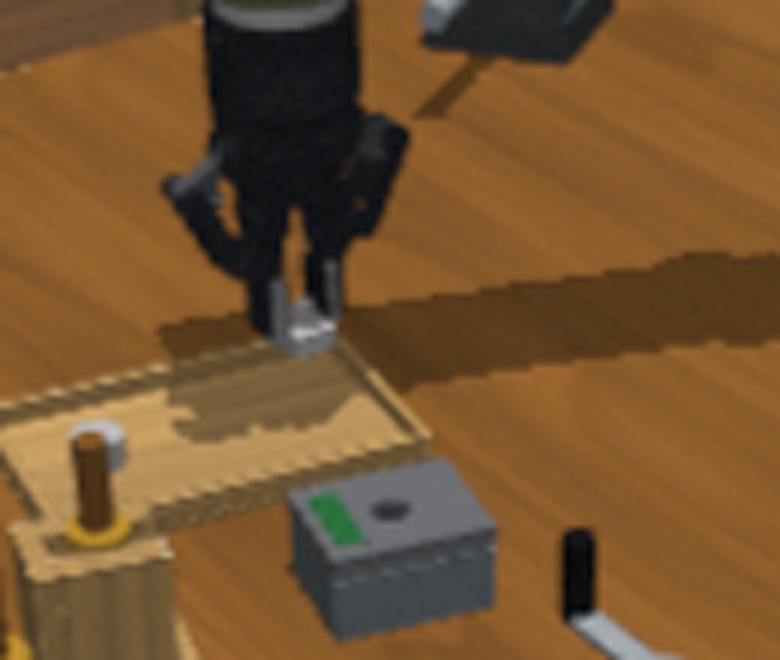

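Request:
arm_command --pt "1 -0.004 -0.003 0.014 0 0 0" --pt "1 0 -0.001 0.016 0 0 0" --pt "1 0 0 0.006 0 0 0" --pt "1 0 0 0 0 0 0" --pt "1 0 0 0 0 0 0"

```text
time_s: 51.6
ee_pos: [0.449, -0.3522, 0.0277]
tool_rot: [[-0.006, 1.0, 0.01], [1.0, 0.006, -0.006], [-0.006, 0.01, -1.0]]
wrist_force: [-0.0, -0.8, -0.5]
gripper_width: 0.0228
```

```bash
python3 -c "
from h import *
go(.447,-.35,.012,0)"
```

```text
pos [ 0.449  -0.3522  0.0277] jaw 0.4 q7 0.47 q [ 0.87  0.47 -0.33  1.75  0.18  0.94  0.47] w 0.0228
shift mm (tool now) [ 2.4 -2.2 15.6] after turn [ 2.2 -2.  15.7] turn [0.6 0.4 0.4]
```

Request:
arm_command --pt "1 0.002 -0.002 0.008 0.5 0.3 0" --pt "1 0 0 0.005 0 0 0" --pt "1 0 0 0.001 0 0 0" --pt "1 0 0 0 0 0 0"

```text
time_s: 51.93
ee_pos: [0.4488, -0.3511, 0.0156]
tool_rot: [[-0.006, 1.0, 0.004], [1.0, 0.006, -0.003], [-0.003, 0.004, -1.0]]
wrist_force: [0.1, 0.1, -1.2]
gripper_width: 0.0223
```

Request:
arm_command --pt "1 0 0 0.003 0 0 0" --pt "1 0 0 0.001 0 0 0" --pt "0.62 0 0 0 0 0 0" --pt "0.62 0 0 0 0 0 0" --pt "0.62 0 0 0 0 0 0" --pt "0.62 0 0 -0.015 0 0 0" --pt "0.62 0 0 -0.035 0 0 0" --pt "0.62 0 0 -0.04 0 0 0" --pt "0.62 0 0 -0.04 0 0 0" --pt "0.62 0 0 -0.03 0 0 0" --pt "0.5 0 0 0 0 0 0"

```text
time_s: 52.85
ee_pos: [0.447, -0.3493, 0.1769]
tool_rot: [[-0.007, 1.0, 0.001], [1.0, 0.007, 0.0], [0.0, 0.001, -1.0]]
wrist_force: [1.1, -0.1, 0.3]
gripper_width: 0.0423
```

```bash
python3 - <<'E'
from m import *
go(.5058,.160,.16,0)
crop(C["scene"][0],190,120,330,230,5.5,"f8.png")
E
```

```text
pos [ 0.4453 -0.3483  0.1718] jaw 0.4 q7 0.52 q [ 0.9   0.32 -0.36  1.61  0.12  1.24  0.52] w 0.0429
shift mm (tool now) [507.8  64.2  13.6] after turn [508.3  60.5  11.8] turn [-0.2 -0.2  0.4]
```

View pics/f8.png

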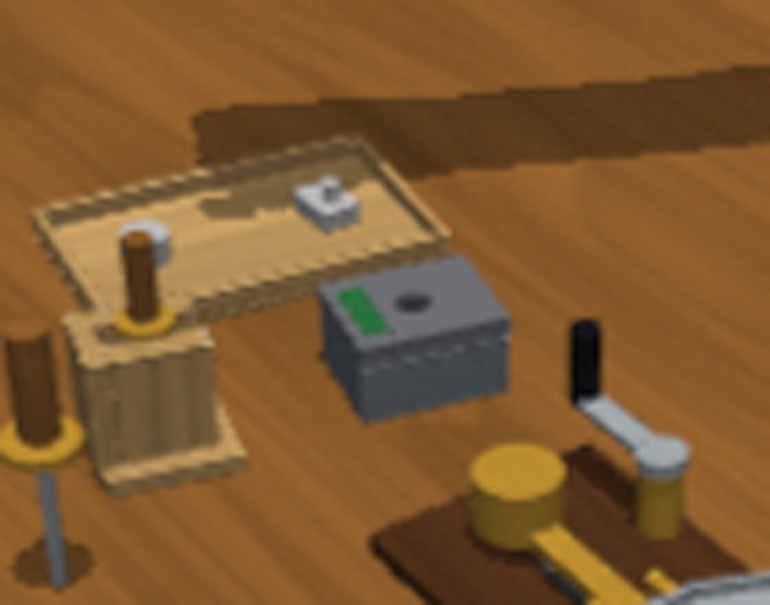

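Request:
arm_command --pt "0.5 0.039 0.0055 -0.001 0 0 0" --pt "0.5 0.039 0.0055 -0.001 0 0 0" --pt "0.5 0.039 0.0055 -0.001 0 0 0" --pt "0.5 0.039 0.0055 -0.001 0 0 0" --pt "0.5 0.039 0.0055 -0.001 0 0 0" --pt "0.5 0.039 0.0055 -0.001 0 0 0" --pt "0.5 0.039 0.0055 -0.001 0 0 0" --pt "0.5 0.039 0.0055 -0.001 0 0 0" --pt "0.5 0.039 0.0055 -0.001 0 0 0" --pt "0.5 0.039 0.0055 -0.001 0 0 0" --pt "0.5 0.039 0.0055 -0.001 0 0 0" --pt "0.5 0.03 0.004 -0.001 0 0 0"

```text
time_s: 53.95
ee_pos: [0.499, 0.1199, 0.1658]
tool_rot: [[0.014, 0.999, -0.032], [1.0, -0.014, 0.007], [0.006, -0.032, -0.999]]
wrist_force: [1.2, -0.6, 0.2]
gripper_width: 0.0426
```

```bash
python3 -c "
from h import *
go(.5058,.160,.12,0)"
```

```text
pos [0.499  0.1199 0.1658] jaw -0.8 q7 -0.44 q [ 0.28  0.28 -0.67  1.72  0.16  1.24 -0.44] w 0.0426
shift mm (tool now) [39.9  7.7 45.9] after turn [40.1  6.8 45.8] turn [-1.8 -0.4 -0.8]
```

Request:
arm_command --pt "0.5 0.02 0.003 0.005 -1.8 -0.4 -0.8" --pt "0.5 0.01 0.003 0.015 0 0 0" --pt "0.5 0 0 0.015 0 0 0" --pt "0.5 0 0 0 0 0 0" --pt "0.5 0 0 0 0 0 0"

```text
time_s: 54.37
ee_pos: [0.4993, 0.1628, 0.123]
tool_rot: [[-0.017, 1.0, -0.01], [1.0, 0.017, 0.004], [0.004, -0.01, -1.0]]
wrist_force: [-0.4, 0.0, 0.7]
gripper_width: 0.0428
```

```bash
python3 -c "
from h import *
go(.5058,.160,.06,0)"
```

```text
pos [0.4993 0.1628 0.123 ] jaw 1.0 q7 -0.54 q [ 0.2   0.33 -0.68  1.76  0.22  1.14 -0.54] w 0.0428
shift mm (tool now) [-3.2  7.1 62.9] after turn [-2.8  6.5 63. ] turn [-0.6 -0.2  1. ]
```

Request:
arm_command --pt "0.5 -0.003 0.005 0.018 -0.6 -0.2 1" --pt "0.5 0 0 0.02 0 0 0" --pt "0.5 0 0 0.012 0 0 0" --pt "0.5 0 0 0 0 0 0" --pt "0.5 0 0 0 0 0 0"

```text
time_s: 54.78
ee_pos: [0.5043, 0.1564, 0.0713]
tool_rot: [[0.005, 1.0, -0.001], [1.0, -0.005, -0.001], [-0.001, -0.001, -1.0]]
wrist_force: [0.6, 0.1, -0.7]
gripper_width: 0.0429
```

```bash
python3 - <<'E'
from m import *
go(.5058,.160,.045,0)
crop(C["scene"][0],260,180,420,320,5,"f9.png")
E
```

```text
pos [0.5047 0.1566 0.0719] jaw -0.3 q7 -0.59 q [ 0.18  0.4  -0.66  1.81  0.28  1.03 -0.59] w 0.043
shift mm (tool now) [ 3.4  1.1 26.9] after turn [ 3.4  1.1 26.9] turn [-0.   0.1 -0.3]
```

View pics/f9.png

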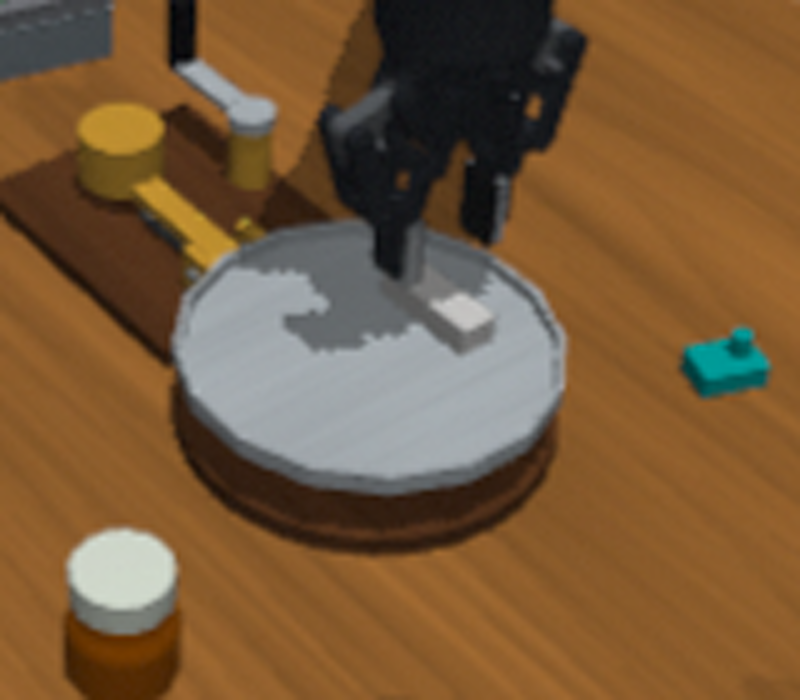

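Request:
arm_command --pt "0.5 0.0035 0.0 0.01 0 0 0" --pt "0.5 0 0 0.012 0 0 0" --pt "0.5 0 0 0.003 0 0 0" --pt "0.5 0 0 0 0 0 0" --pt "0.5 0 0 0 0 0 0"

```text
time_s: 55.3
ee_pos: [0.5065, 0.1609, 0.047]
tool_rot: [[0.006, 1.0, 0.004], [1.0, -0.006, -0.0], [-0.0, 0.004, -1.0]]
wrist_force: [0.1, -0.3, 0.4]
gripper_width: 0.0428
```

```bash
python3 -c "
from h import *
go(.5058,.160,.045,0)"
```

```text
pos [0.5065 0.1609 0.047 ] jaw -0.3 q7 -0.62 q [ 0.16  0.43 -0.64  1.83  0.31  0.98 -0.62] w 0.0428
shift mm (tool now) [-1.  -0.7  1.9] after turn [-0.9 -0.7  2. ] turn [ 0.2  0.  -0.3]
```

Request:
arm_command --pt "0.5 -0.001 0 0.001 0 0 0" --pt "1 0 0 0 0 0 0" --pt "1 0 0 0 0 0 0" --pt "1 0 0 0 0 0 0" --pt "1 0 0 0 0 0 0" --pt "1 0 0 0 0 0 0" --pt "1 0 0 0 0 0 0"

```text
time_s: 55.88
ee_pos: [0.5066, 0.1601, 0.0465]
tool_rot: [[0.005, 1.0, 0.005], [1.0, -0.005, 0.0], [0.0, 0.005, -1.0]]
wrist_force: [0.0, 0.5, -0.7]
gripper_width: 0.0187
```

Request:
arm_command --pt "1 0 0 -0.02 0 0 0" --pt "1 0 0 -0.035 0 0 0" --pt "1 0 0 -0.035 0 0 0" --pt "1 0 0 -0.03 0 0 0" --pt "1 0 0 -0.018 0 0 0" --pt "1 0 0 0 0 0 0" --pt "1 0 0 0 0 0 0"

```text
time_s: 56.47
ee_pos: [0.5037, 0.1592, 0.1881]
tool_rot: [[0.005, 1.0, -0.001], [1.0, -0.005, -0.001], [-0.001, -0.001, -1.0]]
wrist_force: [-0.1, 0.3, -1.8]
gripper_width: 0.0186
```

```bash
python3 - <<'E'
from m import *
go(.501,-.359,.19,0)
crop(C["scene"][0],260,120,420,260,5,"g1.png")
T=C["top"]
E
```

```text
pos [0.5033 0.1591 0.187 ] jaw -0.3 q7 -0.52 q [ 0.22  0.27 -0.69  1.68  0.18  1.26 -0.52] w 0.0188
shift mm (tool now) [-518.1    0.    -2.3] after turn [-518.1   -2.3   -3. ] turn [-0.2  0.1 -0.3]
```

View pics/g1.png

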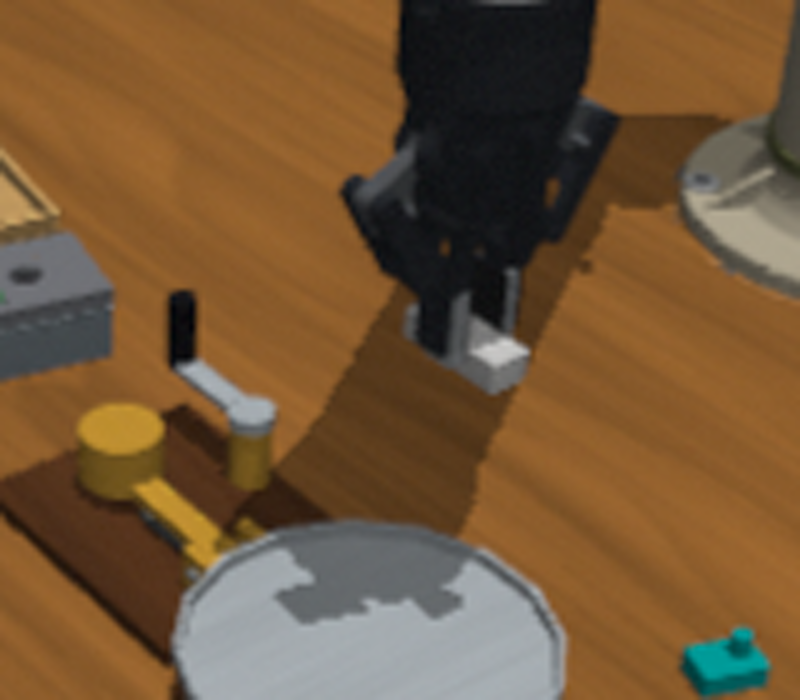

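Request:
arm_command --pt "1 -0.039 0.0005 -0.001 0 0 0" --pt "1 -0.039 0.0005 -0.001 0 0 0" --pt "1 -0.039 0.0005 -0.001 0 0 0" --pt "1 -0.039 0.0005 -0.001 0 0 0" --pt "1 -0.039 0.0005 -0.001 0 0 0" --pt "1 -0.039 0.0005 -0.001 0 0 0" --pt "1 -0.039 0.0005 -0.001 0 0 0" --pt "1 -0.039 0.0005 -0.001 0 0 0" --pt "1 -0.039 0.0005 -0.001 0 0 0" --pt "1 -0.039 0.0005 -0.001 0 0 0" --pt "1 -0.039 0.0005 -0.001 0 0 0" --pt "1 -0.03 0.0005 -0.001 0 0 0"

```text
time_s: 57.57
ee_pos: [0.4997, -0.3082, 0.1754]
tool_rot: [[-0.017, 0.999, -0.035], [1.0, 0.017, 0.01], [0.011, -0.034, -0.999]]
wrist_force: [-0.0, -1.2, -1.3]
gripper_width: 0.019
```

```bash
python3 -c "
from h import *
go(.501,-.359,.12,0)"
```

```text
pos [ 0.4997 -0.3082  0.1754] jaw 1.0 q7 0.39 q [ 0.81  0.39 -0.41  1.51  0.16  1.31  0.39] w 0.019
shift mm (tool now) [-51.4   2.3  54.7] after turn [-50.8   1.3  55.4] turn [-2.  -0.6  1. ]
```

Request:
arm_command --pt "1 -0.02 0.002 0.005 -1 -0.3 0.5" --pt "1 -0.016 0.002 0.015 -1 -0.3 0.5" --pt "1 -0.005 0 0.02 0 0 0" --pt "1 0 0 0.01 0 0 0" --pt "1 0 0 0 0 0 0" --pt "1 0 0 0 0 0 0"

```text
time_s: 58.07
ee_pos: [0.4974, -0.3571, 0.1113]
tool_rot: [[0.014, 1.0, -0.008], [1.0, -0.014, 0.005], [0.005, -0.008, -1.0]]
wrist_force: [0.3, 0.9, -1.0]
gripper_width: 0.0185
```

```bash
python3 - <<'E'
from m import *
go(.501,-.359,.05,0)
crop(C["top"][0],340,190,440,300,5,"g2t.png")
crop(C["scene"][0],190,90,330,200,5.5,"g2.png")
E
```

```text
pos [ 0.4982 -0.3569  0.1124] jaw -0.8 q7 0.42 q [ 0.85  0.47 -0.38  1.54  0.18  1.17  0.42] w 0.0187
shift mm (tool now) [-2.4  3.3 62.4] after turn [-2.1  2.8 62.4] turn [-0.4 -0.3 -0.8]
```

View pics/g2t.png

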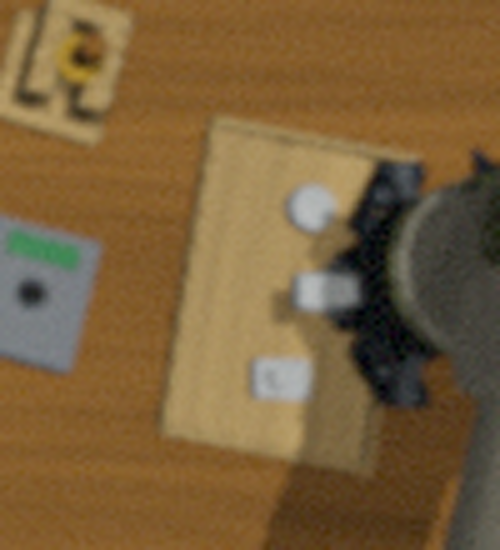

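View pics/g2.png

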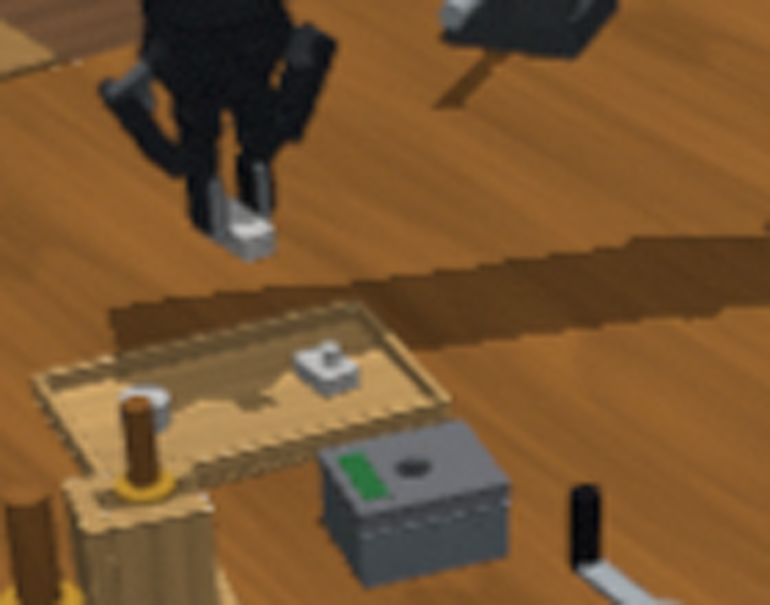

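Request:
arm_command --pt "1 -0.002 0.001 0.018 0 0 -0.8" --pt "1 0 -0.001 0.02 0 0 0" --pt "1 0 -0.001 0.015 0 0 0" --pt "1 0 0 0 0 0 0" --pt "1 0 0 0 0 0 0"

```text
time_s: 58.58
ee_pos: [0.5036, -0.3554, 0.0657]
tool_rot: [[-0.009, 1.0, 0.005], [1.0, 0.009, -0.001], [-0.001, 0.005, -1.0]]
wrist_force: [0.5, -0.4, -0.6]
gripper_width: 0.0187
```

```bash
python3 -c "
from h import *
go(.501,-.359,.0125,0)"
```

```text
pos [ 0.5036 -0.3554  0.0657] jaw 0.5 q7 0.42 q [ 0.84  0.52 -0.38  1.59  0.21  1.07  0.42] w 0.0187
shift mm (tool now) [-3.5 -2.9 53.2] after turn [-3.6 -2.6 53.2] turn [0.3 0.1 0.5]
```

Request:
arm_command --pt "1 -0.0035 -0.004 0.015 0.3 0 0.5" --pt "1 0 -0.001 0.018 0 0 0" --pt "1 0 -0.001 0.008 0 0 0" --pt "1 0 0 0 0 0 0" --pt "1 0 0 0 0 0 0"

```text
time_s: 59.0
ee_pos: [0.5011, -0.3601, 0.0279]
tool_rot: [[-0.001, 1.0, 0.006], [1.0, 0.001, -0.006], [-0.006, 0.006, -1.0]]
wrist_force: [0.4, 0.1, -1.0]
gripper_width: 0.0188
```

```bash
python3 -c "
from h import *
go(.501,-.359,.0125,0)"
```

```text
pos [ 0.5011 -0.3601  0.0279] jaw 0.1 q7 0.41 q [ 0.84  0.56 -0.36  1.62  0.23  1.    0.41] w 0.0188
shift mm (tool now) [ 1.2 -0.1 15.3] after turn [ 1.1 -0.1 15.4] turn [0.3 0.4 0.1]
```

Request:
arm_command --pt "1 0.001 0 0.008 0.3 0.4 0" --pt "1 0 0 0.005 0 0 0" --pt "1 0 0 0.001 0 0 0" --pt "1 0 0 0 0 0 0"

```text
time_s: 59.33
ee_pos: [0.5023, -0.36, 0.0147]
tool_rot: [[-0.0, 1.0, 0.003], [1.0, 0.0, -0.0], [-0.0, 0.003, -1.0]]
wrist_force: [0.4, 0.4, -1.9]
gripper_width: 0.0186
```

Request:
arm_command --pt "1 0 0 0.002 0 0 0" --pt "1 0 0 0.001 0 0 0" --pt "0.65 0 0 0 0 0 0" --pt "0.65 0 0 0 0 0 0" --pt "0.65 0 0 0 0 0 0" --pt "0.65 0 0 -0.015 0 0 0" --pt "0.65 0 0 -0.035 0 0 0" --pt "0.65 0 0 -0.04 0 0 0" --pt "0.65 0 0 -0.04 0 0 0" --pt "0.65 0 0 -0.03 0 0 0" --pt "0.65 0 0 0 0 0 0" --pt "0.65 0 0 0 0 0 0"

```text
time_s: 60.33
ee_pos: [0.5019, -0.3594, 0.1799]
tool_rot: [[-0.001, 1.0, 0.003], [1.0, 0.001, -0.0], [-0.0, 0.003, -1.0]]
wrist_force: [1.0, -1.2, -0.8]
gripper_width: 0.0295
```

Request:
arm_command --pt "0.65 -0.035 0 0 0 0 0" --pt "0.65 -0.035 0 0 0 0 0" --pt "0.65 -0.035 0 0 0 0 0" --pt "0.65 -0.035 0 0 0 0 0" --pt "0.65 -0.02 0 0 0 0 0" --pt "0.65 0 0 0 0 0 0" --pt "0.65 0 0 0 0 0 0"

```text
time_s: 60.92
ee_pos: [0.5034, -0.5223, 0.1757]
tool_rot: [[-0.008, 1.0, 0.001], [1.0, 0.008, 0.001], [0.001, 0.001, -1.0]]
wrist_force: [0.6, 1.0, 0.6]
gripper_width: 0.0298
```

```bash
python3 - <<'E'
from m import *
print(bot.sense()["ee_pos"],bot.sense()["wrist_force"],bot.sense()["time_s"])
crop(C["top"][0],190,130,440,300,3.1,"h1t.png")
crop(C["scene"][0],160,130,420,320,3,"h1.png")
f=blobs("top",(0,0,130),(179,45,255),20,400,(370,200,430,295))
for c in f:
    M=cv2.moments(c);print(np.round(onz(C["top"],(M['m10']/M['m00'],M['m01']/M['m00']),.02),4),cv2.contourArea(c))
E
```

```text
[ 0.50347034 -0.52115374  0.1758771 ] [-0.59385986 -0.77199462  0.04986112] 61.0167
[ 0.4483 -0.3486  0.02  ] 75.5
[ 0.5022 -0.3604  0.02  ] 102.5
[ 0.5551 -0.3704  0.02  ] 55.0
```

View pics/h1t.png

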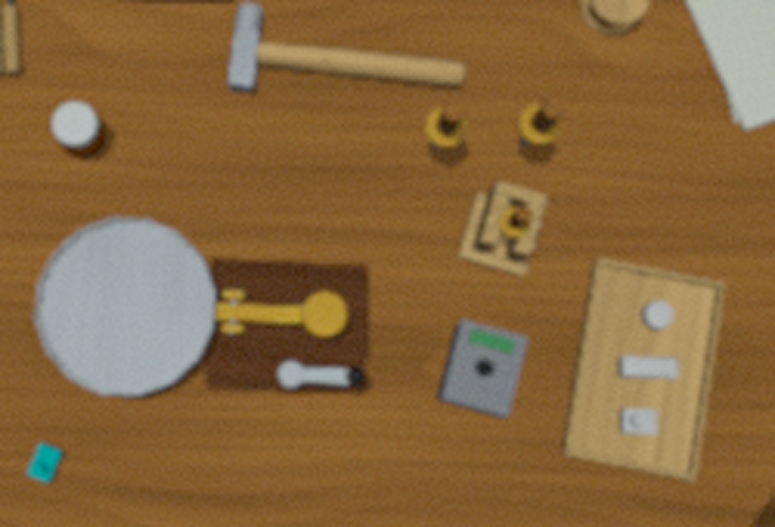

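View pics/h1.png

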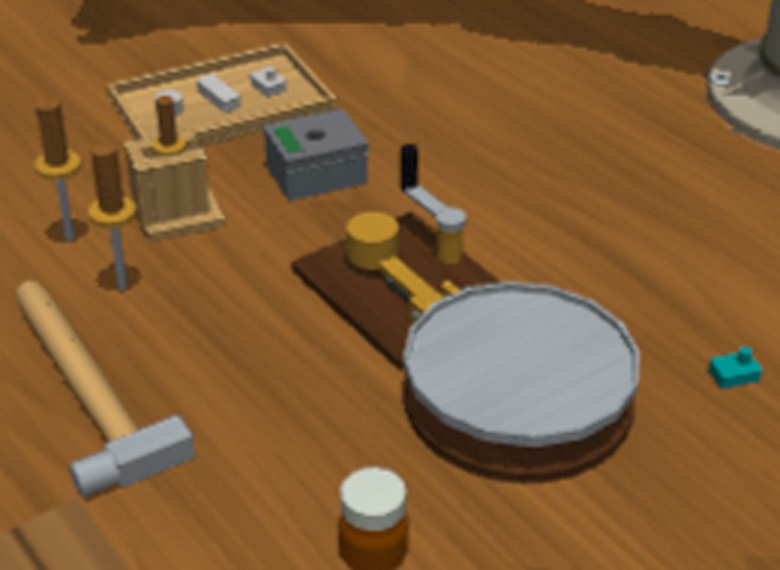

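```bash
python3 - <<'E'
from m import *
c=blobs("top",(0,0,0),(179,255,45),3,300,(295,240,315,262))
for k in c:
    M=cv2.moments(k);print("knob",np.round(onz(C["top"],(M['m10']/M['m00'],M['m01']/M['m00']),.092),4))
for k in blobs("top",(18,120,120),(32,255,255),8,300,(345,190,365,215)):
    M=cv2.moments(k);print("collar",np.round(onz(C["top"],(M['m10']/M['m00'],M['m01']/M['m00']),.077),4))
bot.close_job()
E
```

```text
knob [ 0.4814 -0.0643  0.092 ]
collar [ 0.633  -0.2114  0.077 ]
the job is handed in; nothing more can be done
```

The job is done and handed in at about 61 s of the 210 s allowed. No verdict is reported, so what follows is from my own readings and pictures.

**What I did**
1. Set the bar, billet and silver sprued on the pan with the beam arrested.
2. Swung the lever over to its stop, and saw the pan tip down.
3. Pressed the recorder button to its stop with the stylus from the rest, held for about half a second at 10–14 N.
4. Hung the stylus back in its rest and swung the lever back to its stop.
5. Unloaded all three castings into the tray and moved the arm clear.

**Last checks**
- **Castings:** all three lie in the tray in the last pictures, at about (0.448, -0.349), (0.502, -0.360) and (0.555, -0.370).
- **Lever:** the knob reads (0.481, -0.064), against (0.479, -0.064) at the start, so it is back at arrested. The pan looks level.
- **Stylus:** it stands upright in the slot, and its collar reads within about 1.5 mm of where it started.
- **Jar, hammer and loupe:** the gripper never went near them. The jar and hammer look unmoved; the loupe was outside my last pictures.

**What did not go cleanly**
- My first grip on the sprued was too high and slid it about 8 mm on the bench; I reopened and regripped it lower.
- I judged the button's full travel from the force and the stylus height, because its travel cannot be read directly.

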